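# Date-code the sweet tins

## Robot

A 6-joint arm with a two-finger parallel gripper is mounted at the origin on the work surface. World frame = base frame: x ahead of the robot, y to its left, z up, the work surface at z = 0. Lengths are in mm, angles in degrees, forces in N, time in s.
With the tool pointing down it reaches from about 250 to 775 mm from the base axis. Payload 4 kg.
Tool frame: the origin (TCP) lies at the very end of the fingers, on their centre line; the grasp point (between the pads) lies 19 mm behind it; z points along the fingers, y is the direction in which the jaws open and shut (so a half turn about z gives the same grasp; the last joint's range is limited). The gripper opens to 85 mm and grips with 20 to 120 N. Pads are 22 mm wide; open, the fingers measure 114 mm over their backs; the gripper's body (76 mm by 85 mm) begins 54 mm behind the grasp point. The pads swing forward as they close: fully open they stand 13 mm farther back than shut.
Start: joints at [65.369, 4.996, 78.535, -0, 96.463, -5.907], TCP at [176.568, 520.907, 204.541] pointing down, gripper open.
Joint ranges: [-177.83, 177.83], [-43.37, 116.18], [15.69, 146.23], [-61.86, 241.86], [9.47, 152.12], [-147.06, 147.06]. Speed limits (degrees/s): [159.86, 159.86, 180, 180, 180, 180].

## Interface

Orientations are given as [roll, pitch, yaw] about the fixed x, y, z axes, in that order (R = Rz(yaw) Ry(pitch) Rx(roll)).
In Python, from station import robot gives the robot as it stands. The module is installed in compiled form; this text tells all that it offers.
- The arm moves only by the shell command python3 -m pendant 'ROWS' [FORCE]. ROWS is JSON, a list that holds one entry, the list of rows, each a list of 7 numbers: the shift along the tool's x, y, z in cm, then the turn, a rotation vector about the tool's x, y, z in rad, then the opening, from 0 (shut) to 1 (fully open). A call has 1 to 5 rows; each row shifts and turns the commanded pose from where the row before left it, along the tool's axes as they then stand; what a row does not reach is not made up. A row lasts 1/10 s, in which the tool goes at most 50 mm and 8.59 degrees, less where a joint would pass 70% of its speed; a pose out of reach is approached as far as the arm can. A call with a gripper value outside its range is refused whole. The fingers move at their own pace and stop on an object; FORCE is the grip in N (left out, the last holds). Time passes only in rows, so rows that do not move let the fingers close. It gives the time, the measured TCP pose, the force and the opening at its end, in the units of the state.
- robot.sense(): the state, without advancing time (a new reading comes with each control period).
- robot.camera(name): name is "scene" or "top"; returns a dict with "image" (480x640x3 uint8, blue, green, red), "mtx" (3x3 intrinsics, pixels), "rvec" (rotation vector, rad) and "tvec" (3), from world to camera coordinates, as OpenCV has them. Camera axes: x right, y down, z forward; pixel columns grow to the right and rows downward; lengths in mm; the calibration is good to about 2 mm. A picture is of the moment at which its call begins. There is no depth.
- robot.job_done(): hands the job in, once; it reports no verdict.
Trained networks look in the newest picture that a camera, given by its name, has taken for a name from the list of things; names that differ only in an ending like _2 or _b are one class to them, and where a whole thing is asked for, a point or a joint stands for the part that bears it (a point fixed in the world has none). Each returns a list of dicts, best first, with "conf" (0 to 1); they miss things now and then, are a little off and sometimes report something else, mostly with a low value. They report only what shows in the picture. A call takes as long as a camera call. They do not tell look-alikes from the thing itself.
- robot.spot_in(name, camera): "centre" ([x, y, z] in mm, in the coordinates of the camera as it stood for that picture, good to about 4 mm: the middle of the surface that is visible of it).
- robot.regions_of(name, camera): "region" (480x640 bool, what is visible of it).
The state is a dict: "t": time; "q": joint angles; "dq": joint speeds; "tau": joint torques, N m; "position": TCP position; "ee_rot": TCP orientation; "force": force on the tool from outside, world axes, zero at the start; "torque": the same for the moment, N m; "finger_gap": finger opening in mm.
Only numpy, scipy, OpenCV 4.12 (cv2) and the standard library are available. Lean on these libraries where they do the work, as an engineer would, in place of code of your own. Each camera call takes 0.05 s, during which the arm holds its last target.

## Task

Date-code the sweet tins on the shop counter: stand every tin from the wooden board upright on the coder's flat steel tray, then use the wooden pusher block to nudge the loaded tray until it sits tight in the fence corner against both fences, and tilt the joystick all the way towards its raised ridge and hold it there for two seconds so the print bridge sweeps over the tins. Then let the stick spring back, stand all the tins upright in the empty aluminium pan and put the pusher back standing on its rubber mat. Never move the print bridge by hand or with the pusher, and leave the calculator, carton and tumbler where they are.

Things in the scene. Friction and masses are not known exactly. Their poses are not given: they have to be found in the camera images.
- coder: fixed date coder. Its own frame: origin on the counter; flat white bed 20 above the counter, spanning x -85..141, y -155..155. Back fence along its y with face at x = +75, side fence along its x with face at y = -145; both 10 thick and 8 tall above the bed (top 28). Behind the back fence a rail (x 115..141, top at 95).
- corner (a point): the inner corner where both fence faces meet, at bed height; axes as the coder: the tray belongs on its -x, +y side
- bridge: grey print bridge, a beam 177 long (along coder x, reaching from the rail over the whole bed) and 26 wide, underside 78 and top 96 above the counter; parked just outside the side fence (coder y = -175). It follows the stick electrically: full tilt towards the ridge takes it some 250 mm along coder +y, over the tray, letting go brings it back. It must not be pushed. Origin: underside of its rail end
- tray: loose flat steel tray, 90 (x) x 230 (y), 0.3 kg, floor 4 thick, rim 3 wide and 10 tall in all; origin centre of its underside. It starts on the coder's bed, 15 to 35 off each fence and a little turned, x and y axes roughly along the coder's. Takes four tins in one row along its y, 55 apart. Loaded, it takes up to 12 N to slide
- tray_near (a point): tray's lower outer corner at +x, -y (45, -115): belongs in the fence corner
- tray_far (a point): tray's lower outer corner at +x, +y (45, +115): belongs against the back fence
- stick_knob (a point): centre of the black ball knob, 26 across, on top of the joystick, 78 above the stick's pivot (stick shaft 10 across)
- pod: fixed joystick pod, black, 86 x 86 x 30; origin centre of its underside; stick pivot on its axis, 30 above the counter; its +x side carries the raised white ridge (40 long, 5 tall). It may be turned about the vertical
- stick (a joint): tilt of the stick towards the ridge (pod +x), rad; 0 upright, end stops at -0.06 and +0.42, spring 0.4 N m/rad (about 2 N at the knob at full tilt)
- stick_side (a joint): sideways tilt of the stick (positive to pod +y), rad; same spring, end stops at +-0.42; should stay near 0
- mat: fixed black rubber mat 85 x 105 x 4, where the pusher stands; origin centre of its underside
- pusher: wooden pusher block standing on the mat, 0.12 kg: foot 34 (x) x 70 (y) x 20 tall, on it an upright grip 20 (x) x 50 (y) reaching up to 78; origin centre of its underside
- board: fixed wooden board 180 x 180 x 12 with the tins to be coded; origin centre of its underside
- pan: fixed empty aluminium pan 190 x 190, walls 3 thick and 18 tall, floor 3; origin centre of its underside. The coded tins go in here; board and pan may change sides
- tin0: closed round steel sweet tin with a brass-coloured lid, 44 across, 40 tall, about 0.08 kg; origin centre of its underside, z up when upright. Three or four tins are present
- tin1: closed round steel sweet tin with a brass-coloured lid, 44 across, 40 tall, about 0.08 kg; origin centre of its underside, z up when upright. Three or four tins are present
- tin2: closed round steel sweet tin with a brass-coloured lid, 44 across, 40 tall, about 0.08 kg; origin centre of its underside, z up when upright. Three or four tins are present
- tin3: closed round steel sweet tin with a brass-coloured lid, 44 across, 40 tall, about 0.08 kg; origin centre of its underside, z up when upright. Three or four tins are present
- calculator: grey pocket calculator 130 x 85 x 18, lying beyond the work; bystander
- carton: closed yellow sweet carton 100 x 140 x 50; bystander
- tumbler: steel tumbler 72 across, 90 tall; bystander
Not all that is in view belongs to the job. What is shaped like the tin1 but green is not meant. Leave any purple look-alike of the tin2 alone.

How it is judged (in metres and radians):
On the way, in this order (a step that is already met when the one before it is completed fails the run):
1. every tin stands upright on the tray (x of tin0 in the frame of tray between -0.03 and 0.03 m and y of tin0 in the frame of tray between -0.1 and 0.1 m and z of tin0 in the frame of tray between -0.002 and 0.01 m and angle between each of tin0, tin1, tin2, tin3's own z axis and vertical below 0.12 rad and x of tin1 in the frame of tray between -0.03 and 0.03 m and y of tin1 in the frame of tray between -0.1 and 0.1 m and z of tin1 in the frame of tray between -0.002 and 0.01 m and x of tin2 in the frame of tray between -0.03 and 0.03 m and y of tin2 in the frame of tray between -0.1 and 0.1 m and z of tin2 in the frame of tray between -0.002 and 0.01 m and x of tin3 in the frame of tray between -0.03 and 0.03 m and y of tin3 in the frame of tray between -0.1 and 0.1 m and z of tin3 in the frame of tray between -0.002 and 0.01 m), for 0.2 s.
2. the tray is pushed against both fences by the pusher block (x of each of tray_near, tray_far in the frame of corner above -0.003 m and y of tray_near in the frame of corner below 0.003 m and height (world z) of tray between 0.016 and 0.024 m and contact force between pusher and tray above 0.2 N), for 0.1 s.
3. stick held over towards the ridge for a second, with the tray in the corner and every tin upright on it (all of step 1 and value of joint stick above 0.3 rad and value of joint stick_side between -0.18 and 0.18 rad and x of each of tray_near, tray_far in the frame of corner above -0.003 m and y of tray_near in the frame of corner below 0.003 m and height (world z) of tray between 0.016 and 0.024 m), for 1 s.
At the end, for the whole second after the job is handed in: every tin stands upright (within 7 degrees) and at rest on the pan's floor, the pusher stands upright on its mat with its centre within 35 mm of the mat's centre, and the stick is back upright (within 0.06 rad) (x of tin0 in the frame of pan between -0.08 and 0.08 m and y of tin0 in the frame of pan between -0.08 and 0.08 m and z of tin0 in the frame of pan between -0.002 and 0.01 m and angle between each of tin0, tin1, tin2, tin3's own z axis and vertical below 0.12 rad and x of tin1 in the frame of pan between -0.08 and 0.08 m and y of tin1 in the frame of pan between -0.08 and 0.08 m and z of tin1 in the frame of pan between -0.002 and 0.01 m and x of tin2 in the frame of pan between -0.08 and 0.08 m and y of tin2 in the frame of pan between -0.08 and 0.08 m and z of tin2 in the frame of pan between -0.002 and 0.01 m and x of tin3 in the frame of pan between -0.08 and 0.08 m and y of tin3 in the frame of pan between -0.08 and 0.08 m and z of tin3 in the frame of pan between -0.002 and 0.01 m and linear speed of each of tin0, tin1, tin2, tin3 below 0.02 m/s and horizontal distance between pusher and mat below 0.035 m and angle between pusher's own z axis and vertical below 0.1 rad and height (world z) of pusher below 0.01 m and value of joint stick between -0.06 and 0.06 rad and value of joint stick_side between -0.06 and 0.06 rad); the robot touches nothing.
It fails at once if the print bridge is pushed by the robot or the pusher (contact force between any of the arm, the fingers, pusher and bridge above 2 N).
It fails at once if the calculator is disturbed (distance of calculator from where it was at the start of the episode above 0.02 m).
It fails at once if the carton is disturbed (distance of carton from where it was at the start of the episode above 0.02 m).
It fails at once if the tumbler is disturbed (distance of tumbler from where it was at the start of the episode above 0.02 m).
Of tin0, tin1, tin2, tin3 only 3 to 4 are there at a start; the rules pass over those that are not, and their reading is None.
At some moment in a run one of tin0, tin1, tin2, tin3 may be knocked a few centimetres aside while the robot is not near it.
It also fails if it takes over 210 s, if anything falls off the work surface, if the arm or the gripper's body presses on something with over 40 N, if the wrist force passes 120 N, or if a joint passes its speed limit or range.

## Working session

There is one attempt and no reset: what is moved stays moved. The work goes in short steps, Python scripts to look and compute and a shell command to move; the robot and the scene stay as the last step left them, time stands still between calls to the robot, and variables do not carry over. Pictures are saved under pics/ and viewed, and the job is handed in when it is done.

```bash
ls; mkdir -p pics; python3 - <<'E'
from station import robot
import cv2
s=robot.sense(); print(s)
for n in("scene","top"):
    c=robot.camera(n); cv2.imwrite(f"pics/{n}0.png",c["image"]); print(n,c["mtx"],c["rvec"],c["tvec"])
E
```

```text
pics
{'t': 0.0, 'q': array([ 6.53694330e+01,  5.04058769e+00,  7.86267022e+01, -4.86391574e-04,
        9.64631929e+01, -5.90527873e+00]), 'dq': array([ 0.01268939, -0.0530401 ,  0.0970718 , -0.10451314, -0.04343857,
        0.02027102]), 'tau': array([ 2.79428532e-04, -3.51856685e+01, -3.13277900e+01, -3.90201440e-04,
        1.06199316e-02,  1.35994213e-05]), 'position': array([176.31783041, 520.36992678, 203.3077664 ]), 'ee_rot': array([-1.79870160e+02, -1.29437426e-02,  1.61274643e+02]), 'force': array([-0.08690616, -1.23304519, -0.34694156]), 'torque': array([-0.0256686 ,  0.03537886, -0.00838266]), 'finger_gap': 85.49497836037142}
scene [[518.8425577    0.         314.42031227]
 [  0.         518.8425577  238.32767341]
 [  0.           0.           1.        ]] [ 2.13953409  1.18152507 -0.46279498] [-227.58393368 -289.71051892 1769.72434368]
top [[523.01856563   0.         313.06970871]
 [  0.         523.01856563 242.16010797]
 [  0.           0.           1.        ]] [ 2.19718856 -2.14093343  0.08027697] [ -60.09162996  537.82587892 1148.25216653]
```

View pics/scene0.png

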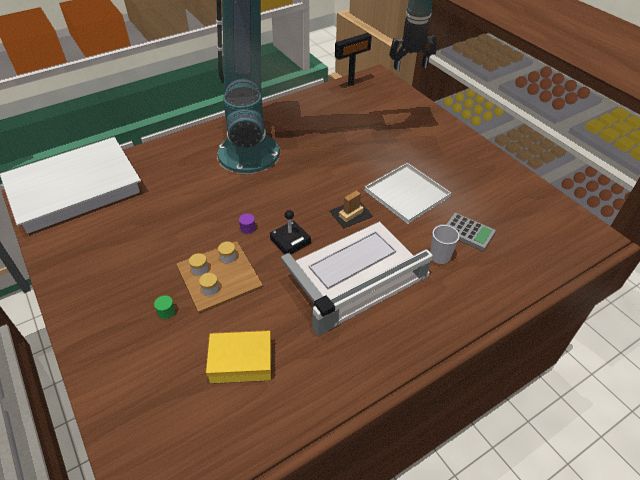

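View pics/top0.png

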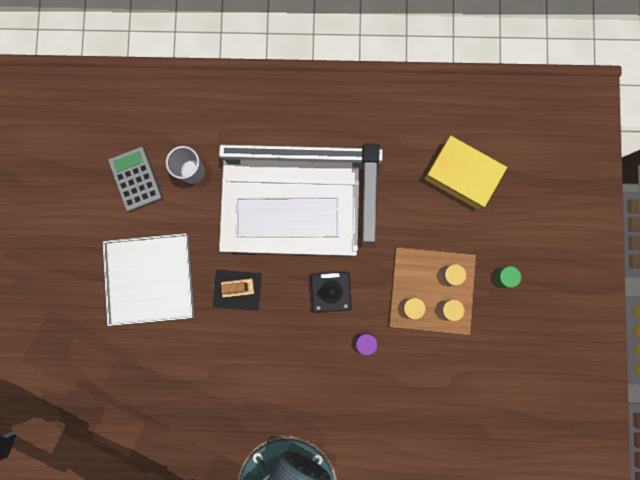

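The top view (world x runs up, y runs left) shows three brass tins on the board at px (455,274), (414,308) and (453,310). The green (510,277) and purple (366,344) cans are the decoys. The coder is centred near (290,200) with the bridge at x≈370, the pod is at (331,291) with its ridge facing up (+x), the pusher is at (237,289) and the pan at (148,280). Next I'll measure these.

```bash
cat > h.py <<'E'
from station import robot
import cv2, numpy as np
def P(c,uv,z):
    R,_=cv2.Rodrigues(c["rvec"]); t=np.asarray(c["tvec"]).reshape(3)
    o=-R.T@t; u=cv2.undistortPoints(np.array([[uv]],float),c["mtx"],None)[0,0]
    d=R.T@np.array([u[0],u[1],1.]); return o+d*(z-o[2])/d[2]
def proj(c,X):
    return cv2.projectPoints(np.array(X,float).reshape(-1,3),np.asarray(c["rvec"]),np.asarray(c["tvec"]),c["mtx"],None)[0].reshape(-1,2)
def c2w(c,p):
    R,_=cv2.Rodrigues(c["rvec"]); return R.T@(np.asarray(p)-np.asarray(c["tvec"]).reshape(3))
def crop(c,x0,y0,x1,y1,f,name):
    cv2.imwrite(name,cv2.resize(c["image"][y0:y1,x0:x1],None,fx=f,fy=f,interpolation=cv2.INTER_CUBIC))
E
python3 - <<'E'
from h import *
c=robot.camera("top"); s=robot.camera("scene")
np.set_printoptions(precision=1,suppress=True)
Z={"tin0":40,"board":12,"pan":18,"mat":4,"pusher":78,"tray":30,"coder":20,"pod":30,"stick_knob":108,"bridge":96}
for n,z in Z.items():
    for cam,C in(("top",c),("scene",s)):
        for r,q in zip(robot.regions_of(n,cam),robot.spot_in(n,cam)):
            pass
        for r in robot.regions_of(n,cam)[:6]:
            m=r["region"].astype(np.uint8); pts=np.argwhere(m)[:,::-1]
            if len(pts)<10: continue
            cc=pts.mean(0); w=P(C,cc,z)
            rect=cv2.minAreaRect(pts.astype(np.float32)); 
            bw=np.array([P(C,b,z)[:2] for b in cv2.boxPoints(rect)])
            print(n,cam,round(r["conf"],2),cc,w,"box",bw.mean(0), bw.round(0).tolist())
        print("   spots",[(round(q["conf"],2),c2w(C,q["centre"]).round(0).tolist()) for q in robot.spot_in(n,cam)])
crop(c,200,130,400,330,4,"pics/t1.png"); 
E
```

```text
tin0 top 0.76 [451.9 309.8] [ 397.6 -352.4   40. ] box [ 397.3 -351.4] [[418.0, -324.0], [420.0, -378.0], [376.0, -379.0], [375.0, -324.0]]
tin0 top 0.74 [454.2 274.6] [ 474.3 -357.    40. ] box [ 473.5 -356.6] [[495.0, -330.0], [496.0, -383.0], [452.0, -383.0], [451.0, -331.0]]
tin0 top 0.7 [507.6 277.2] [ 471.6 -473.2   40. ] box [ 471. -472.] [[491.0, -446.0], [492.0, -498.0], [451.0, -498.0], [450.0, -446.0]]
tin0 top 0.69 [365.8 343.9] [ 319.3 -166.5   40. ] box [ 319.1 -165.9] [[340.0, -143.0], [341.0, -188.0], [298.0, -189.0], [297.0, -144.0]]
tin0 top 0.64 [413.7 308.2] [ 399.  -269.3   40. ] box [ 398.3 -268.9] [[418.0, -246.0], [419.0, -292.0], [378.0, -292.0], [377.0, -246.0]]
tin0 top 0.35 [330.9 292. ] [429.2 -88.4  40. ] box [429.5 -88.6] [[468.0, -43.0], [476.0, -127.0], [391.0, -134.0], [383.0, -51.0]]
   spots [(0.95, [318.0, -170.0, 43.0]), (0.93, [471.0, -474.0, 39.0]), (0.72, [473.0, -353.0, 52.0]), (0.69, [403.0, -268.0, 49.0]), (0.61, [399.0, -351.0, 52.0])]
tin0 scene 0.81 [227.4 252.5] [ 406.3 -266.5   40. ] box [ 405.9 -266.1] [[359.0, -269.0], [384.0, -230.0
[... 4639 characters left out ...]
], [537.0, -188.0], [536.0, -150.0]]
bridge top 0.49 [453.8 275. ] [ 471.5 -342.    96. ] box [ 471.6 -341.4] [[490.0, -317.0], [491.0, -365.0], [454.0, -365.0], [452.0, -318.0]]
bridge top 0.25 [237.4 288.1] [432.5 108.2  96. ] box [432.7 107.9] [[444.0, 144.0], [453.0, 77.0], [422.0, 72.0], [412.0, 139.0]]
bridge top 0.18 [287.7 217.1] [584.5   7.6  96. ] box [584.9   7.2] [[625.0, 117.0], [630.0, -100.0], [545.0, -101.0], [540.0, 113.0]]
   spots [(0.57, [646.0, -165.0, 94.0]), (0.55, [417.0, 121.0, -0.0])]
bridge scene 0.95 [308.4 286. ] [ 657.9 -163.2   96. ] box [ 645.5 -161.1] [[545.0, -183.0], [533.0, -139.0], [748.0, -141.0], [756.0, -181.0]]
   spots [(0.94, [664.0, -162.0, 97.0])]
```

View pics/t1.png

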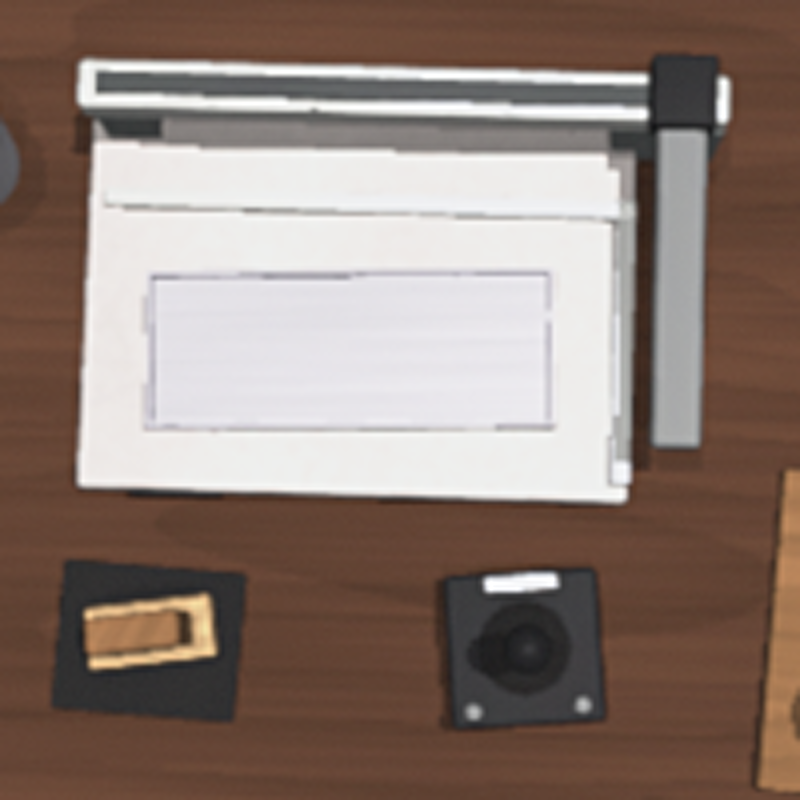

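```bash
python3 - <<'E'
from h import *
np.set_printoptions(precision=1,suppress=True)
c=robot.camera("top"); s=robot.camera("scene")
f=lambda X,Y,z:P(c,(200+(X+.5)/4-.5,130+(Y+.5)/4-.5),z)
for n,X,Y,z in [("bed FL",80,487,20),("bed FR",627,501,20),("bfence L",105,207,28),("bfence R",612,219,28),("sfence front in",612,482,28),("sfence in back",618,222,28),("rail L front",80,108,95),("rail L back",80,60,95),("rail R front",728,123,95),("rail R back",728,76,95),
  ("tray FL",150,428,30),("tray FR",551,430,30),("tray BR",549,271,30),("tray BL",152,275,30),("br tipL",652,446,96),("br tipR",700,446,96),
  ("mat1",65,562,4),("mat2",245,575,4),("mat3",232,719,4),("mat4",52,706,4),
  ("pf1",83,605,20),("pf2",211,593,20),("pf3",217,658,20),("pf4",90,669,20),("grip1",83,615,78),("grip4",90,655,78),("grip2",180,612,78),("grip3",187,645,78),
  ("ridge",521,582,35),("pod1",443,578,30),("pod2",597,570,30),("pod3",606,720,30),("pod4",451,729,30),("knob",530,650,115)]:
    print(n,f(X,Y,z))
crop(s,230,170,450,340,3.6,"pics/s1.png"); crop(s,140,190,300,310,5,"pics/s2.png")
E
```

```text
bed FL [513.4 163.5  20. ]
bed FR [ 513.4 -143.8   20. ]
bfence L [671.7 154.5  28. ]
bfence R [ 671.6 -131.8   28. ]
sfence front in [ 523.2 -134.7   28. ]
sfence in back [ 670.  -135.2   28. ]
rail L front [711.4 157.5  95. ]
rail L back [737.6 158.6  95. ]
rail R front [ 711.3 -188.5   95. ]
rail R back [ 736.8 -188.1   95. ]
tray FL [546.7 123.7  30. ]
tray FR [ 551.3 -100.1   30. ]
tray BR [640.8 -96.9  30. ]
tray BL [633.1 126.   30. ]
br tipL [ 537.6 -151.2   96. ]
br tipR [ 538.2 -176.3   96. ]
mat1 [471.6 173.3   4. ]
mat2 [466.9  70.7   4. ]
mat3 [385.6  75.1   4. ]
mat4 [390.2 177.2   4. ]
pf1 [447.3 159.   20. ]
pf2 [455.9  87.5  20. ]
pf3 [419.8  82.8  20. ]
pf4 [411.8 153.6  20. ]
grip1 [441.5 147.7  78. ]
grip4 [420.4 143.1  78. ]
grip2 [444.4  96.1  78. ]
grip3 [427.1  91.7  78. ]
ridge [466.2 -85.3  35. ]
pod1 [467.4 -42.1  30. ]
pod2 [ 474.  -127.3   30. ]
pod3 [ 391.8 -133.9   30. ]
pod4 [384.5 -48.8  30. ]
knob [429.5 -89.3 115. ]
```

View pics/s1.png

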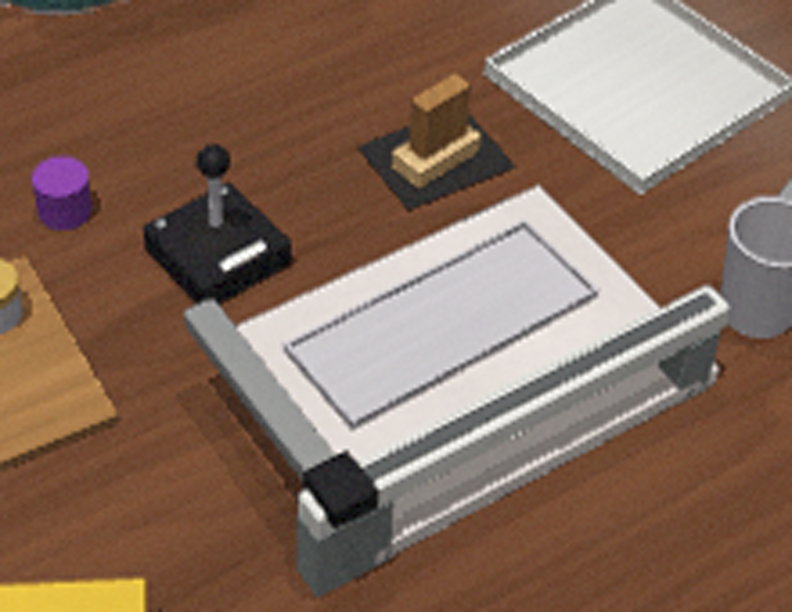

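```bash
cat >> h.py <<'E'
def lids(c,z):
    hsv=cv2.cvtColor(c["image"],cv2.COLOR_BGR2HSV)
    m=cv2.inRange(hsv,(18,95,150),(26,200,255))
    n,l,st,ce=cv2.connectedComponentsWithStats(m)
    out=[]
    for i in range(1,n):
        if 120<st[i,4]<700:
            cn=cv2.findContours((l==i).astype(np.uint8),cv2.RETR_EXTERNAL,cv2.CHAIN_APPROX_NONE)[0][0]
            e=cv2.minEnclosingCircle(cn); out.append((st[i,4],ce[i].round(1),P(c,ce[i],z).round(1)))
    return out
E
python3 - <<'E'
from h import *
c=robot.camera("top"); s=robot.camera("scene")
for p in [(455,274),(414,308),(453,310)]: print(cv2.cvtColor(c["image"],cv2.COLOR_BGR2HSV)[p[1],p[0]])
for p in [(227,248),(198,259),(208,280)]: print(cv2.cvtColor(s["image"],cv2.COLOR_BGR2HSV)[p[1],p[0]])
for x in lids(c,52): print(x)
for x in lids(s,52): print(x)
E
```

```text
[ 22 123 235]
[ 22 123 234]
[ 21 123 235]
[ 21 142 208]
[ 21 142 208]
[ 21 138 211]
(np.int32(341), array([455. , 274.5]), array([ 474.2, -355.8,   52. ]))
(np.int32(349), array([414.1, 308.1]), array([ 399.5, -268. ,   52. ]))
(np.int32(351), array([453.1, 310. ]), array([ 397.7, -351.8,   52. ]))
(np.int32(169), array([226.1, 247.4]), array([ 398.1, -265. ,   52. ]))
(np.int32(181), array([197.1, 259.5]), array([ 396.3, -348.8,   52. ]))
(np.int32(199), array([207.6, 279.3]), array([ 472.9, -353. ,   52. ]))
```

View pics/s2.png

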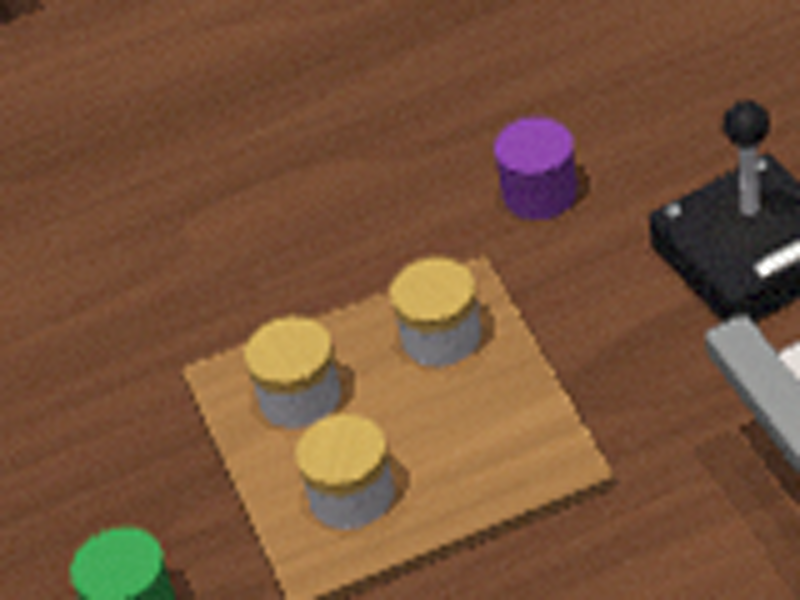

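```bash
p="python3 -m pendant"
$p '[[[0,0,0,0,0,0.138,0.75],[0,0,0,0,0,0.138,0.75],[0,0,0,0,0,0.138,0.75],[0,0,0,0,0,0.138,0.75],[0,0,0,0,0,0.138,0.75]]]' 60
$p '[[[0,0,0,0,0,0.138,0.75],[0,0,0,0,0,0.138,0.75],[0,0,0,0,0,0.138,0.75],[0,0,0,0,0,0.138,0.75],[0,0,0,0,0,0,0.75]]]'
```

```text
t: 4.9
position: [176.6, 520.9, 204.5]
ee_rot: [180.0, -0.0, 121.4]
force: [-0.5, 0.0, -0.5]
finger_gap: 64.0
t: 5.4
position: [176.6, 520.9, 204.5]
ee_rot: [180.0, -0.0, 90.1]
force: [-0.8, -0.9, 0.0]
finger_gap: 64.0
```

```bash
p="python3 -m pendant"
$p '[[[-4.6,1.56,0,0,0,0,0.75],[-4.6,1.56,0,0,0,0,0.75],[-4.6,1.56,0,0,0,0,0.75],[-4.6,1.56,0,0,0,0,0.75],[-4.6,1.56,0,0,0,0,0.75]]]' 60
$p '[[[-4.6,1.56,0,0,0,0,0.75],[-4.6,1.56,0,0,0,0,0.75],[-4.6,1.56,0,0,0,0,0.75],[-4.6,1.56,0,0,0,0,0.75],[-4.6,1.56,0,0,0,0,0.75]]]'
$p '[[[-4.6,1.56,0,0,0,0,0.75],[-4.6,1.56,0,0,0,0,0.75],[-4.6,1.56,0,0,0,0,0.75],[-4.6,1.56,0,0,0,0,0.75],[-4.6,1.56,0,0,0,0,0.75]]]'
$p '[[[-4.6,1.56,0,0,0,0,0.75],[-4.6,1.56,0,0,0,0,0.75],[-4.6,1.56,0,0,0,0,0.75],[-4.6,1.56,0,0,0,0,0.75],[0,0,0,0,0,0,0.75]]]'
```

```text
t: 5.9
position: [255.2, 289.4, 204.7]
ee_rot: [179.9, -0.0, 90.4]
force: [0.6, -0.5, 0.6]
finger_gap: 64.2
t: 6.4
position: [333.7, 59.4, 205.0]
ee_rot: [179.9, -0.0, 90.3]
force: [0.2, -0.1, -1.0]
finger_gap: 64.0
t: 6.9
position: [412.2, -170.8, 204.8]
ee_rot: [179.9, 0.0, 90.3]
force: [2.1, 0.6, -0.8]
finger_gap: 64.1
t: 7.4
position: [474.8, -357.5, 200.7]
ee_rot: [-179.8, -0.1, 90.0]
force: [-1.1, 0.2, -1.1]
finger_gap: 64.1
```

```bash
p="python3 -m pendant"
$p '[[[0,0,0,0,0,0,0.75],[0,0,4.5,0,0,0,0.75],[0,0,4.5,0,0,0,0.75],[0,0,2,0,0,0,0.75],[0,0,0,0,0,0,0.75]]]' 60
```

```text
t: 7.9
position: [472.4, -348.8, 90.8]
ee_rot: [-179.7, -0.3, 90.3]
force: [-0.9, 0.5, -0.1]
finger_gap: 64.0
```

```bash
p="python3 -m pendant"
$p '[[[0,0,0,0,0,0,0.75]]]' 60;$p '[[[0,0,0,0,0,0,0.75],[0,0,0,0,0,0,0.75]]]' 60;
```

```text
t: 8.0
position: [475.1, -351.6, 96.1]
ee_rot: [179.9, 0.1, 90.2]
force: [0.5, 0.3, -0.2]
finger_gap: 64.0
t: 8.2
position: [476.0, -353.2, 97.5]
ee_rot: [179.8, 0.2, 90.2]
force: [1.0, -0.2, -0.2]
finger_gap: 64.0
```

```bash
p="python3 -m pendant"
$p '[[[-0.1,-0.1,2,0,0,0,0.75],[0,0,2,0,0,0,0.75],[0,0,1.6,0,0,0,0.75],[0,0,1.2,0,0,0,0.75],[0,0,0,0,0,0,0.75]]]' 60;$p '[[[0,0,0,0,0,0,0.75],[0,0,0,0,0,0,0.75]]]' 60;$p '[[[0,0,0,0,0,0,0.75],[0,0,0,0,0,0,0.75]]]' 60;
```

```text
t: 8.7
position: [473.0, -352.8, 25.2]
ee_rot: [-179.9, -0.1, 90.1]
force: [0.4, 0.9, 0.3]
finger_gap: 64.3
t: 8.9
position: [474.6, -354.2, 28.0]
ee_rot: [179.9, 0.1, 90.1]
force: [0.7, 0.6, 0.6]
finger_gap: 63.8
t: 9.1
position: [474.2, -353.9, 27.4]
ee_rot: [179.9, 0.1, 90.1]
force: [0.5, -0.8, 0.2]
finger_gap: 64.2
```

```bash
python3 - <<'E'
from h import *
c=robot.camera("scene"); crop(c,150,180,310,320,5,"pics/g1.png"); print(robot.sense()["position"])
E
```

```text
[ 474.01320036 -353.7523715    27.14802924]
```

View pics/g1.png

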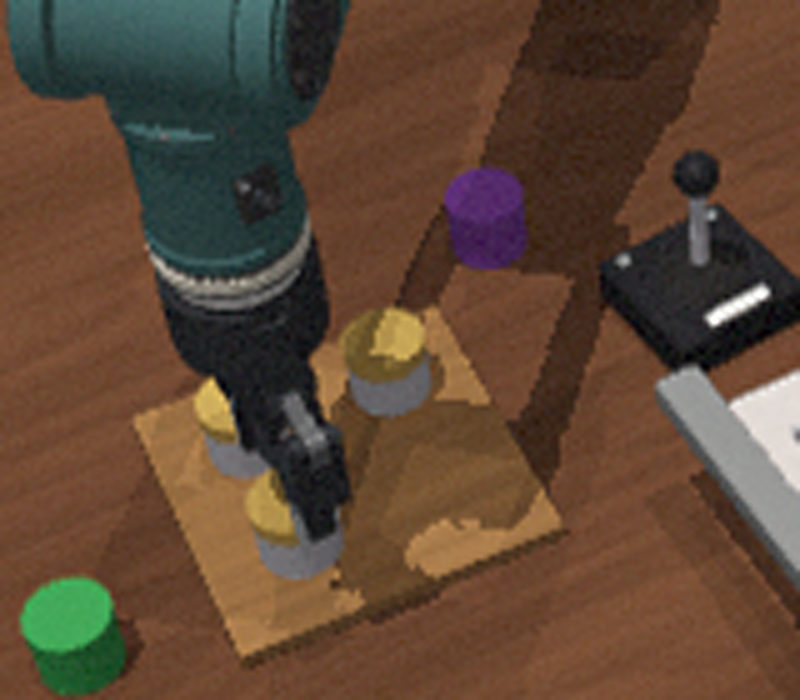

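The picture shows the fingers straddling tin A on both sides. Now I'll close and lift.

```bash
p="python3 -m pendant"
$p '[[[0,0,0,0,0,0,0],[0,0,0,0,0,0,0],[0,0,0,0,0,0,0],[0,0,0,0,0,0,0],[0,0,0,0,0,0,0]]]' 50
$p '[[[0,0,-1,0,0,0,0],[0,0,-3,0,0,0,0],[0,0,-4,0,0,0,0],[0,0,-4,0,0,0,0],[0,0,-3,0,0,0,0]]]' 
$p '[[[2,0.7,0,0,0,0,0],[4,1.6,0,0,0,0,0],[4,1.6,0,0,0,0,0],[4,1.6,0,0,0,0,0],[4,1.6,0,0,0,0,0]]]' 
$p '[[[4,1.6,0,0,0,0,0],[4,1.6,0,0,0,0,0],[3,1.1,0,0,0,0,0],[2,0.6,0,0,0,0,0],[0,0,0,0,0,0,0]]]' 
$p '[[[0,0,0,0,0,0,0],[0,0,0,0,0,0,0]]]' 
```

```text
t: 9.65
position: [473.7, -353.5, 26.4]
ee_rot: [-180.0, -0.0, 90.1]
force: [-0.5, -0.3, 0.1]
finger_gap: -0.1
t: 10.15
position: [474.4, -354.0, 180.7]
ee_rot: [179.8, 0.2, 90.1]
force: [0.2, 0.2, -0.1]
finger_gap: -0.1
t: 10.65
position: [544.9, -171.9, 177.6]
ee_rot: [179.9, 0.0, 90.1]
force: [0.4, -1.0, 0.8]
finger_gap: -0.3
t: 11.15
position: [593.7, -40.3, 177.3]
ee_rot: [179.9, -0.1, 90.4]
force: [-0.2, -1.7, -0.4]
finger_gap: 0.1
t: 11.35
position: [592.9, -44.3, 176.9]
ee_rot: [180.0, 0.0, 90.1]
force: [0.2, 0.8, -0.2]
finger_gap: 0.0
```

The gap shut to 0, so the grasp missed. I'll look at where the tins are now.

```bash
python3 - <<'E'
from h import *
c=robot.camera("scene"); crop(c,130,180,430,360,2.6,"pics/g2.png"); 
d=robot.camera("top"); 
for x in lids(d,52): print(x)
for x in lids(c,52): print(x)
crop(d,190,130,530,360,2.3,"pics/g2t.png")
E
```

```text
(np.int32(346), array([455. , 274.5]), array([ 474.2, -355.7,   52. ]))
(np.int32(356), array([414.1, 308.2]), array([ 399.4, -268. ,   52. ]))
(np.int32(356), array([453.1, 310. ]), array([ 397.8, -351.8,   52. ]))
(np.int32(168), array([226. , 247.5]), array([ 398.4, -265.3,   52. ]))
(np.int32(181), array([197.1, 259.5]), array([ 396.3, -348.9,   52. ]))
(np.int32(199), array([207.6, 279.3]), array([ 472.9, -353. ,   52. ]))
```

View pics/g2.png

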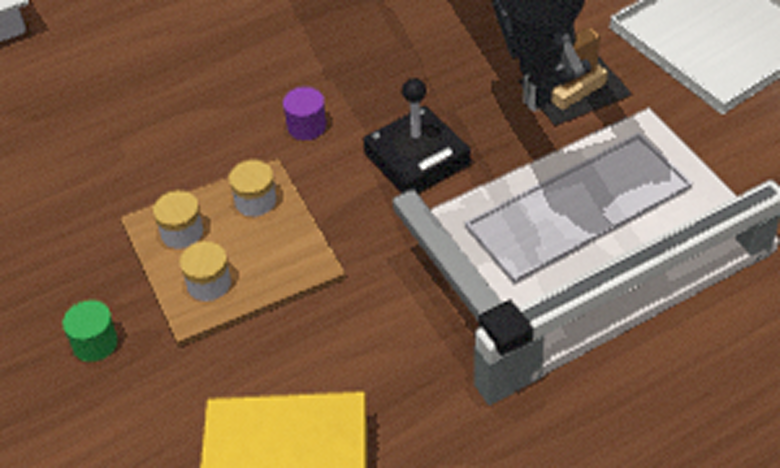

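View pics/g2t.png

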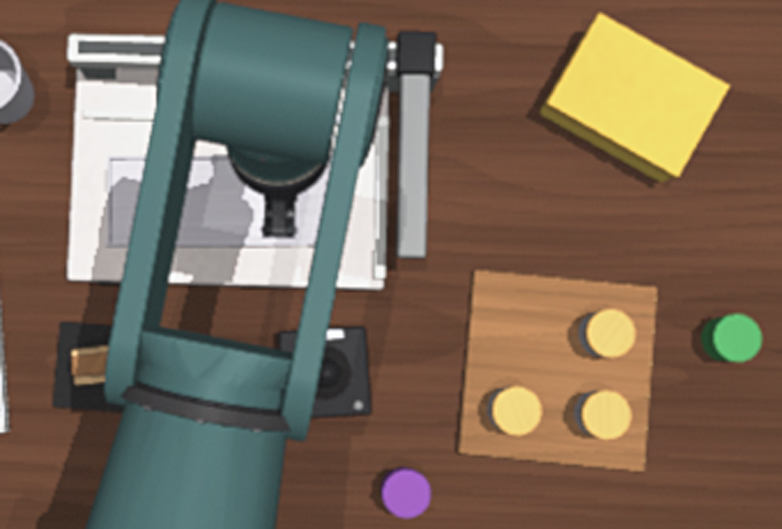

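```bash
python3 - <<'E'
from h import *
s=robot.sense(); print(s["position"],s["ee_rot"],s["q"])
c=robot.camera("scene"); d=robot.camera("top")
for z in (177,250,300):
  X=[s["position"][0],s["position"][1],z]
  print(z,proj(c,X),proj(d,X))
print(proj(c,[474,-354,26]),proj(c,[474,-354,80]))
i=c["image"].copy()
for z in (177,227,277):
  u=proj(c,[s["position"][0],s["position"][1],z])[0]; cv2.circle(i,(int(u[0]),int(u[1])),3,(0,0,255),-1)
c["image"]=i; crop(c,280,100,440,300,3,"pics/g3.png")
E
```

```text
[592.89063799 -44.4524285  176.74565483] [1.79987797e+02 1.29023548e-02 9.00174003e+01] [-9.74412298e+00  1.10529786e+01  7.48716861e+01 -1.06734093e-02
  9.40611216e+01 -9.76228183e+00]
177 [[335.18574652 227.90258928]] [[311.89821691 207.87613872]]
250 [[336.14875678 206.43979291]] [[311.27402869 201.70053453]]
300 [[336.85812006 190.6300758 ]] [[310.78837392 196.895555  ]]
[[208.91244047 286.00764223]] [[205.77076385 272.85376064]]
```

View pics/g3.png

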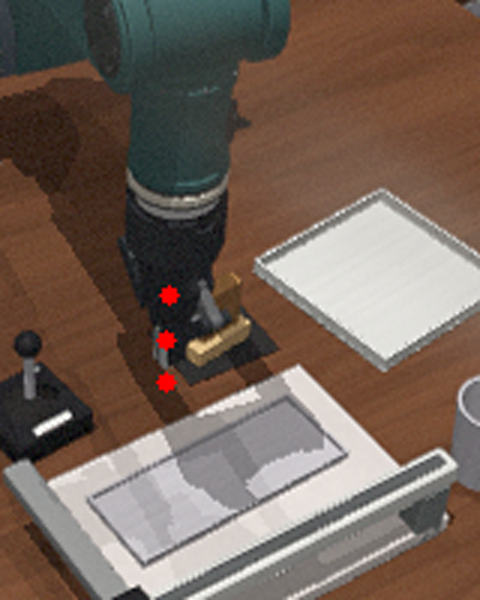

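```bash
python3 - <<'E'
from h import *
c=robot.camera("scene"); d=robot.camera("top"); print(robot.sense()["finger_gap"])
crop(c,305,150,375,235,8,"pics/g4.png");crop(d,260,160,360,250,7,"pics/g4t.png")
E
```

```text
-0.21961929896441015
```

View pics/g4.png

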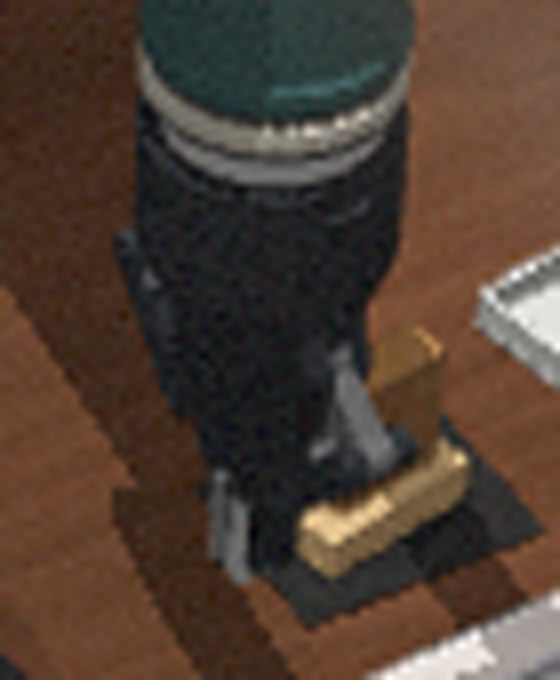

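View pics/g4t.png

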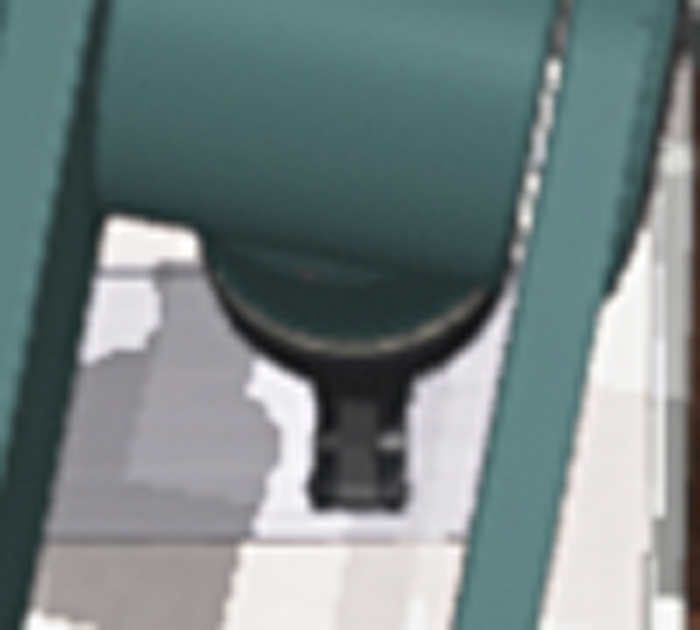

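The pictures suggest the fingers are still open even though the reading is 0. I'll test the gripper here in free space.

```bash
p="python3 -m pendant"
cat > gl.py <<'E'
from h import *
import sys
n=sys.argv[1]
c=robot.camera("scene"); d=robot.camera("top"); 
a=cv2.resize(c["image"][150:240,300:380],None,fx=5,fy=5); b=cv2.resize(d["image"][170:260,270:350],None,fx=5,fy=5)
cv2.imwrite("pics/"+n,np.hstack([a,b]))
E
$p '[[[0,0,0,0,0,0,1],[0,0,0,0,0,0,1],[0,0,0,0,0,0,1],[0,0,0,0,0,0,1],[0,0,0,0,0,0,1]]]' ; python3 gl.py o1.png
$p '[[[0,0,0,0,0,0,0.3],[0,0,0,0,0,0,0.3],[0,0,0,0,0,0,0.3],[0,0,0,0,0,0,0.3],[0,0,0,0,0,0,0.3]]]' ; python3 gl.py o2.png
```

```text
t: 12.15
position: [593.1, -43.2, 176.5]
ee_rot: [180.0, -0.0, 90.1]
force: [0.7, 0.1, 0.6]
finger_gap: 72.1
t: 12.75
position: [593.1, -43.3, 176.5]
ee_rot: [-180.0, -0.0, 90.1]
force: [0.3, -0.0, 0.1]
finger_gap: 25.6
```

View pics/o1.png

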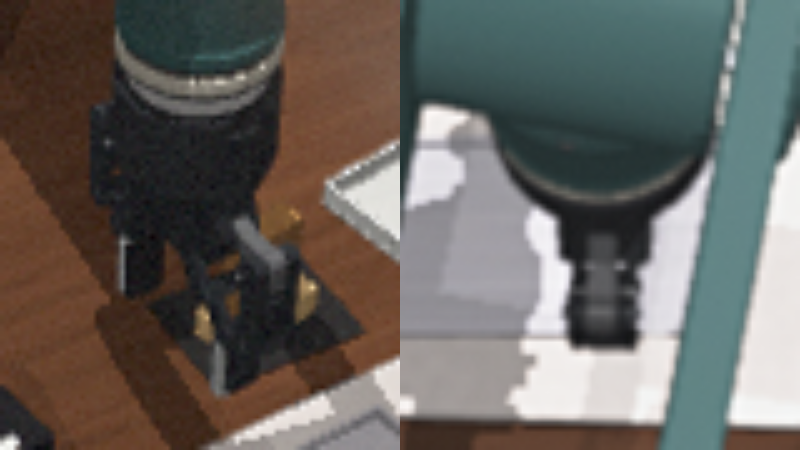

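View pics/o2.png

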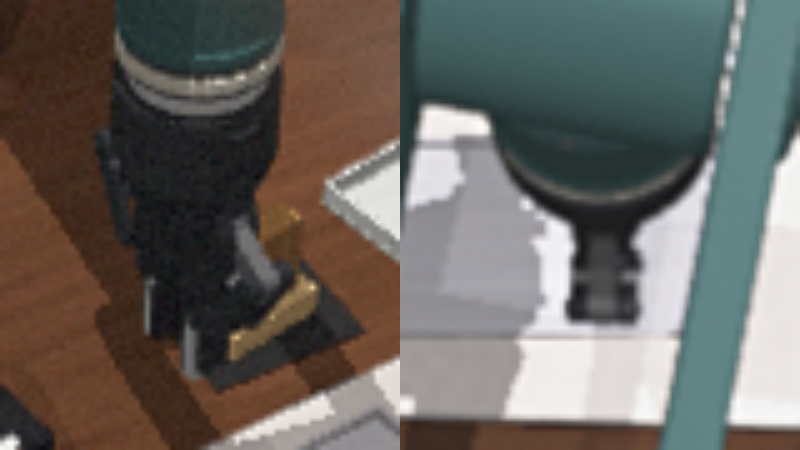

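```bash
cat >> h.py <<'E'
def tri(c,d,u,v):
    def M(k):
        R,_=cv2.Rodrigues(k["rvec"]); return k["mtx"]@np.hstack([R,np.asarray(k["tvec"]).reshape(3,1)])
    X=cv2.triangulatePoints(M(c),M(d),np.array(u,float).reshape(2,1),np.array(v,float).reshape(2,1)); X=X[:3,0]/X[3,0]
    return X, np.abs(proj(c,X)-u).max()
E
python3 - <<'E'
from h import *
np.set_printoptions(precision=1,suppress=True)
c=robot.camera("scene"); d=robot.camera("top")
print(tri(c,d,(326,207),(311,239)))
# check calib with tins, knob
for n in ("stick_knob",):
    print(n,proj(c,[430,-89,108]),proj(d,[430,-89,108]))
for u,v in (((226.1,247.4),(414.1,308.1)),((197.1,259.5),(453.1,310)),((207.6,279.3),(455,274.5))): print(tri(c,d,u,v))
E
```

```text
(array([532.9, -39.8, 197. ]), np.float64(2.31516039557539))
stick_knob [[287.4 215.4]] [[331.9 291.8]]
(array([ 400.1, -266.7,   55. ]), np.float64(0.39590891433934416))
(array([ 398.3, -350.3,   54.9]), np.float64(0.3959703245252797))
(array([ 474.5, -354.3,   54.8]), np.float64(0.35421902289957075))
```

```bash
python3 - <<'E'
from h import *
np.set_printoptions(precision=1,suppress=True)
c=robot.camera("scene"); d=robot.camera("top")
for x in (542,557,629,643): print(x,proj(c,[x,-43,187])[0],proj(d,[x,-43,187])[0])
E
p="python3 -m pendant"
$p '[[[0,0,0,0,0,0,0.9],[0,0,0,0,0,0,0.9],[0,0,0,0,0,0,0.9],[0,0,0,0,0,0,0.9],[0,0,0,0,0,0,0.9]]]'
$p '[[[0,0,0,0,0,0,0.9],[0,0,0,0,0,0,0.9],[0,0,0,0,0,0,0.9],[0,0,0,0,0,0,0.9],[0,0,0,0,0,0,0.9]]]'
python3 - <<'E'
from h import *
c=robot.camera("scene"); print(robot.sense()["position"])
i=cv2.resize(c["image"][150:250,290:390],None,fx=6,fy=6,interpolation=cv2.INTER_NEAREST)
for x in (557,593,629):
  for z in (177,190):
    for y in (-55,-31):
      u=(proj(c,[x,y,z])[0]-[290,150]+.5)*6; cv2.circle(i,(int(u[0]),int(u[1])),2,(0,0,255) if z==177 else (0,255,0),-1)
cv2.imwrite("pics/o3.png",i)
E
```

```text
542 [324.5 212.6] [310.4 233.2]
557 [327.8 216.2] [310.6 225.5]
629 [344.1 233.9] [311.6 188.7]
643 [347.4 237.5] [311.8 181.6]
t: 13.55
position: [593.1, -43.3, 176.5]
ee_rot: [180.0, -0.0, 90.1]
force: [-1.0, -0.6, 0.3]
finger_gap: 77.1
t: 14.05
position: [593.1, -43.3, 176.5]
ee_rot: [180.0, -0.0, 90.1]
force: [-0.5, 0.7, 0.0]
finger_gap: 76.9
[593.0877677  -43.26060458 176.52395698]
```

View pics/o3.png

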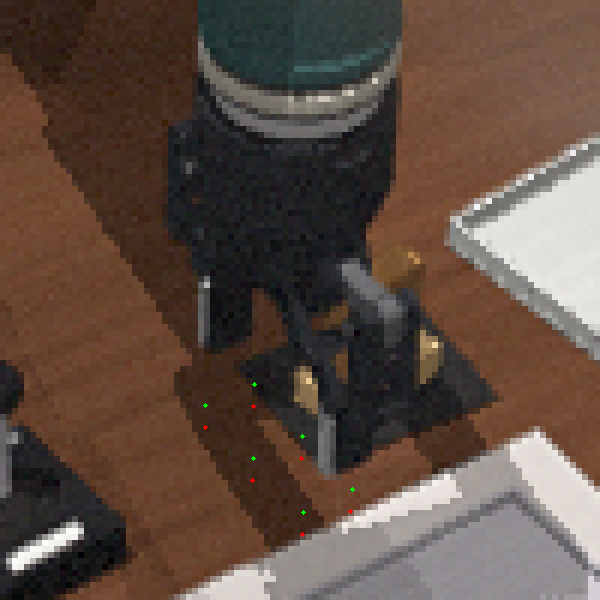

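```bash
p="python3 -m pendant"
$p '[[[1.2,-3,0,0,0,0,0.5],[1.2,-3,0,0,0,0,0.5],[1.2,-3,0,0,0,0,0.5],[1.2,-3,0,0,0,0,0.5],[1,-3,0,0,0,0,0.5]]]'
$p '[[[0,0,2,0,0,0,0.5],[0,0,3,0,0,0,0.5],[0,0,3,0,0,0,0.5],[0,0,2,0,0,0,0.5],[0,0,0,0,0,0,0.5]]]'
$p '[[[0,0,0,0,0,0,0.5],[0,0,0,0,0,0,0.5],[0,0,0,0,0,0,0.5],[0,0,0,0,0,0,0.5],[0,0,0,0,0,0,0.5]]]'
python3 - <<'E'
from h import *
np.set_printoptions(precision=1,suppress=True)
s=robot.sense(); print(s["position"],s["finger_gap"])
c=robot.camera("scene");d=robot.camera("top")
for k in (c,d):
  R,_=cv2.Rodrigues(k["rvec"]); print("campos",-R.T@k["tvec"].reshape(3))
x0,y0,z0=s["position"]
i=cv2.resize(c["image"][150:270,270:390],None,fx=6,fy=6,interpolation=cv2.INTER_NEAREST)
for x in (x0-s["finger_gap"]/2,x0+s["finger_gap"]/2):
  for z in (z0,z0+10):
    for y in (y0-11,y0+11):
      u=(proj(c,[x,y,z])[0]-[270,150]+.5)*6; cv2.circle(i,(int(u[0]),int(u[1])),2,(0,0,255) if z==z0 else (0,255,0),-1)
cv2.imwrite("pics/o4.png",i)
crop(d,220,200,380,330,5,"pics/o4t.png")
E
```

```text
t: 14.6
position: [441.8, 15.0, 176.5]
ee_rot: [180.0, -0.0, 90.1]
force: [0.0, 0.1, -0.1]
finger_gap: 42.8
t: 15.1
position: [440.2, 14.7, 73.3]
ee_rot: [-179.6, -0.0, 90.1]
force: [-1.0, -0.2, 0.5]
finger_gap: 42.9
t: 15.6
position: [443.4, 14.4, 77.2]
ee_rot: [179.9, 0.0, 90.1]
force: [-0.4, 0.6, -0.5]
finger_gap: 42.6
[443.4  14.4  77.2] 42.639298273471006
campos [1320.2 -565.8 1097.5]
campos [ 435.9  -64.4 1190.4]
```

View pics/o4.png

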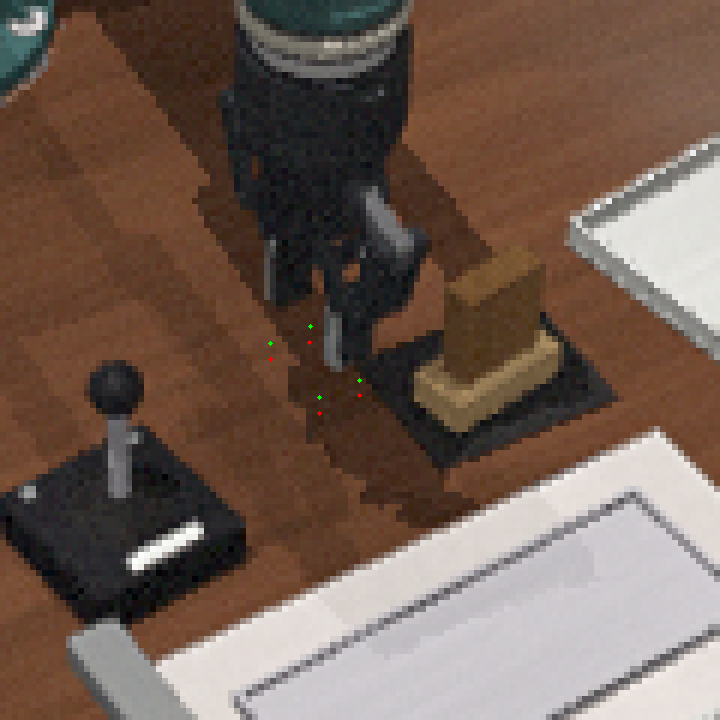

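View pics/o4t.png

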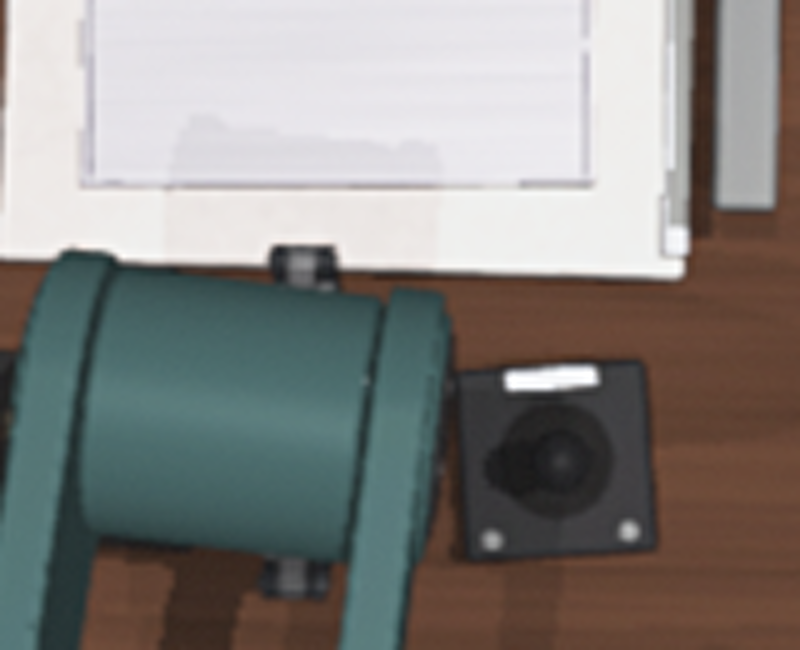

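Seen from the scene camera, the fingertips sit about 6 px higher than the reported TCP, which is some 20 mm. I'll check the true height with a gentle touch on the bare counter.

```bash
p="python3 -m pendant"
$p '[[[0,0,1.5,0,0,0,0],[0,0,1.5,0,0,0,0],[0,0,1,0,0,0,0],[0,0,0,0,0,0,0],[0,0,0,0,0,0,0]]]'
$p '[[[0,0,0,0,0,0,0],[0,0,0.5,0,0,0,0],[0,0,0.5,0,0,0,0],[0,0,0,0,0,0,0],[0,0,0,0,0,0,0]]]'
python3 - <<'E'
from h import *
s=robot.sense(); print(s["position"],s["finger_gap"],s["force"])
c=robot.camera("scene");crop(c,270,150,390,270,6,"pics/o5.png")
E
```

```text
t: 16.2
position: [443.1, 14.4, 36.6]
ee_rot: [-180.0, -0.0, 90.1]
force: [0.1, -0.8, -0.8]
finger_gap: 0.2
t: 16.7
position: [442.8, 14.5, 26.2]
ee_rot: [-180.0, -0.0, 90.1]
force: [0.7, 0.1, -0.8]
finger_gap: 0.3
[442.75248733  14.48077283  26.24434757] 0.3237317878787257 [ 0.7493468   0.13230305 -0.82089991]
```

View pics/o5.png

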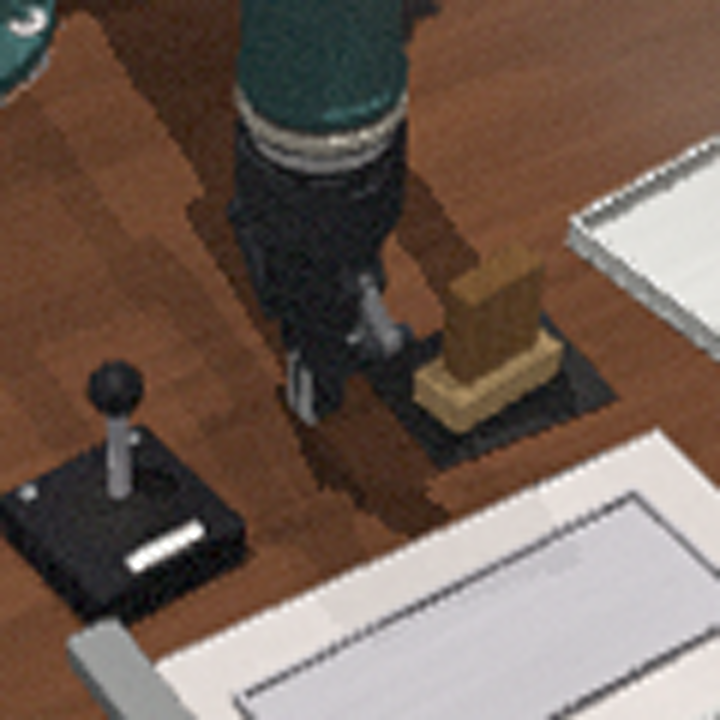

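```bash
p="python3 -m pendant"
$p '[[[0,0,0.5,0,0,0,0],[0,0,0.5,0,0,0,0],[0,0,0,0,0,0,0],[0,0,0,0,0,0,0],[0,0,0,0,0,0,0]]]'
$p '[[[0,0,0.4,0,0,0,0],[0,0,0.4,0,0,0,0],[0,0,0,0,0,0,0],[0,0,0,0,0,0,0],[0,0,0,0,0,0,0]]]'
```

```text
t: 17.25
position: [443.1, 14.4, 16.6]
ee_rot: [180.0, -0.0, 90.1]
force: [-0.1, -0.0, -0.2]
finger_gap: 0.2
t: 17.75
position: [443.0, 14.4, 8.5]
ee_rot: [180.0, -0.0, 90.1]
force: [0.4, -0.7, 0.5]
finger_gap: -0.3
```

```bash
p="python3 -m pendant"
$p '[[[0,0,0.3,0,0,0,0],[0,0,0.3,0,0,0,0],[0,0,0,0,0,0,0],[0,0,0,0,0,0,0]]]'
$p '[[[0,0,0.2,0,0,0,0],[0,0,0.2,0,0,0,0],[0,0,0,0,0,0,0],[0,0,0,0,0,0,0]]]'
$p '[[[0,0,0.2,0,0,0,0],[0,0,0.2,0,0,0,0],[0,0,0,0,0,0,0],[0,0,0,0,0,0,0]]]'
```

```text
t: 18.15
position: [442.8, 14.5, 2.3]
ee_rot: [-180.0, -0.0, 90.1]
force: [0.2, -0.3, 0.4]
finger_gap: -0.2
t: 18.55
position: [442.9, 14.5, -1.6]
ee_rot: [-180.0, -0.0, 90.1]
force: [0.8, -0.2, 0.1]
finger_gap: 0.3
t: 18.95
position: [442.9, 14.5, -5.6]
ee_rot: [-180.0, -0.0, 90.1]
force: [0.1, -0.0, -0.1]
finger_gap: 0.3
```

```bash
p="python3 -m pendant"
$p '[[[0,0,0.25,0,0,0,0],[0,0,0.25,0,0,0,0],[0,0,0,0,0,0,0],[0,0,0,0,0,0,0]]]'
$p '[[[0,0,0.2,0,0,0,0],[0,0,0.2,0,0,0,0],[0,0,0,0,0,0,0],[0,0,0,0,0,0,0]]]'
python3 - <<'E'
from h import *
c=robot.camera("scene");crop(c,270,150,390,270,6,"pics/o6.png")
u=proj(c,[442.9,14.5,0])[0]; print((u-[270,150])*6, u)
E
```

```text
t: 19.35
position: [442.8, 14.5, -10.7]
ee_rot: [-180.0, -0.0, 90.1]
force: [-0.1, 0.0, 0.2]
finger_gap: 0.3
t: 19.75
position: [442.9, 14.5, -14.6]
ee_rot: [-180.0, -0.0, 90.1]
force: [-0.3, 0.8, -0.1]
finger_gap: -0.2
[309.25962139 487.05888972] [321.54327023 231.17648162]
```

View pics/o6.png

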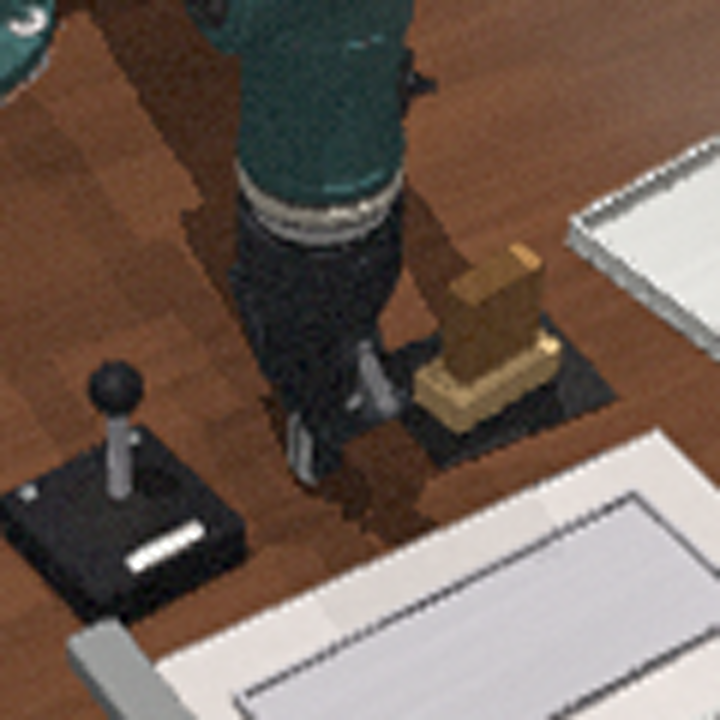

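```bash
p="python3 -m pendant"
$p '[[[0,0,0.2,0,0,0,0],[0,0,0,0,0,0,0]]]'
$p '[[[0,0,0.2,0,0,0,0],[0,0,0,0,0,0,0]]]'
$p '[[[0,0,0.15,0,0,0,0],[0,0,0,0,0,0,0]]]'
```

```text
t: 20.0
position: [442.8, 14.5, -16.7]
ee_rot: [-180.0, -0.0, 90.1]
force: [0.3, -0.4, 0.9]
finger_gap: -0.2
t: 20.2
position: [442.7, 14.5, -18.8]
ee_rot: [-180.0, -0.0, 90.1]
force: [-0.0, 0.1, -0.2]
finger_gap: -0.0
t: 20.4
position: [442.8, 14.5, -20.2]
ee_rot: [-180.0, -0.0, 90.1]
force: [0.3, 0.0, 0.4]
finger_gap: 0.1
```

```bash
p="python3 -m pendant"
$p '[[[0,0,0.15,0,0,0,0],[0,0,0,0,0,0,0]]]'
$p '[[[0,0,0.15,0,0,0,0],[0,0,0,0,0,0,0]]]'
$p '[[[0,0,0.15,0,0,0,0],[0,0,0,0,0,0,0]]]'
```

```text
t: 20.6
position: [442.8, 14.5, -21.7]
ee_rot: [-180.0, -0.0, 90.1]
force: [-0.4, -0.2, -0.1]
finger_gap: 0.1
t: 20.8
position: [442.8, 14.5, -23.2]
ee_rot: [-180.0, -0.0, 90.1]
force: [0.2, -0.1, -0.5]
finger_gap: 0.0
t: 21.0
position: [442.8, 14.5, -24.7]
ee_rot: [-180.0, -0.0, 90.1]
force: [0.1, 0.3, 0.5]
finger_gap: 0.1
```

```bash
p="python3 -m pendant"
$p '[[[0,0,0.15,0,0,0,0],[0,0,0,0,0,0,0]]]'
$p '[[[0,0,0.15,0,0,0,0],[0,0,0,0,0,0,0]]]'
python3 - <<'E'
from h import *
c=robot.camera("scene");crop(c,270,150,390,270,6,"pics/o7.png")
E
```

```text
t: 21.2
position: [442.8, 14.5, -26.2]
ee_rot: [-180.0, -0.0, 90.1]
force: [-0.3, -0.5, -0.8]
finger_gap: -0.0
t: 21.4
position: [443.2, 14.5, -26.7]
ee_rot: [180.0, -0.0, 90.1]
force: [-1.6, 0.5, 4.4]
finger_gap: -0.1
```

View pics/o7.png

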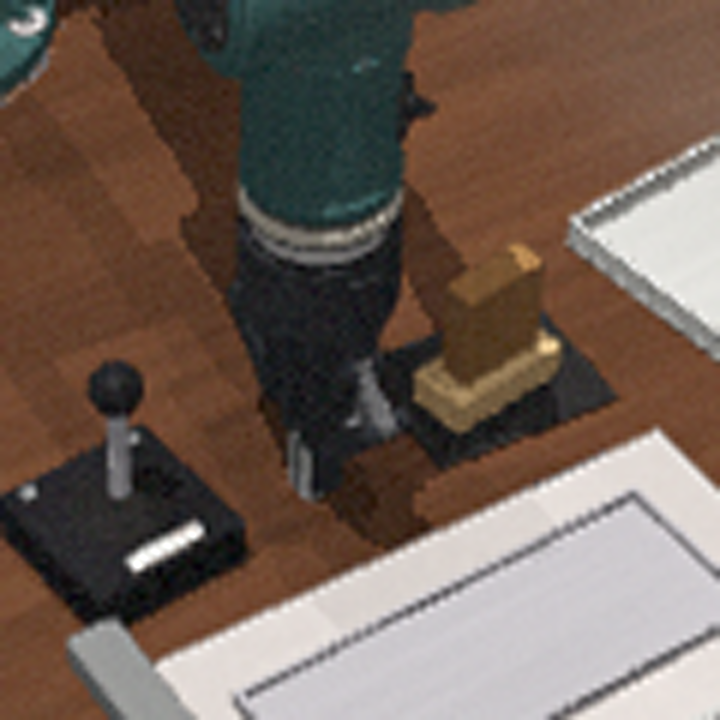

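```bash
p="python3 -m pendant"
python3 - <<'E'
from h import *
d=robot.camera("top")
for z in (150,165,180): print(P(d,(280.2,284.3),z))
E
$p '[[[0,0,-2,0,0,0,0.8],[0,0,-4,0,0,0,0.8],[0,0,-4,0,0,0,0.8],[0,0,-4,0,0,0,0.8],[0,0,-3,0,0,0,0.8]]]'
$p '[[[0,0,0,0,0,0,0.8],[0,0,0,0,0,0,0.8],[0,0,0,0,0,0,0.8]]]'
```

```text
[442.41355547  14.88927838 150.        ]
[442.32024235  13.74605216 165.        ]
[442.22692923  12.60282593 180.        ]
t: 22.0
position: [443.8, 14.4, 145.3]
ee_rot: [179.8, 0.0, 90.1]
force: [0.7, -0.4, 0.0]
finger_gap: 68.2
t: 22.3
position: [442.0, 14.5, 140.8]
ee_rot: [-179.8, -0.0, 90.1]
force: [-0.4, -0.5, -0.6]
finger_gap: 68.0
```

```bash
p="python3 -m pendant"
$p '[[[-3.5,0.3,0,0,0,0,0.75],[-4.5,0.4,0,0,0,0,0.75],[-4.5,0.4,0,0,0,0,0.75],[-4.5,0.4,0,0,0,0,0.75],[-4.5,0.4,0,0,0,0,0.75]]]'
$p '[[[-4.5,0.4,0,0,0,0,0.75],[-4.5,0.4,0,0,0,0,0.75],[-4,0.4,0,0,0,0,0.75],[-2.4,0.1,0,0,0,0,0.75],[0,0,0,0,0,0,0.75]]]'
$p '[[[0,0,0,0,0,0,0.75],[0,0,3,0,0,0,0.75],[0,0,3,0,0,0,0.75],[0,0,1.5,0,0,0,0.75],[0,0,0,0,0,0,0.75]]]'
$p '[[[0,0,0,0,0,0,0.75],[0,0,0,0,0,0,0.75]]]'
```

```text
t: 22.8
position: [461.3, -201.7, 140.2]
ee_rot: [-179.8, -0.1, 90.1]
force: [-0.1, 0.6, 0.5]
finger_gap: 64.4
t: 23.3
position: [474.2, -357.0, 139.2]
ee_rot: [-179.8, -0.1, 89.9]
force: [-0.2, -0.5, -0.4]
finger_gap: 64.0
t: 23.8
position: [474.0, -351.6, 63.9]
ee_rot: [-179.7, -0.3, 90.2]
force: [0.1, -0.7, -0.4]
finger_gap: 64.1
t: 24.0
position: [476.8, -355.0, 69.6]
ee_rot: [179.8, 0.1, 90.1]
force: [-0.3, 0.4, -0.8]
finger_gap: 64.1
```

```bash
p="python3 -m pendant"
$p '[[[0,-0.1,1.5,0,0,0,0.75],[0,0,2,0,0,0,0.75],[0,0,1,0,0,0,0.75],[0,0,0,0,0,0,0.75],[0,0,0,0,0,0,0.75]]]'
$p '[[[0,0,0.8,0,0,0,0.75],[0,0,0.8,0,0,0,0.75],[0,0,0.6,0,0,0,0.75],[0,0,0.4,0,0,0,0.75],[0,0,0,0,0,0,0.75]]]'
$p '[[[0,0,0,0,0,0,0.75],[0,0,0,0,0,0,0.75]]]'
python3 - <<'E'
from h import *
c=robot.camera("scene"); crop(c,150,180,310,320,5,"pics/g5.png")
E
```

```text
t: 24.5
position: [474.8, -354.6, 22.6]
ee_rot: [180.0, -0.0, 90.1]
force: [0.2, -0.1, 0.9]
finger_gap: 64.3
t: 25.0
position: [474.2, -354.0, -4.6]
ee_rot: [-179.9, -0.1, 90.1]
force: [0.3, 0.4, 0.3]
finger_gap: 64.0
t: 25.2
position: [475.0, -354.7, -3.2]
ee_rot: [180.0, 0.0, 90.1]
force: [0.1, -0.8, 0.6]
finger_gap: 63.9
```

View pics/g5.png

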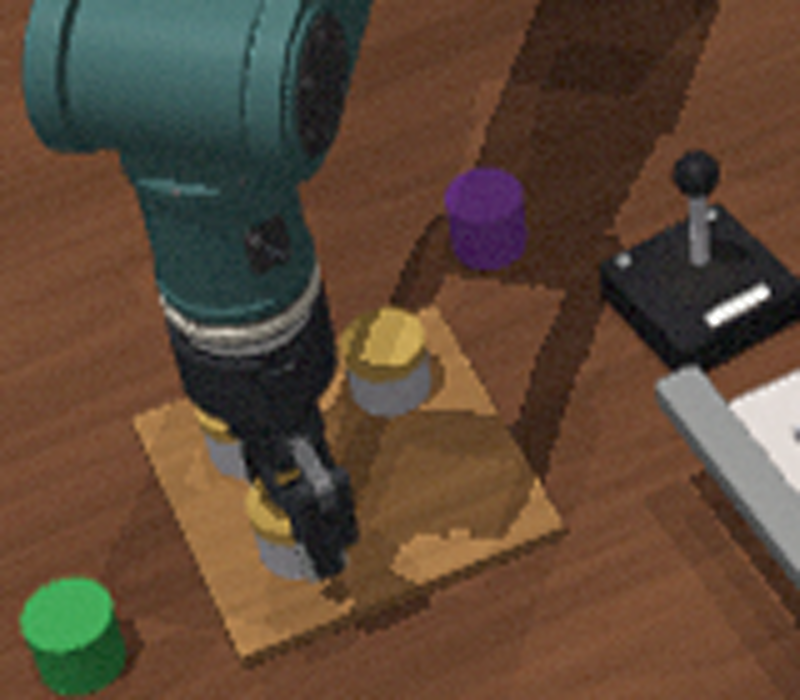

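```bash
p="python3 -m pendant"
$p '[[[0,0,0.2,0,0,0,0.6],[0,0,0,0,0,0,0.5],[0,0,0,0,0,0,0.4],[0,0,0,0,0,0,0.4],[0,0,0,0,0,0,0.4]]]' 40
```

```text
t: 25.75
position: [474.8, -354.6, -5.4]
ee_rot: [180.0, 0.0, 90.1]
force: [-0.4, -0.1, 1.8]
finger_gap: 43.3
```

```bash
p="python3 -m pendant"
$p '[[[0,0,-1,0,0,0,0.3],[0,0,-3,0,0,0,0.3],[0,0,-4,0,0,0,0.3],[0,0,-4,0,0,0,0.3],[0,0,-3,0,0,0,0.3]]]' 
$p '[[[2,0.7,0,0,0,0,0.3],[4,1.6,0,0,0,0,0.3],[4,1.6,0,0,0,0,0.3],[4,1.6,0,0,0,0,0.3],[4,1.6,0,0,0,0,0.3]]]' 
$p '[[[4,1.6,0,0,0,0,0.3],[4,1.6,0,0,0,0,0.3],[3,1.1,0,0,0,0,0.3],[2.2,0.5,0,0,0,0,0.3],[0,0,0,0,0,0,0.3]]]' 
$p '[[[0,0,2,0,0,0,0.3],[0,0,4,0,0,0,0.3],[0,0,2,0,0,0,0.3],[0,0,0,0,0,0,0.3],[0,0,0,0,0,0,0.3]]]'
$p '[[[0,0,0,0,0,0,0.3],[0,0,0,0,0,0,0.3],[0,0,0,0,0,0,0.3]]]'
```

```text
t: 26.25
position: [475.2, -354.9, 148.0]
ee_rot: [179.9, 0.1, 90.1]
force: [0.5, -0.7, -1.9]
finger_gap: 42.8
t: 26.75
position: [545.5, -172.8, 145.0]
ee_rot: [180.0, -0.0, 90.1]
force: [0.0, -1.1, -1.2]
finger_gap: 43.0
t: 27.25
position: [593.4, -39.0, 144.7]
ee_rot: [-180.0, -0.1, 90.4]
force: [-0.1, 0.7, -1.4]
finger_gap: 43.4
t: 27.75
position: [593.1, -43.0, 65.0]
ee_rot: [-180.0, 0.0, 90.1]
force: [0.4, 0.2, -0.5]
finger_gap: 43.0
t: 28.05
position: [594.0, -42.5, 66.2]
ee_rot: [179.8, 0.0, 90.1]
force: [0.3, -0.4, -1.1]
finger_gap: 43.0
```

```bash
python3 - <<'E'
from h import *
print(robot.sense()["position"])
c=robot.camera("scene"); crop(c,270,170,430,310,5,"pics/g6.png")
d=robot.camera("top")
for x in lids(d,52): print(x)
E
```

```text
[594.04741488 -42.52350506  66.21246209]
(np.int32(356), array([414.1, 308.2]), array([ 399.4, -268. ,   52. ]))
(np.int32(356), array([453.1, 310. ]), array([ 397.8, -351.8,   52. ]))
```

View pics/g6.png

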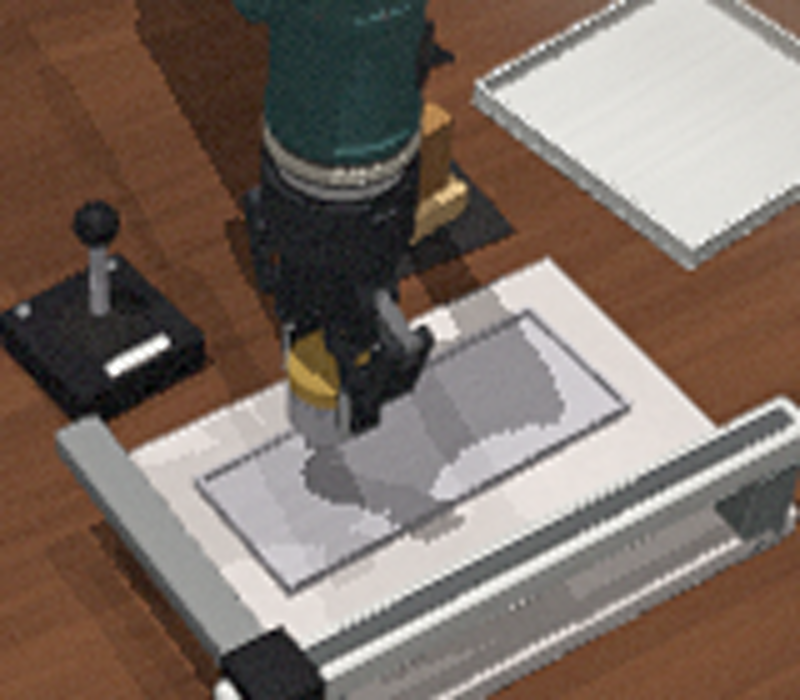

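```bash
p="python3 -m pendant"
$p '[[[0,0,2,0,0,0,0.3],[0,0,2,0,0,0,0.3],[0,0,1,0,0,0,0.3],[0,0,0,0,0,0,0.3],[0,0,0,0,0,0,0.3]]]'
$p '[[[0,0,0.4,0,0,0,0.3],[0,0,0.3,0,0,0,0.3],[0,0,0.2,0,0,0,0.3],[0,0,0,0,0,0,0.3],[0,0,0,0,0,0,0.3]]]'
```

```text
t: 28.65
position: [593.5, -42.2, 15.0]
ee_rot: [180.0, -0.0, 90.1]
force: [0.2, 0.3, -0.5]
finger_gap: 42.8
t: 29.15
position: [593.5, -42.3, 6.6]
ee_rot: [179.9, 0.0, 90.1]
force: [-1.6, 0.6, 4.1]
finger_gap: 43.2
```

```bash
p="python3 -m pendant"
$p '[[[0,0,0,0,0,0,0.55],[0,0,0,0,0,0,0.65],[0,0,0,0,0,0,0.75],[0,0,0,0,0,0,0.75],[0,0,0,0,0,0,0.75]]]'
$p '[[[0,0,-1,0,0,0,0.75],[0,0,-3,0,0,0,0.75],[0,0,-4,0,0,0,0.75],[0,0,-4,0,0,0,0.75],[0,0,-2,0,0,0,0.75]]]'
$p '[[[-3,-2.6,0,0,0,0,0.75],[-3.7,-3.2,0,0,0,0,0.75],[-3.7,-3.2,0,0,0,0,0.75],[-3.7,-3.2,0,0,0,0,0.75],[-3.7,-3.2,0,0,0,0,0.75]]]' 
$p '[[[-3,-2.6,0,0,0,0,0.75],[-1.7,-1.4,0,0,0,0,0.75],[0,0,0,0,0,0,0.75],[0,0,0,0,0,0,0.75],[0,0,0,0,0,0,0.75]]]' 
python3 - <<'E'
from h import *
print(robot.sense()["position"])
c=robot.camera("scene"); d=robot.camera("top")
for x in lids(d,64): print(x)
for x in lids(d,52): print(x)
for x in lids(c,64): print(x)
crop(d,200,130,530,330,2.4,"pics/g7.png")
E
```

```text
t: 29.65
position: [593.0, -42.2, 5.3]
ee_rot: [-180.0, -0.0, 90.1]
force: [-0.5, 0.4, 0.1]
finger_gap: 64.3
t: 30.15
position: [595.1, -42.6, 151.4]
ee_rot: [179.5, 0.1, 90.1]
force: [0.9, -0.5, 0.4]
finger_gap: 64.4
t: 30.65
position: [438.3, -221.7, 146.6]
ee_rot: [179.9, 0.1, 90.2]
force: [-0.2, -1.3, 0.7]
finger_gap: 64.3
t: 31.15
position: [400.2, -267.0, 145.9]
ee_rot: [179.9, -0.0, 90.2]
force: [0.3, -0.1, -0.3]
finger_gap: 63.9
[ 400.23910638 -266.99768449  145.89942848]
(np.int32(312), array([312.5, 215.9]), array([592.9, -44.1,  64. ]))
(np.int32(251), array([412. , 307.1]), array([ 402. , -261.6,   64. ]))
(np.int32(312), array([312.5, 215.9]), array([594.5, -43.9,  52. ]))
(np.int32(251), array([412. , 307.1]), array([ 401.7, -263.7,   52. ]))
(np.int32(163), array([225.9, 247.4]), array([ 408.4, -268.8,   64. ]))
(np.int32(167), array([335. , 257.4]), array([593.4, -41.2,  64. ]))
(np.int32(177), array([197.1, 259.6]), array([ 407.3, -351.5,   64. ]))
```

View pics/g7.png

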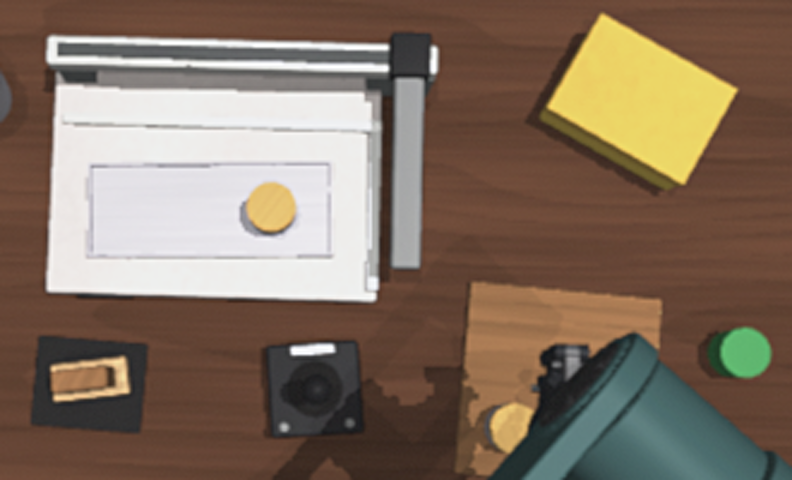

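Tin A stands on the tray at top px (312,216), near the slot I wanted, at about (593,-43). Next is tin B.

```bash
p="python3 -m pendant"
$p '[[[0,-0.1,2,0,0,0,0.75],[0,0,4,0,0,0,0.75],[0,0,4,0,0,0,0.75],[0,0,2,0,0,0,0.75],[0,0,0,0,0,0,0.75]]]'
$p '[[[0,0,0,0,0,0,0.75],[0,0,1,0,0,0,0.75],[0,0,1,0,0,0,0.75],[0,0,0.6,0,0,0,0.75],[0,0,0.4,0,0,0,0.75]]]'
$p '[[[0,0,0,0,0,0,0.75],[0,0,0,0,0,0,0.75],[0,0,0,0,0,0,0.75]]]'
$p '[[[0,0,0,0,0,0,0.6],[0,0,0,0,0,0,0.5],[0,0,0,0,0,0,0.4],[0,0,0,0,0,0,0.4],[0,0,0,0,0,0,0.4]]]' 40
```

```text
t: 31.75
position: [396.5, -264.6, 21.5]
ee_rot: [-179.6, -0.3, 90.2]
force: [-0.2, -0.2, 1.0]
finger_gap: 64.1
t: 32.25
position: [398.3, -267.4, -5.2]
ee_rot: [-180.0, -0.0, 90.1]
force: [-1.2, 0.6, -0.1]
finger_gap: 63.9
t: 32.55
position: [398.8, -267.9, -4.1]
ee_rot: [180.0, 0.0, 90.1]
force: [-0.5, -0.0, -0.7]
finger_gap: 64.0
t: 33.05
position: [398.9, -268.0, -3.9]
ee_rot: [179.9, 0.0, 90.1]
force: [0.1, -0.8, 3.4]
finger_gap: 43.1
```

```bash
p="python3 -m pendant"
$p '[[[0,0,-1,0,0,0,0.3],[0,0,-3,0,0,0,0.3],[0,0,-4,0,0,0,0.3],[0,0,-4,0,0,0,0.3],[0,0,-3,0,0,0,0.3]]]' 
$p '[[[2,1.4,0,0,0,0,0.3],[4,2.8,0,0,0,0,0.3],[4,2.8,0,0,0,0,0.3],[4,2.8,0,0,0,0,0.3],[4,2.8,0,0,0,0,0.3]]]' 
$p '[[[4,2.7,0,0,0,0,0.3],[3,2,0,0,0,0,0.3],[2,1.4,0,0,0,0,0.3],[1.2,0.7,0,0,0,0,0.3],[0,0,0,0,0,0,0.3]]]' 
$p '[[[0,0,2,0,0,0,0.3],[0,0,4,0,0,0,0.3],[0,0,4,0,0,0,0.3],[0,0,1.5,0,0,0,0.3],[0,0,0,0,0,0,0.3]]]'
$p '[[[0,0,0,0,0,0,0.3],[0,0,0,0,0,0,0.3],[0,0,0,0,0,0,0.3]]]'
```

```text
t: 33.55
position: [398.9, -267.9, 148.4]
ee_rot: [179.9, 0.1, 90.1]
force: [0.1, 0.7, -0.4]
finger_gap: 42.6
t: 34.05
position: [524.7, -85.7, 145.7]
ee_rot: [-180.0, 0.0, 90.1]
force: [-0.0, -2.0, -1.0]
finger_gap: 43.0
t: 34.55
position: [592.1, 16.0, 145.1]
ee_rot: [-179.9, -0.0, 90.2]
force: [-0.2, -0.8, -0.9]
finger_gap: 42.7
t: 35.05
position: [589.1, 13.7, 27.5]
ee_rot: [-179.6, -0.0, 90.0]
force: [-0.9, 0.0, -0.5]
finger_gap: 43.0
t: 35.35
position: [593.8, 14.5, 33.2]
ee_rot: [179.7, 0.0, 90.1]
force: [0.2, 0.0, -1.0]
finger_gap: 42.7
```

```bash
p="python3 -m pendant"
$p '[[[0,0,1,0,0,0,0.3],[0,0,0.6,0,0,0,0.3],[0,0,0.4,0,0,0,0.3],[0,0,0.3,0,0,0,0.3],[0,0,0,0,0,0,0.3]]]'
$p '[[[0,0,0,0,0,0,0.3],[0,0,0,0,0,0,0.3]]]'
```

```text
t: 35.85
position: [591.8, 14.9, 8.1]
ee_rot: [-180.0, -0.0, 90.1]
force: [-2.5, -0.5, 3.5]
finger_gap: 43.4
t: 36.05
position: [591.9, 14.8, 8.1]
ee_rot: [-180.0, -0.0, 90.1]
force: [-3.0, 0.5, 5.1]
finger_gap: 42.7
```

```bash
p="python3 -m pendant"
$p '[[[0,0,0,0,0,0,0.55],[0,0,0,0,0,0,0.65],[0,0,0,0,0,0,0.75],[0,0,0,0,0,0,0.75],[0,0,0,0,0,0,0.75]]]'
$p '[[[0,0,-1,0,0,0,0.75],[0,0,-3,0,0,0,0.75],[0,0,-4,0,0,0,0.75],[0,0,-4,0,0,0,0.75],[0,0,-2,0,0,0,0.75]]]'
$p '[[[-3,-1.6,0,0,0,0,0.75],[-4.2,-2.2,0,0,0,0,0.75],[-4.2,-2.2,0,0,0,0,0.75],[-4.2,-2.2,0,0,0,0,0.75],[-4.2,-2.2,0,0,0,0,0.75]]]' 
$p '[[[-4.2,-2.2,0,0,0,0,0.75],[-4.2,-2.2,0,0,0,0,0.75],[-4.2,-2.2,0,0,0,0,0.75],[-2.7,-1.6,0,0,0,0,0.75],[-1.5,-0.8,0,0,0,0,0.75]]]' 
$p '[[[0,0,0,0,0,0,0.75],[0,0,2,0,0,0,0.75],[0,0,4,0,0,0,0.75],[0,0,4,0,0,0,0.75],[0,0,1.5,0,0,0,0.75]]]'
$p '[[[0,0,0,0,0,0,0.75],[0,0,0,0,0,0,0.75],[0,0,0,0,0,0,0.75],[0,0,0,0,0,0,0.75]]]'
```

```text
t: 36.55
position: [592.0, 14.7, 7.3]
ee_rot: [-180.0, -0.0, 90.1]
force: [-0.2, -0.3, -0.2]
finger_gap: 63.8
t: 37.05
position: [594.0, 14.6, 153.4]
ee_rot: [179.5, 0.0, 90.1]
force: [-0.2, -0.1, 0.4]
finger_gap: 64.2
t: 37.55
position: [487.6, -184.9, 148.6]
ee_rot: [179.9, 0.0, 90.1]
force: [1.3, -0.7, -0.5]
finger_gap: 64.1
t: 38.05
position: [397.1, -354.2, 148.4]
ee_rot: [180.0, 0.1, 89.9]
force: [0.0, 0.1, -0.6]
finger_gap: 64.0
t: 38.55
position: [397.3, -348.2, 28.4]
ee_rot: [-179.7, -0.3, 90.2]
force: [-0.1, 0.5, -0.9]
finger_gap: 64.0
t: 38.95
position: [399.9, -352.5, 34.6]
ee_rot: [179.8, 0.2, 90.1]
force: [0.2, 0.6, -0.5]
finger_gap: 63.6
```

```bash
python3 - <<'E'
from h import *
print(robot.sense()["position"])
c=robot.camera("scene"); d=robot.camera("top")
for x in lids(d,64): print(x)
for x in lids(c,64): print(x)
print(lids(c,52))
crop(c,130,180,430,360,2.6,"pics/g8.png")
E
```

```text
[ 399.92343385 -352.52921129   34.62990229]
(np.int32(317), array([285.8, 216.1]), array([590.9,  14. ,  64. ]))
(np.int32(312), array([312.5, 215.8]), array([593. , -44.1,  64. ]))
(np.int32(160), array([352.7, 248.3]), array([591.8,  16.8,  64. ]))
(np.int32(167), array([335. , 257.4]), array([593.3, -41.1,  64. ]))
[(np.int32(160), array([352.7, 248.3]), array([583.4,  23.6,  52. ])), (np.int32(167), array([335. , 257.4]), array([584.9, -35. ,  52. ]))]
```

View pics/g8.png

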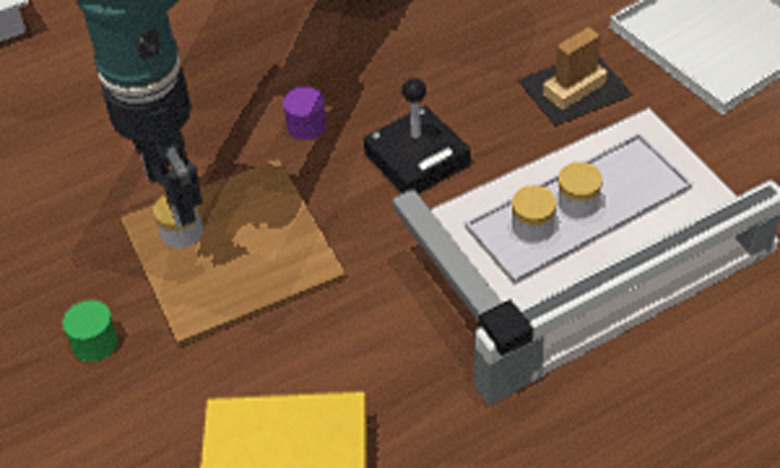

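Two tins stand on the tray (crop px 535,210 and 580,185). The gripper is over tin C, so I'll descend.

```bash
p="python3 -m pendant"
$p '[[[0.1,-0.2,1,0,0,0,0.75],[0,0,1.2,0,0,0,0.75],[0,0,1,0,0,0,0.75],[0,0,0.6,0,0,0,0.75],[0,0,0,0,0,0,0.75]]]'
$p '[[[0,0,0,0,0,0,0.75],[0,0,0,0,0,0,0.75],[0,0,0,0,0,0,0.75]]]'
$p '[[[0,0,0,0,0,0,0.6],[0,0,0,0,0,0,0.5],[0,0,0,0,0,0,0.4],[0,0,0,0,0,0,0.4],[0,0,0,0,0,0,0.4]]]' 40
$p '[[[0,0,-1,0,0,0,0.3],[0,0,-3,0,0,0,0.3],[0,0,-4,0,0,0,0.3],[0,0,-4,0,0,0,0.3],[0,0,-3,0,0,0,0.3]]]' 
```

```text
t: 39.55
position: [395.7, -349.6, -7.5]
ee_rot: [-179.9, -0.2, 90.1]
force: [-1.2, -0.3, 1.0]
finger_gap: 64.4
t: 39.85
position: [397.1, -351.0, -4.9]
ee_rot: [179.9, 0.0, 90.1]
force: [0.7, 0.1, 0.7]
finger_gap: 64.1
t: 40.35
position: [397.1, -351.0, -4.9]
ee_rot: [180.0, 0.0, 90.1]
force: [-0.2, -1.0, 4.0]
finger_gap: 43.2
t: 40.85
position: [397.0, -350.9, 147.4]
ee_rot: [179.9, 0.1, 90.1]
force: [0.9, -0.0, -0.3]
finger_gap: 43.2
```

```bash
p="python3 -m pendant"
$p '[[[2.5,1.2,0,0,0,0,0.3],[4.4,2,0,0,0,0,0.3],[4.4,2,0,0,0,0,0.3],[4.4,2,0,0,0,0,0.3],[4.4,2,0,0,0,0,0.3]]]' 
$p '[[[4.4,2,0,0,0,0,0.3],[4.4,2,0,0,0,0,0.3],[4.4,2,0,0,0,0,0.3],[3.5,1.7,0,0,0,0,0.3],[3,1.5,0,0,0,0,0.3]]]' 
$p '[[[2.2,1,0,0,0,0,0.3],[0,0,0,0,0,0,0.3],[0,0,4,0,0,0,0.3],[0,0,4,0,0,0,0.3],[0,0,3,0,0,0,0.3]]]'
$p '[[[0,0,0,0,0,0,0.3],[0,0,0,0,0,0,0.3],[0,0,0,0,0,0,0.3]]]'
```

```text
t: 41.35
position: [488.4, -147.6, 144.5]
ee_rot: [-180.0, -0.0, 90.1]
force: [0.7, -0.2, -0.6]
finger_gap: 43.1
t: 41.85
position: [580.0, 50.1, 144.3]
ee_rot: [-179.9, -0.0, 90.2]
force: [1.0, -0.4, 0.4]
finger_gap: 42.6
t: 42.35
position: [588.0, 68.8, 31.9]
ee_rot: [-179.8, 0.0, 90.1]
force: [0.4, -0.1, -2.0]
finger_gap: 43.1
t: 42.65
position: [591.7, 69.4, 37.4]
ee_rot: [179.7, -0.0, 90.1]
force: [0.2, 1.0, -0.3]
finger_gap: 42.9
```

Next I lower it to about 7 and release, then go straight to the pusher.

```bash
p="python3 -m pendant"
$p '[[[0,0,1,0,0,0,0.3],[0,0,0.8,0,0,0,0.3],[0,0,0.6,0,0,0,0.3],[0,0,0.3,0,0,0,0.3],[0,0,0,0,0,0,0.3]]]'
$p '[[[0,0,0.1,0,0,0,0.3],[0,0,0,0,0,0,0.3]]]'
$p '[[[0,0,0,0,0,0,0.55],[0,0,0,0,0,0,0.65],[0,0,0,0,0,0,0.75],[0,0,0,0,0,0,0.75],[0,0,0,0,0,0,0.75]]]'
$p '[[[0,0,-1,0,0,0,0.75],[0,0,-3,0,0,0,0.75],[0,0,-4,0,0,0,0.75],[0,0,-4,0,0,0,0.75],[0,0,-2,0,0,0,0.75]]]'
$p '[[[0,-3,0,0,0,0,0.75],[0,-4,0,0,0,0,0.75],[0,-4,0,0,0,0,0.75],[0,-4,0,0,0,0,0.75],[0,-4,0,0,0,0,0.75]]]'
```

```text
t: 43.15
position: [589.7, 69.8, 7.3]
ee_rot: [-180.0, -0.0, 90.1]
force: [0.3, -0.4, -1.5]
finger_gap: 42.7
t: 43.35
position: [590.0, 69.8, 7.1]
ee_rot: [180.0, -0.0, 90.1]
force: [-1.0, -0.5, 3.8]
finger_gap: 43.0
t: 43.85
position: [589.9, 69.7, 6.4]
ee_rot: [-180.0, -0.0, 90.1]
force: [0.4, 0.0, 0.0]
finger_gap: 63.9
t: 44.35
position: [591.9, 69.8, 152.4]
ee_rot: [179.5, -0.0, 90.1]
force: [-0.1, -0.2, -0.1]
finger_gap: 63.7
t: 44.85
position: [398.4, 69.4, 147.3]
ee_rot: [179.9, -0.0, 90.1]
force: [-0.0, 0.3, 0.6]
finger_gap: 63.6
```

```bash
python3 - <<'E'
from h import *
print(robot.sense()["position"])
c=robot.camera("scene"); d=robot.camera("top")
for x in lids(d,64): print(x)
for x in lids(c,64): print(x)
crop(c,230,170,430,310,4,"pics/g9.png");crop(d,200,130,400,330,4,"pics/g9t.png")
E
```

```text
[398.43736034  69.35347613 147.26852248]
(np.int32(629), array([282. , 210.4]), array([603.2,  22.6,  64. ]))
(np.int32(310), array([312.6, 215.9]), array([592.9, -44.2,  64. ]))
(np.int32(500), array([350.3, 252.5]), array([600.6,   2.9,  64. ]))
```

View pics/g9.png

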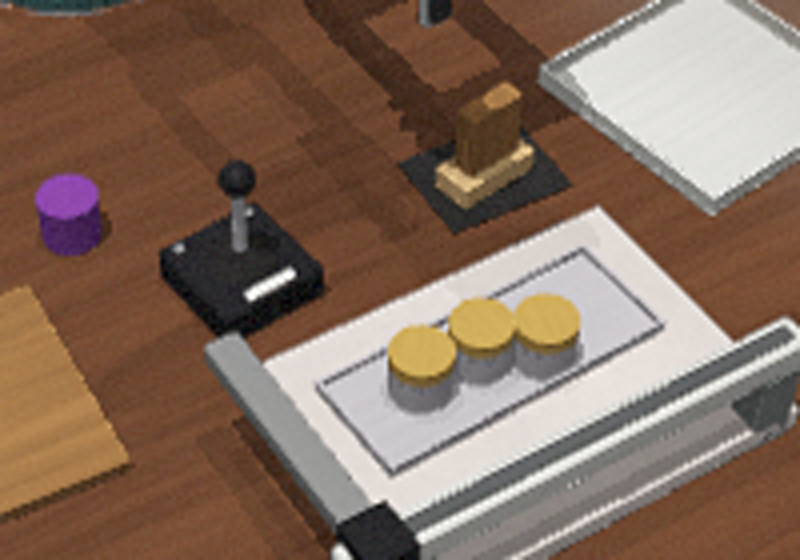

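View pics/g9t.png

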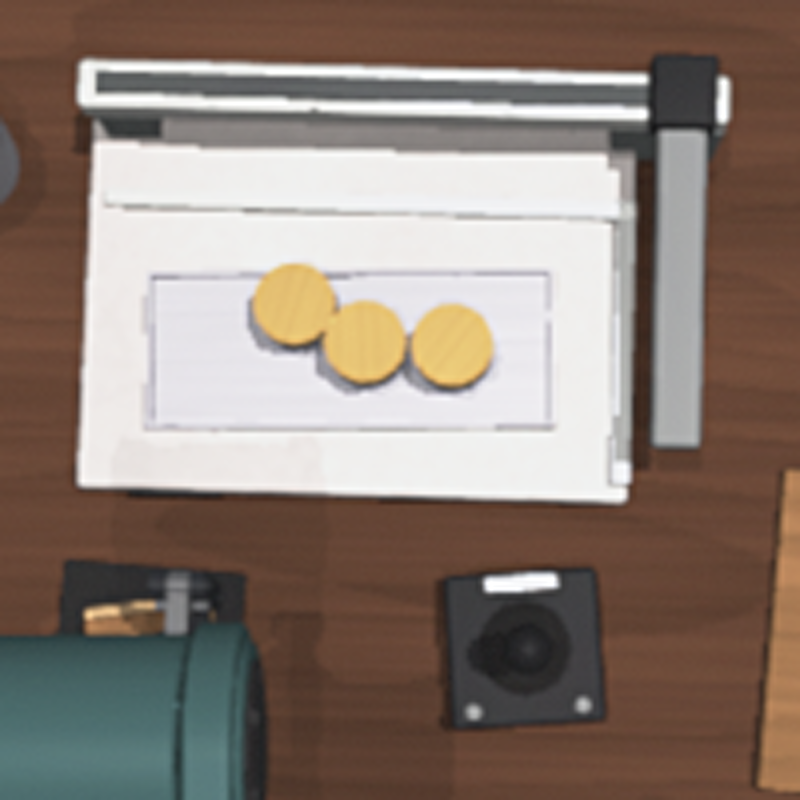

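The last tin (now at top-crop px 294,305) was knocked about 25 mm after release, the announced disturbance. It is still upright on the tray at about x +20 in the tray frame, inside the limit. I'll compute it exactly and check.

```bash
python3 - <<'E'
from h import *
d=robot.camera("top")
for X,Y in ((294,305),(365,342),(452,345)): print(P(d,(200+(X+.5)/4-.5,130+(Y+.5)/4-.5),64))
E
p="python3 -m pendant"
$p '[[[2.5,1.75,0,0,0,0,0.75],[2.6,1.75,0,0,0,0,0.75],[0,0,0,0,0,-0.12,0.75],[0,0,0,0,0,0,0.75],[0,0,0,0,0,0,0.75]]]'
python3 - <<'E'
from h import *
c=robot.camera("scene"); print(robot.sense()["position"],robot.sense()["ee_rot"])
crop(c,300,120,420,240,6,"pics/p1.png")
E
```

```text
[612.72511691  42.32585734  64.        ]
[593.367608     3.03613291  64.        ]
[592.89021487 -44.27452522  64.        ]
t: 45.5
position: [435.6, 120.4, 146.8]
ee_rot: [180.0, 0.0, 96.9]
force: [-0.7, 0.1, 0.2]
finger_gap: 64.5
[435.34855873 120.20919296 146.71803085] [1.79977106e+02 3.17511724e-03 9.68501053e+01]
```

View pics/p1.png

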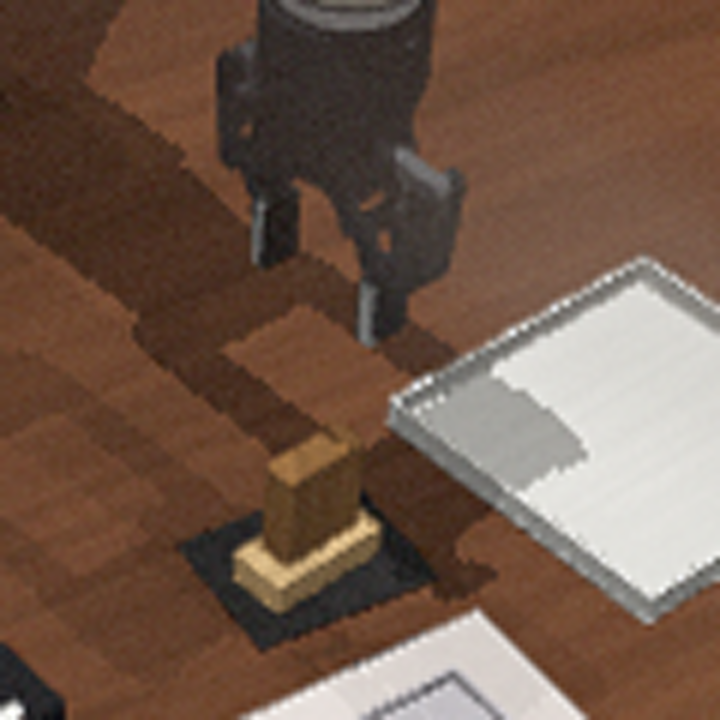

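```bash
p="python3 -m pendant"
$p '[[[0,-0.15,2,0,0,0,0.75],[0,0,4,0,0,0,0.75],[0,0,3,0,0,0,0.75],[0,0,0,0,0,0,0.75],[0,0,0,0,0,0,0.75]]]'
$p '[[[0,0,1.5,0,0,0,0.75],[0,0,1.5,0,0,0,0.75],[0,0,1.2,0,0,0,0.75],[0,0,0.8,0,0,0,0.75],[0,0,0,0,0,0,0.75]]]'
$p '[[[0,0,0,0,0,0,0.75],[0,0,0,0,0,0,0.75]]]'
python3 - <<'E'
from h import *
c=robot.camera("scene"); crop(c,300,120,420,240,6,"pics/p2.png")
E
```

```text
t: 46.05
position: [433.4, 120.0, 57.0]
ee_rot: [-180.0, -0.0, 96.9]
force: [-0.2, 1.2, 1.0]
finger_gap: 64.0
t: 46.55
position: [433.1, 120.2, 6.3]
ee_rot: [-180.0, -0.0, 97.0]
force: [-0.2, 0.3, -0.6]
finger_gap: 64.0
t: 46.75
position: [434.1, 120.4, 7.4]
ee_rot: [179.9, -0.0, 97.0]
force: [0.1, -0.8, -0.3]
finger_gap: 64.3
```

View pics/p2.png

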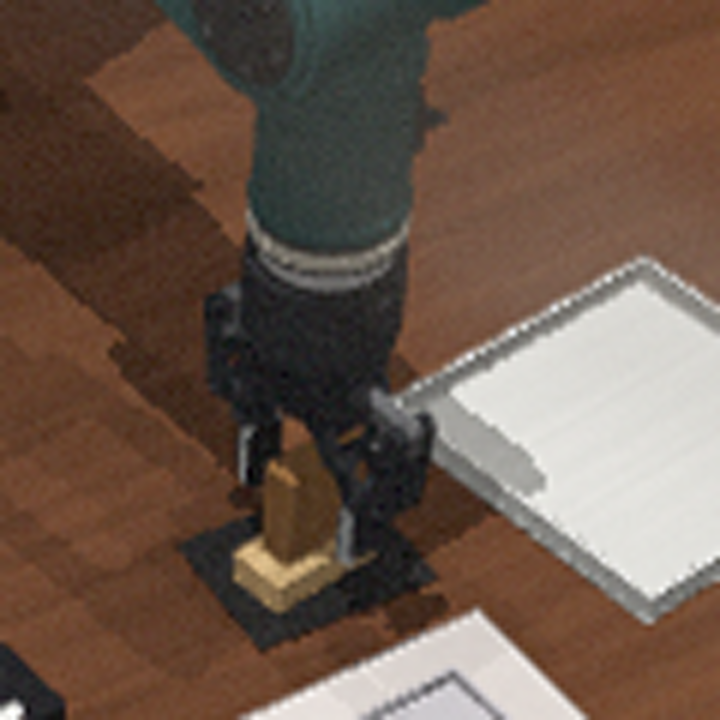

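```bash
p="python3 -m pendant"
$p '[[[0,0,0,0,0,0,0.5],[0,0,0,0,0,0,0.3],[0,0,0,0,0,0,0.15],[0,0,0,0,0,0,0],[0,0,0,0,0,0,0]]]' 90
$p '[[[0,0,-1,0,0,0,0],[0,0,-2,0,0,0,0],[0,0,-2.5,0,0,0,0],[0,0,-0.5,0,0,0.12,0],[0,0,0,0,0,0,0]]]'
$p '[[[-3,0.2,0,0,0,0,0],[-4,1,0,0,0,0,0],[-3,1,0,0,0,0,0],[-1,0.6,0,0,0,0,0],[0,0,0,0,0,0,0]]]'
```

```text
t: 47.3
position: [433.6, 120.3, 6.8]
ee_rot: [180.0, -0.0, 97.0]
force: [-0.2, 1.7, 2.4]
finger_gap: 18.9
t: 47.8
position: [434.3, 120.4, 68.3]
ee_rot: [179.8, -0.0, 90.1]
force: [-0.4, 0.5, -1.4]
finger_gap: 18.9
t: 48.3
position: [461.5, 9.4, 65.8]
ee_rot: [-179.9, -0.0, 90.0]
force: [0.1, 1.7, -0.3]
finger_gap: 18.7
```

```bash
python3 - <<'E'
from h import *
s=robot.sense();print(s["position"],s["ee_rot"],s["finger_gap"])
c=robot.camera("scene"); d=robot.camera("top"); crop(c,270,130,410,260,5,"pics/p3.png"); crop(d,200,180,360,310,5,"pics/p3t.png")
E
```

```text
[461.46577662   9.44145905  65.8274119 ] [-1.79919868e+02 -3.29597964e-02  9.00472934e+01] 18.68428692880993
```

View pics/p3.png

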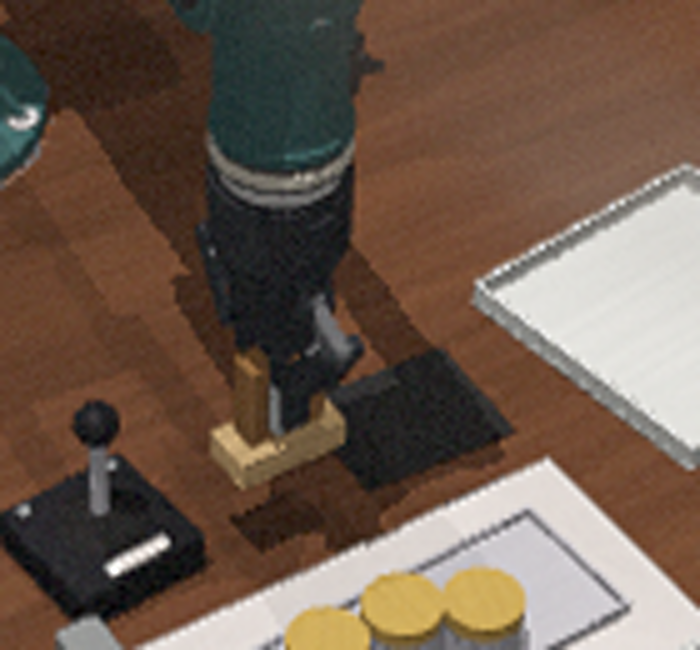

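View pics/p3t.png

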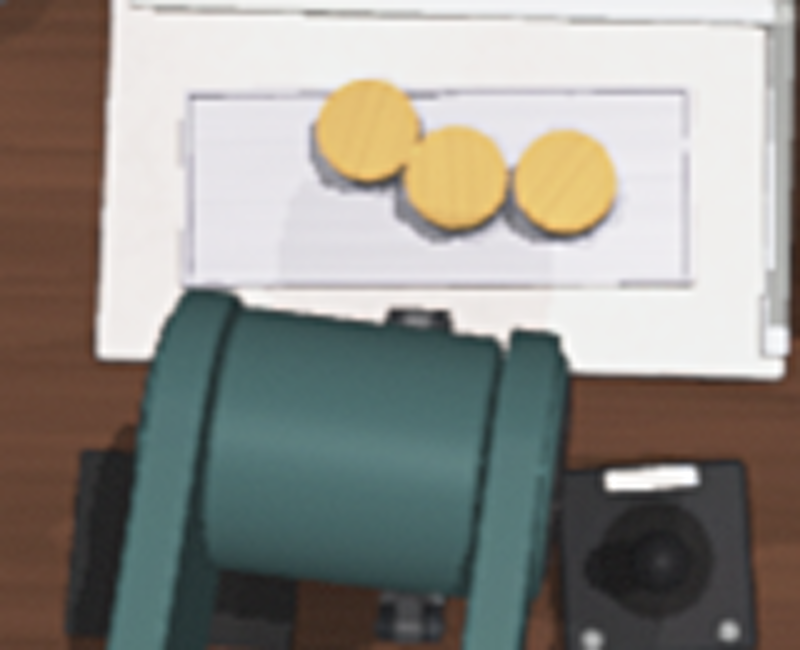

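```bash
p="python3 -m pendant"
$p '[[[0,2,0,0,0,0,0],[0,2.5,0,0,0,0,0],[0,1.3,0,0,0,0,0],[0,0,0,0,0,0,0],[0,0,0,0,0,0,0]]]'
$p '[[[0,0,1.2,0,0,0,0],[0,0,1.2,0,0,0,0],[0,0,0.8,0,0,0,0],[0,0,0.5,0,0,0,0],[0,0,0,0,0,0,0]]]'
$p '[[[0,0,0,0,0,0,0],[0,0,0,0,0,0,0]]]'
```

```text
t: 48.9
position: [518.6, 11.7, 66.0]
ee_rot: [-179.9, -0.0, 90.2]
force: [-0.0, 0.1, -1.6]
finger_gap: 18.9
t: 49.4
position: [518.3, 10.5, 28.0]
ee_rot: [-179.8, -0.0, 90.1]
force: [0.7, 0.2, -0.3]
finger_gap: 19.2
t: 49.6
position: [520.0, 10.3, 30.1]
ee_rot: [179.9, 0.0, 90.1]
force: [-0.3, -0.2, -1.2]
finger_gap: 18.8
```

```bash
p="python3 -m pendant"
$p '[[[0,0,0.4,0,0,0,0],[0,0.5,0,0,0,0,0],[0,0.5,0,0,0,0,0],[0,0.3,0,0,0,0,0],[0,0.3,0,0,0,0,0]]]'
$p '[[[0,0.3,0,0,0,0,0],[0,0.3,0,0,0,0,0],[0,0.3,0,0,0,0,0],[0,0.3,0,0,0,0,0],[0,0.3,0,0,0,0,0]]]'
$p '[[[0,0,0,0,0,0,0],[0,0,0,0,0,0,0]]]'
```

```text
t: 50.1
position: [534.9, 10.6, 25.3]
ee_rot: [-179.9, -0.0, 90.1]
force: [-2.6, -0.3, 0.5]
finger_gap: 18.8
t: 50.6
position: [550.6, 10.4, 25.2]
ee_rot: [-180.0, -0.0, 90.1]
force: [-1.6, 0.6, -1.1]
finger_gap: 19.1
t: 50.8
position: [551.2, 10.4, 25.7]
ee_rot: [179.9, 0.0, 90.1]
force: [-0.9, -0.5, -2.4]
finger_gap: 18.9
```

```bash
p="python3 -m pendant"
$p '[[[0,0.3,0,0,0,0,0],[0,0.3,0,0,0,0,0],[0,0.2,0,0,0,0,0],[0,0,0,0,0,0,0]]]'
python3 - <<'E'
from h import *
s=robot.sense();print(s["position"],s["force"])
c=robot.camera("scene"); d=robot.camera("top"); crop(c,270,180,430,310,5,"pics/p4.png"); crop(d,200,130,380,280,4.4,"pics/p4t.png")
E
```

```text
t: 51.2
position: [559.0, 10.5, 25.7]
ee_rot: [180.0, -0.0, 90.1]
force: [-2.1, 0.5, -0.1]
finger_gap: 19.1
[559.03350917  10.48334676  25.66910609] [-2.13621987  0.53486456 -0.09239141]
```

View pics/p4.png

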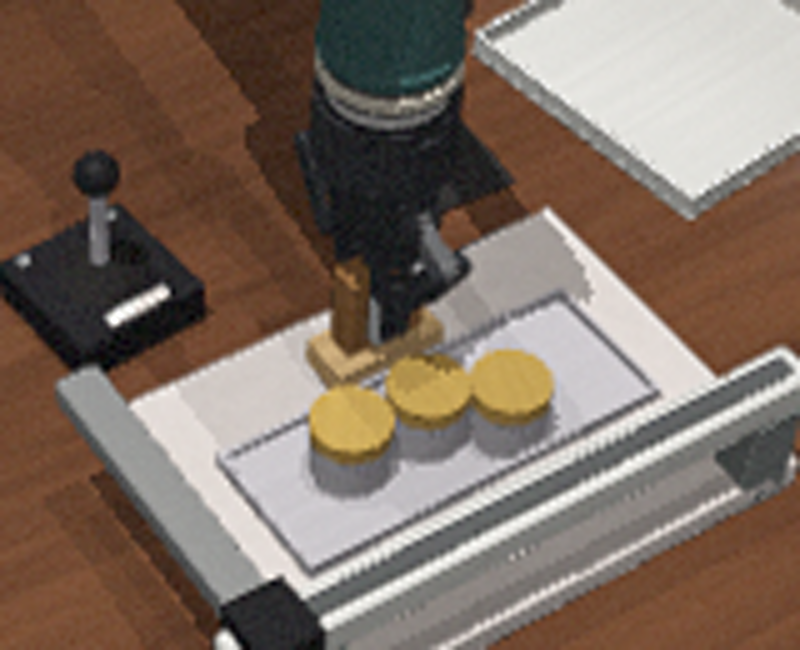

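View pics/p4t.png

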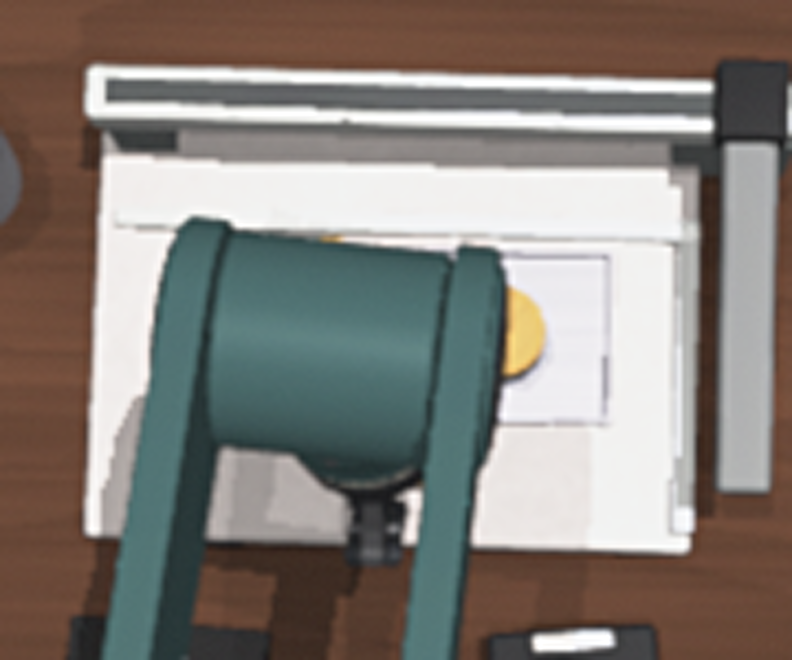

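```bash
p="python3 -m pendant"
$p '[[[0,0.2,0,0,0,0,0],[0,0.2,0,0,0,0,0],[0,0,0,0,0,0,0]]]'
$p '[[[0,0.15,0,0,0,0,0],[0,0,0,0,0,0,0]]]'
$p '[[[0,0.15,0,0,0,0,0],[0,0,0,0,0,0,0]]]'
```

```text
t: 51.6
position: [562.8, 10.6, 25.5]
ee_rot: [180.0, -0.0, 90.1]
force: [-1.2, 0.3, -0.7]
finger_gap: 19.0
t: 51.8
position: [564.2, 10.5, 25.4]
ee_rot: [180.0, -0.0, 90.1]
force: [-2.7, -0.0, 0.1]
finger_gap: 19.1
t: 52.0
position: [565.4, 10.6, 25.4]
ee_rot: [-180.0, -0.0, 90.1]
force: [-2.6, 0.5, 0.6]
finger_gap: 18.8
```

```bash
p="python3 -m pendant"
$p '[[[0,0.15,0,0,0,0,0],[0,0,0,0,0,0,0]]]'
$p '[[[0,0.15,0,0,0,0,0],[0,0,0,0,0,0,0]]]'
$p '[[[0,0.1,0,0,0,0,0],[0,0,0,0,0,0,0]]]'
```

```text
t: 52.2
position: [565.8, 10.9, 25.1]
ee_rot: [-179.8, -0.0, 90.1]
force: [-5.0, 0.5, 1.4]
finger_gap: 19.2
t: 52.4
position: [566.2, 11.2, 24.8]
ee_rot: [-179.7, -0.1, 90.1]
force: [-7.1, 1.0, 2.0]
finger_gap: 18.9
t: 52.6
position: [566.3, 11.2, 24.7]
ee_rot: [-179.6, -0.1, 90.1]
force: [-8.9, 1.6, 2.7]
finger_gap: 19.4
```

```bash
p="python3 -m pendant"
$p '[[[0,0.1,0,0,0,0,0],[0,0.1,0,0,0,0,0],[0,0.1,0,0,0,0,0],[0,0,0,0,0,0,0]]]'
$p '[[[0,-0.6,0,0,0,0,0],[0,-0.8,0,0,0,0,0],[0,-0.6,0,0,0,0,0],[0,-0.3,-1,0,0,0,0],[0,0,-2,0,0,0,0]]]'
$p '[[[2,0,-2,0,0,0,0],[4,0,-1,0,0,0,0],[4,0,0,0,0,0,0],[4,0,0,0,0,0,0],[2,0,0,0,0,0,0]]]'
$p '[[[0,0,0,0,0,-0.14,0],[0,0,0,0,0,-0.14,0],[0,0,0,0,0,-0.14,0],[0,0,0,0,0,-0.14,0],[0,0,0,0,0,-0.14,0]]]'
$p '[[[0,0,0,0,0,-0.14,0],[0,0,0,0,0,-0.14,0],[0,0,0,0,0,-0.14,0],[0,0,0,0,0,-0.14,0],[0,0,0,0,0,-0.14,0]]]'
$p '[[[0,0,0,0,0,-0.14,0],[0,0,0,0,0,-0.03,0],[0,0,0,0,0,0,0],[0,0,0,0,0,0,0],[0,0,0,0,0,0,0]]]'
python3 - <<'E'
from h import *
s=robot.sense();print(s["position"],s["force"])
c=robot.camera("scene"); d=robot.camera("top"); crop(c,270,150,430,310,4.6,"pics/p5.png"); crop(d,200,130,380,280,4.4,"pics/p5t.png")
E
```

```text
t: 53.0
position: [566.4, 11.2, 24.0]
ee_rot: [-179.2, -0.1, 90.1]
force: [-14.6, 1.8, 4.5]
finger_gap: 19.2
t: 53.5
position: [548.1, 10.5, 54.8]
ee_rot: [-179.8, -0.0, 90.1]
force: [0.5, -0.8, -0.9]
finger_gap: 18.5
t: 54.0
position: [549.7, 173.8, 87.2]
ee_rot: [179.8, -0.1, 90.3]
force: [-0.1, -0.1, -0.8]
finger_gap: 18.9
t: 54.5
position: [550.0, 170.7, 86.8]
ee_rot: [179.9, 0.1, 130.6]
force: [-0.6, 0.1, -1.3]
finger_gap: 19.4
t: 55.0
position: [550.0, 170.6, 86.9]
ee_rot: [179.9, 0.1, 170.7]
force: [-0.8, -0.7, -1.2]
finger_gap: 19.1
t: 55.5
position: [549.3, 170.5, 85.7]
ee_rot: [180.0, 0.0, -180.0]
force: [0.4, 0.6, -1.2]
finger_gap: 18.9
[549.32640023 170.49272624  85.72664946] [ 0.40156085  0.58196165 -1.20739698]
```

View pics/p5.png

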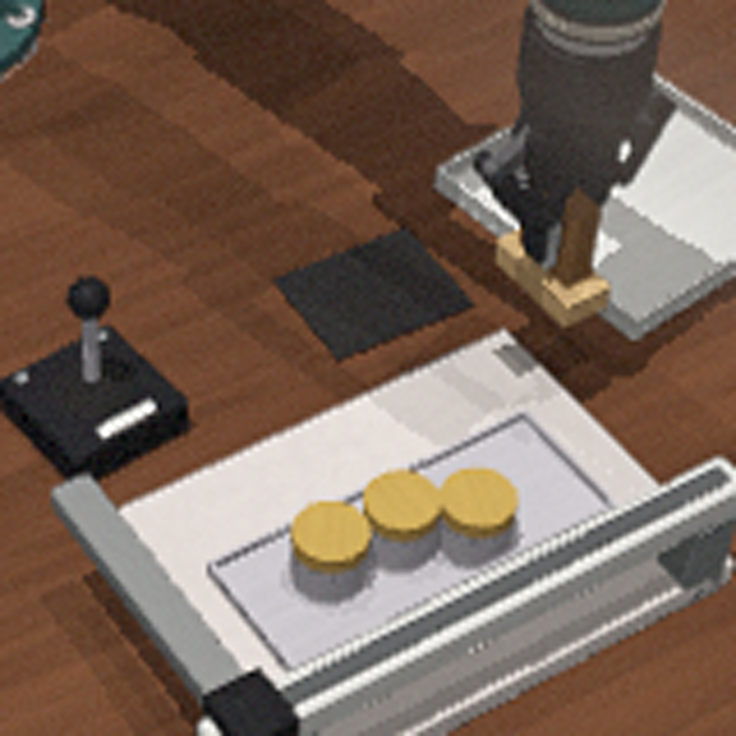

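View pics/p5t.png

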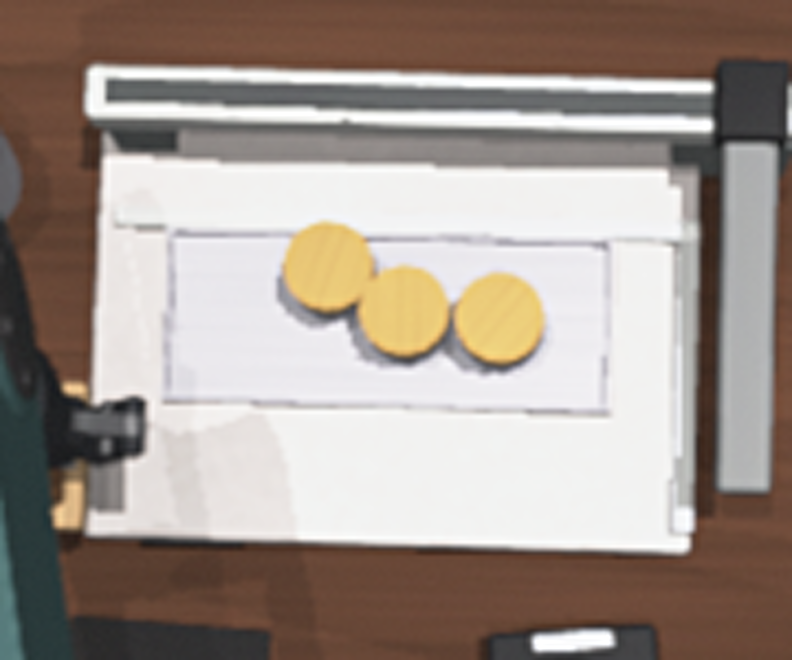

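```bash
p="python3 -m pendant"
$p '[[[-2.5,0,0,0,0,0,0],[-3,0,0,0,0,0,0],[-2.2,0,0,0,0,0,0],[0,0,0,0,0,0,0],[0,0,0,0,0,0,0]]]'
$p '[[[0,0,2,0,0,0,0],[0,0,2,0,0,0,0],[0,0,1.2,0,0,0,0],[0,0,0.4,0,0,0,0],[0,0,0,0,0,0,0]]]'
$p '[[[0,0,0,0,0,0,0],[0,0,0,0,0,0,0]]]'
```

```text
t: 56.1
position: [625.9, 170.5, 84.9]
ee_rot: [-180.0, -0.1, -180.0]
force: [-0.1, -0.5, -0.6]
finger_gap: 18.8
t: 56.6
position: [625.4, 170.6, 29.1]
ee_rot: [-180.0, -0.1, -179.9]
force: [0.4, 0.3, -1.7]
finger_gap: 18.7
t: 56.8
position: [627.1, 170.8, 31.1]
ee_rot: [180.0, 0.1, -179.9]
force: [1.1, -0.1, -1.7]
finger_gap: 19.1
```

```bash
p="python3 -m pendant"
$p '[[[0,0,0.5,0,0,0,0],[0,-0.6,0,0,0,0,0],[0,-0.6,0,0,0,0,0],[0,-0.4,0,0,0,0,0],[0,-0.4,0,0,0,0,0]]]'
$p '[[[0,-0.3,0,0,0,0,0],[0,-0.3,0,0,0,0,0],[0,-0.3,0,0,0,0,0],[0,-0.3,0,0,0,0,0],[0,-0.3,0,0,0,0,0]]]'
$p '[[[0,-0.3,0,0,0,0,0],[0,-0.3,0,0,0,0,0],[0,-0.3,0,0,0,0,0],[0,-0.3,0,0,0,0,0],[0,-0.3,0,0,0,0,0]]]'
$p '[[[0,0,0,0,0,0,0],[0,0,0,0,0,0,0]]]'
```

```text
t: 57.3
position: [626.3, 149.9, 24.6]
ee_rot: [180.0, 0.0, -180.0]
force: [0.3, -0.7, -1.1]
finger_gap: 18.8
t: 57.8
position: [626.2, 135.9, 24.6]
ee_rot: [180.0, 0.0, -179.9]
force: [-0.2, 3.5, -0.7]
finger_gap: 19.1
t: 58.3
position: [626.2, 120.4, 24.6]
ee_rot: [180.0, 0.0, -179.9]
force: [-0.4, 2.9, 0.2]
finger_gap: 19.0
t: 58.5
position: [626.3, 119.8, 24.5]
ee_rot: [-179.9, 0.0, -179.9]
force: [-0.1, 0.4, 0.1]
finger_gap: 18.9
```

```bash
p="python3 -m pendant"
$p '[[[0,-0.2,0,0,0,0,0],[0,-0.2,0,0,0,0,0],[0,0,0,0,0,0,0]]]'
$p '[[[0,-0.2,0,0,0,0,0],[0,0,0,0,0,0,0]]]'
$p '[[[0,-0.2,0,0,0,0,0],[0,0,0,0,0,0,0]]]'
$p '[[[0,-0.15,0,0,0,0,0],[0,0,0,0,0,0,0]]]'
```

```text
t: 58.8
position: [626.2, 116.3, 24.5]
ee_rot: [-180.0, -0.0, -179.9]
force: [-0.6, 1.6, -0.0]
finger_gap: 19.1
t: 59.0
position: [626.2, 114.4, 24.5]
ee_rot: [180.0, -0.0, -179.9]
force: [-0.8, 2.8, 0.1]
finger_gap: 18.9
t: 59.2
position: [626.2, 114.3, 24.6]
ee_rot: [179.8, 0.0, -179.9]
force: [-1.1, 5.9, -0.0]
finger_gap: 19.2
t: 59.4
position: [626.2, 114.2, 24.6]
ee_rot: [179.7, 0.0, -179.9]
force: [-1.2, 9.1, -1.1]
finger_gap: 18.8
```

```bash
p="python3 -m pendant"
$p '[[[0,-0.2,0,0,0,0,0],[0,-0.1,0,0,0,0,0],[0,0,0,0,0,0,0],[0,0,0,0,0,0,0]]]'
python3 - <<'E'
from h import *
s=robot.sense();print(s["position"],s["force"])
c=robot.camera("scene"); d=robot.camera("top"); crop(c,270,180,430,310,5,"pics/p6.png"); crop(d,200,130,380,280,4.4,"pics/p6t.png")
E
```

```text
t: 59.8
position: [626.3, 114.1, 24.8]
ee_rot: [179.4, 0.0, -179.9]
force: [0.1, 15.5, -0.9]
finger_gap: 19.2
[626.26042158 114.06452899  24.76618639] [ 0.13352186 15.52323287 -0.88589492]
```

View pics/p6.png

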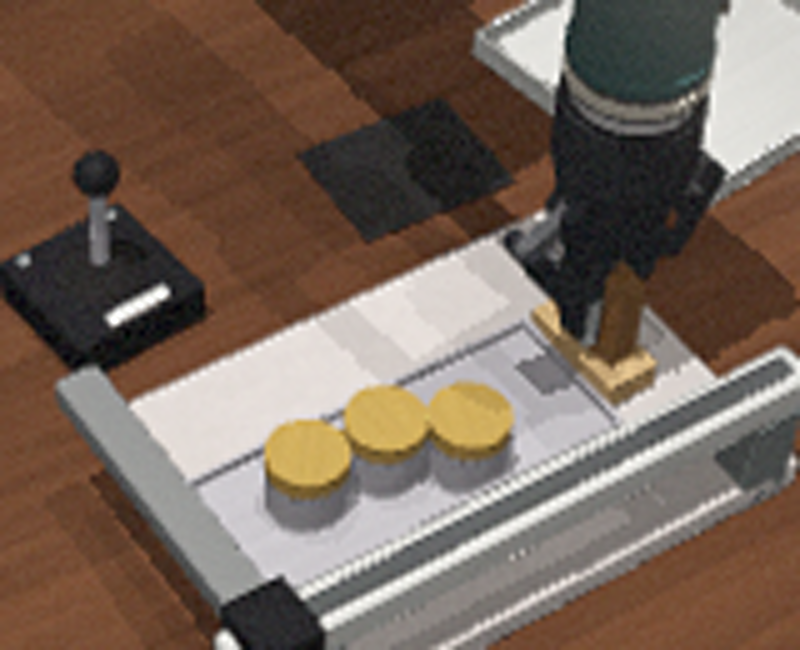

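View pics/p6t.png

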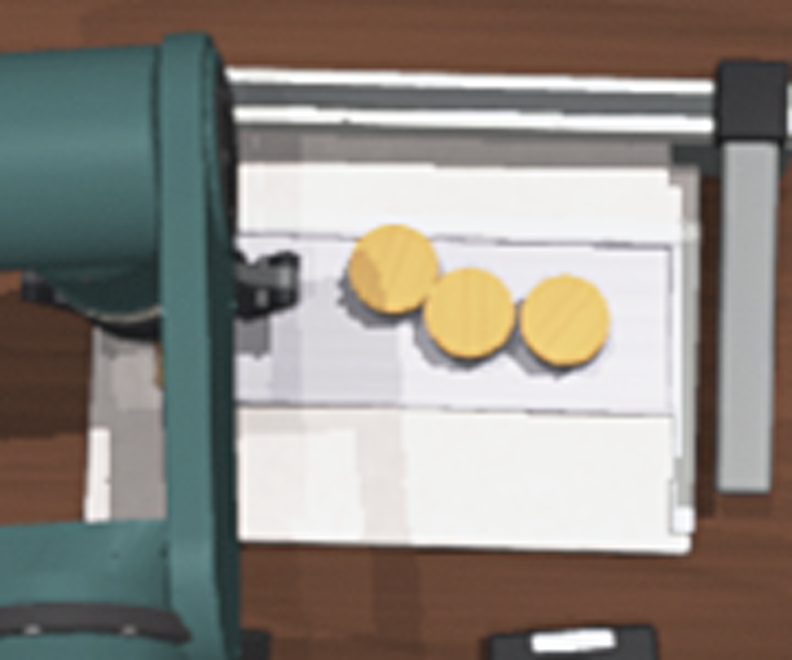

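```bash
p="python3 -m pendant"
$p '[[[0,0.5,0,0,0,0,0],[0,0.8,0,0,0,0,0],[0,1,0,0,0,0,0],[0,0.5,-2,0,0,0,0],[0,0,-4,0,0,0,0]]]'
$p '[[[3,0,0,0,0,0,0],[4,0,0,0,0,0,0],[2,0,0,0,0,0,0],[0,0,0,0,0,0.14,0],[0,0,0,0,0,0.14,0]]]'
$p '[[[0,0,0,0,0,0.14,0],[0,0,0,0,0,0.14,0],[0,0,0,0,0,0.14,0],[0,0,0,0,0,0.14,0],[0,0,0,0,0,0.14,0]]]'
$p '[[[0,0,0,0,0,0.14,0],[0,0,0,0,0,0.14,0],[0,0,0,0,0,0.14,0],[0,0,0,0,0,0.14,0],[0,0,0,0,0,0.03,0]]]'
$p '[[[-3,0,0,0,0,0,0],[-4,0,0,0,0,0,0],[-4,0,0,0,0,0,0],[-3,0,0,0,0,0,0],[-2,0,0,0,0,0,0]]]'
$p '[[[0,0,0,0,0,0,0],[0,0,0,0,0,0,0]]]'
```

```text
t: 60.4
position: [623.0, 136.0, 80.0]
ee_rot: [-179.9, -0.6, -179.9]
force: [0.5, -0.6, -1.5]
finger_gap: 19.1
t: 60.9
position: [535.7, 135.6, 84.9]
ee_rot: [-179.9, 0.1, 163.7]
force: [0.6, 0.1, -0.4]
finger_gap: 19.2
t: 61.4
position: [536.4, 135.5, 84.6]
ee_rot: [-180.0, 0.1, 123.6]
force: [-0.9, 0.2, -2.3]
finger_gap: 18.8
t: 61.9
position: [536.4, 135.5, 84.5]
ee_rot: [180.0, 0.1, 89.9]
force: [-0.1, 0.1, -0.9]
finger_gap: 18.9
t: 62.4
position: [536.5, -26.8, 84.7]
ee_rot: [180.0, 0.1, 90.0]
force: [-0.1, 0.1, -0.6]
finger_gap: 18.8
t: 62.6
position: [536.6, -24.3, 84.5]
ee_rot: [180.0, -0.0, 90.0]
force: [0.6, 0.7, -1.0]
finger_gap: 19.0
```

```bash
p="python3 -m pendant"
$p '[[[2,0,1.5,0,0,0,0],[0,0,2,0,0,0,0],[0,0,1.5,0,0,0,0],[0,0,0.8,0,0,0,0],[0,0,0,0,0,0,0]]]'
$p '[[[0,0,0,0,0,0,0],[0,0.5,0,0,0,0,0],[0,0.5,0,0,0,0,0],[0,0.5,0,0,0,0,0],[0,0.4,0,0,0,0,0]]]'
$p '[[[0,0.3,0,0,0,0,0],[0,0.3,0,0,0,0,0],[0,0,0,0,0,0,0]]]'
$p '[[[0,0.2,0,0,0,0,0],[0,0,0,0,0,0,0]]]'
$p '[[[0,0.2,0,0,0,0,0],[0,0,0,0,0,0,0]]]'
```

```text
t: 63.1
position: [535.4, -3.0, 25.1]
ee_rot: [-179.8, -0.0, 90.2]
force: [0.6, 0.6, -1.2]
finger_gap: 19.0
t: 63.6
position: [556.4, -4.1, 27.0]
ee_rot: [179.9, 0.0, 90.1]
force: [-0.2, 0.0, -1.0]
finger_gap: 18.9
t: 63.9
position: [561.9, -4.0, 26.5]
ee_rot: [180.0, -0.0, 90.1]
force: [-0.1, -0.5, -0.9]
finger_gap: 18.8
t: 64.1
position: [563.6, -4.0, 26.5]
ee_rot: [180.0, -0.0, 90.1]
force: [-0.8, -0.0, -2.3]
finger_gap: 18.8
t: 64.3
position: [565.7, -4.0, 26.6]
ee_rot: [180.0, -0.0, 90.1]
force: [0.5, 0.2, -1.1]
finger_gap: 19.0
```

```bash
p="python3 -m pendant"
$p '[[[0,0.2,0,0,0,0,0],[0,0,0,0,0,0,0]]]'
$p '[[[0,0.2,0,0,0,0,0],[0,0,0,0,0,0,0]]]'
$p '[[[0,0.2,0,0,0,0,0],[0,0.2,0,0,0,0,0],[0,0,0,0,0,0,0],[0,0,0,0,0,0,0]]]'
python3 - <<'E'
from h import *
c=robot.camera("scene"); d=robot.camera("top"); crop(c,270,180,430,310,5,"pics/p7.png")
E
```

```text
t: 64.5
position: [566.1, -3.9, 26.1]
ee_rot: [-179.8, -0.0, 90.1]
force: [-4.5, 0.3, 0.9]
finger_gap: 18.8
t: 64.7
position: [566.3, -3.8, 25.7]
ee_rot: [-179.6, -0.0, 90.1]
force: [-8.1, 0.8, 1.4]
finger_gap: 18.7
t: 65.1
position: [566.4, -3.6, 24.7]
ee_rot: [-179.0, -0.0, 90.1]
force: [-14.8, -0.3, 5.4]
finger_gap: 18.9
```

View pics/p7.png

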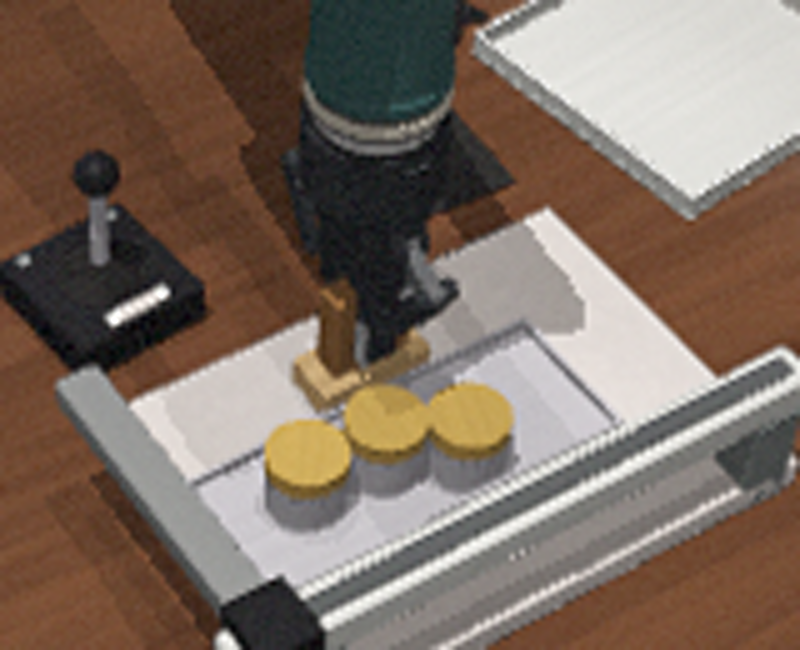

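```bash
p="python3 -m pendant"
$p '[[[0,-0.5,0,0,0,0,0],[0,-0.8,0,0,0,0,0],[0,-1,-1,0,0,0,0],[0,-0.5,-3,0,0,0,0],[0,-0.5,-2,0,0,0,0]]]'
$p '[[[3,-2,0,0,0,0,0],[4,-3,0,0,0,0,0],[4,-3,0,0,0,0,0],[1.8,-2.5,0,0,0,0,0],[0,0,0,0,0,0,0]]]'
$p '[[[0,0,0,0,0,0,0],[0,0,1,0,0,0,0],[0,0,2,0,0,0,0],[0,0,1.5,0,0,0,0],[0,0,0,0,0,0,0]]]'
$p '[[[0,0,0,0,0,0,0],[0,0,0,0,0,0,0]]]'
```

```text
t: 65.7
position: [541.5, -4.1, 88.4]
ee_rot: [179.8, 0.0, 90.1]
force: [0.5, 0.2, -1.2]
finger_gap: 18.9
t: 66.2
position: [433.2, 126.2, 87.0]
ee_rot: [179.9, -0.1, 90.4]
force: [0.3, -0.3, -0.4]
finger_gap: 18.9
t: 66.7
position: [433.8, 122.5, 38.4]
ee_rot: [-179.7, 0.1, 90.0]
force: [-0.9, -0.4, -2.0]
finger_gap: 19.1
t: 66.9
position: [436.4, 123.5, 42.3]
ee_rot: [179.9, -0.0, 90.1]
force: [0.1, -0.2, -1.5]
finger_gap: 19.0
```

```bash
p="python3 -m pendant"
$p '[[[0,-0.7,0,0,0,0,0],[0,0,1,0,0,0,0],[0,0,1,0,0,0,0],[0,0,0.8,0,0,0,0],[0,0,0,0,0,0,0]]]'
$p '[[[0,0,0,0,0,0,0],[0,0,0.2,0,0,0,0],[0,0,0.2,0,0,0,0],[0,0,0,0,0,0,0]]]'
$p '[[[0,0,0.2,0,0,0,0],[0,0,0,0,0,0,0]]]'
```

```text
t: 67.4
position: [426.6, 123.5, 11.5]
ee_rot: [-179.8, 0.0, 90.1]
force: [-0.6, 1.3, -0.5]
finger_gap: 18.9
t: 67.8
position: [428.2, 123.8, 9.4]
ee_rot: [-180.0, -0.0, 90.1]
force: [-0.5, -0.5, -0.8]
finger_gap: 19.2
t: 68.0
position: [428.1, 123.7, 7.3]
ee_rot: [-180.0, -0.0, 90.1]
force: [0.6, 0.2, -0.4]
finger_gap: 18.7
```

```bash
p="python3 -m pendant"
$p '[[[0,0,0.15,0,0,0,0],[0,0,0,0,0,0,0]]]'
$p '[[[0,0,0.1,0,0,0,0],[0,0,0,0,0,0,0]]]'
```

```text
t: 68.2
position: [428.5, 123.8, 6.8]
ee_rot: [180.0, -0.0, 90.1]
force: [-2.2, -0.8, 4.2]
finger_gap: 19.4
t: 68.4
position: [428.5, 123.8, 6.8]
ee_rot: [180.0, -0.0, 90.1]
force: [-5.4, -0.8, 10.3]
finger_gap: 19.1
```

```bash
p="python3 -m pendant"
$p '[[[0,0,0,0,0,0,0.3],[0,0,0,0,0,0,0.45],[0,0,0,0,0,0,0.6],[0,0,0,0,0,0,0.7],[0,0,0,0,0,0,0.7]]]' 40
$p '[[[0,0,-1,0,0,0,0.7],[0,0,-2.5,0,0,0,0.7],[0,0,-4,0,0,0,0.7],[0,0,-4,0,0,0,0.7],[0,0,-1,0,0,0,0.5]]]'
$p '[[[-3,-0.7,0,0,0,0,0],[-4,-0.9,0,0,0,0,0],[-4,-0.9,0,0,0,0,0],[-4,-0.9,0,0,0,0,0],[-4,-0.7,0,0,0,0,0]]]'
$p '[[[-2.5,-0.2,0,0,0,0,0],[0,0,0,0,0,0,0],[0,0,0,0,0,0,0],[0,0,0,0,0,0,0]]]'
python3 - <<'E'
from h import *
s=robot.sense();print(s["position"],s["finger_gap"])
c=robot.camera("scene"); d=robot.camera("top"); crop(c,230,130,430,310,4,"pics/q1.png"); crop(d,200,130,380,330,3,"pics/q1t.png")
E
```

```text
t: 68.9
position: [428.1, 123.7, 4.8]
ee_rot: [-180.0, -0.0, 90.1]
force: [0.2, 0.3, -0.8]
finger_gap: 59.9
t: 69.4
position: [431.5, 124.3, 136.3]
ee_rot: [179.4, -0.1, 90.1]
force: [0.1, 1.1, -0.1]
finger_gap: 46.5
t: 69.9
position: [386.8, -67.6, 130.1]
ee_rot: [180.0, 0.0, 90.1]
force: [1.3, -0.2, -0.9]
finger_gap: 0.2
t: 70.3
position: [385.7, -90.5, 129.9]
ee_rot: [-180.0, -0.0, 90.2]
force: [-0.1, 0.5, -0.8]
finger_gap: -0.0
[385.66259904 -90.520942   129.89048473] -0.022709678317347624
```

View pics/q1.png

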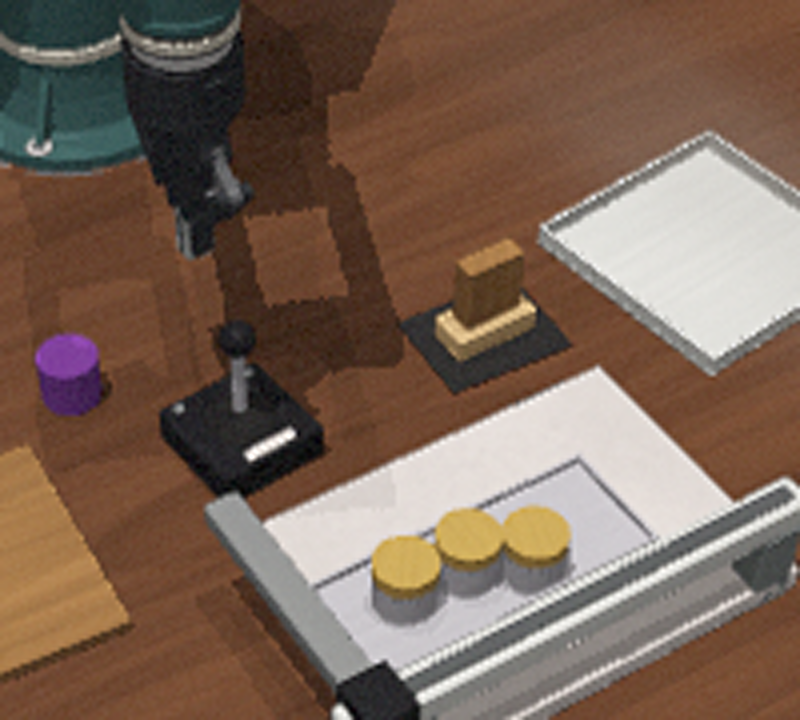

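View pics/q1t.png

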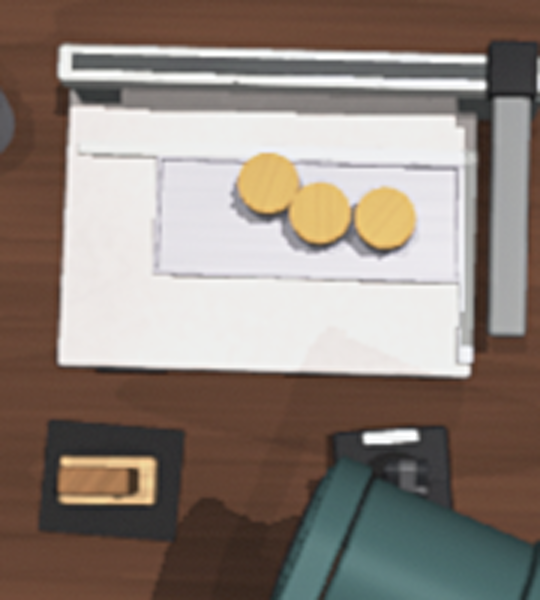

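```bash
p="python3 -m pendant"
$p '[[[0,0,2,0,0,0,0],[0,0,3,0,0,0,0],[0,0,1.5,0,0,0,0],[0,0,0.5,0,0,0,0],[0,0,0,0,0,0,0]]]'
$p '[[[0,0,0,0,0,0,0],[0,0.5,0,0,0,0,0],[0.05,0.5,0,0,0,0,0],[0.05,0.5,0,0,0,0,0],[0,0,0,0,0,0,0]]]'
python3 - <<'E'
from h import *
s=robot.sense();print(s["position"],s["force"])
c=robot.camera("scene"); crop(c,240,150,360,270,6,"pics/q2.png")
E
```

```text
t: 70.9
position: [385.3, -90.5, 59.5]
ee_rot: [-179.9, -0.0, 90.2]
force: [-0.6, -0.1, 0.3]
finger_gap: -0.0
t: 71.4
position: [401.6, -90.4, 60.4]
ee_rot: [179.9, 0.0, 90.1]
force: [-0.5, 0.0, -0.1]
finger_gap: 0.8
[401.64244436 -90.38881502  60.39376205] [-0.5298741   0.00560364 -0.12868454]
```

View pics/q2.png

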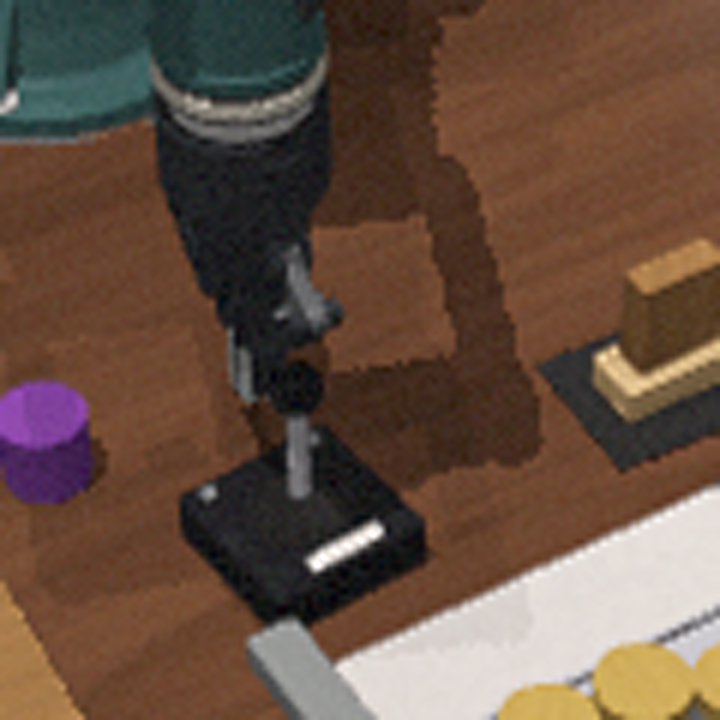

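```bash
p="python3 -m pendant"
$p '[[[0.03,0.4,0,0,0,0,0],[0.03,0.4,0,0,0,0,0],[0.03,0.4,0,0,0,0,0],[0.03,0.4,0,0,0,0,0],[0.03,0.4,0,0,0,0,0]]]'
$p '[[[0.03,0.3,0,0,0,0,0],[0.03,0.3,0,0,0,0,0],[0,0,0,0,0,0,0]]]'
python3 - <<'E'
from h import *
s=robot.sense();print(s["position"],s["force"])
c=robot.camera("scene"); crop(c,240,150,400,290,5,"pics/q3.png")
E
```

```text
t: 71.95
position: [420.9, -88.8, 60.0]
ee_rot: [-180.0, -0.0, 90.1]
force: [-1.9, 0.1, 0.9]
finger_gap: 0.0
t: 72.25
position: [427.3, -88.1, 59.8]
ee_rot: [180.0, -0.0, 90.1]
force: [-0.4, 0.1, -0.9]
finger_gap: -0.0
[427.271336   -88.05622563  59.81775921] [-0.42909245  0.05034863 -0.89058672]
```

View pics/q3.png

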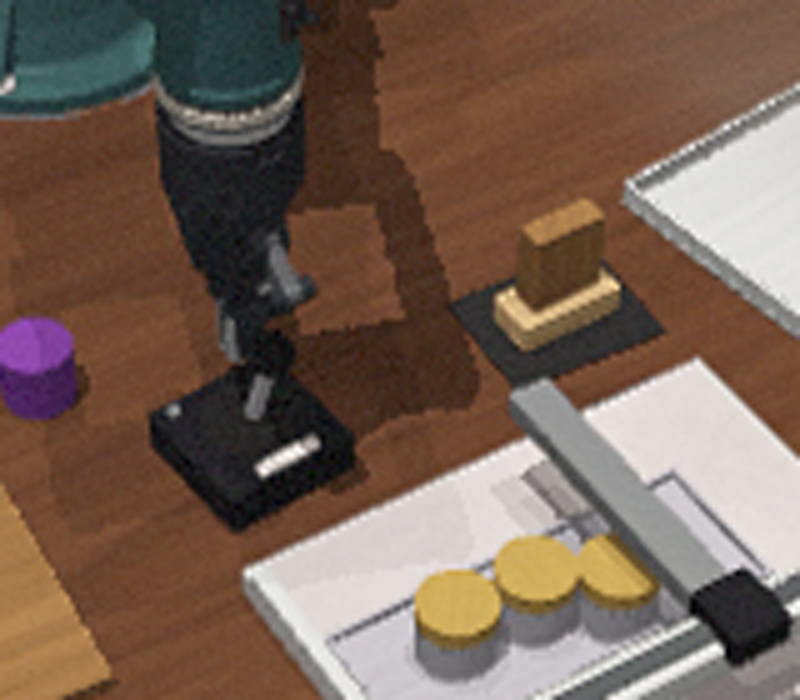

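```bash
p="python3 -m pendant"
$p '[[[0.02,0.3,0,0,0,0,0],[0.02,0.2,0,0,0,0,0],[0,0,0,0,0,0,0]]]'
$p '[[[0.01,0.15,0,0,0,0,0],[0,0,0,0,0,0,0]]]'
$p '[[[0.01,0.15,0,0,0,0,0],[0,0,0,0,0,0,0]]]'
python3 - <<'E'
from h import *
s=robot.sense();print(s["position"],s["force"])
c=robot.camera("scene"); crop(c,240,150,400,290,5,"pics/q4.png")
E
```

```text
t: 72.6
position: [432.0, -87.7, 59.8]
ee_rot: [180.0, -0.0, 90.1]
force: [-1.3, 0.1, -1.9]
finger_gap: 0.1
t: 72.8
position: [433.2, -87.6, 59.9]
ee_rot: [180.0, -0.0, 90.1]
force: [-1.2, -0.2, -1.8]
finger_gap: -0.0
t: 73.0
position: [434.8, -87.5, 59.9]
ee_rot: [180.0, -0.0, 90.1]
force: [-1.9, -0.5, -1.4]
finger_gap: -0.1
[434.7716768  -87.4883412   59.88355663] [-1.90605478 -0.52026994 -1.39869907]
```

View pics/q4.png

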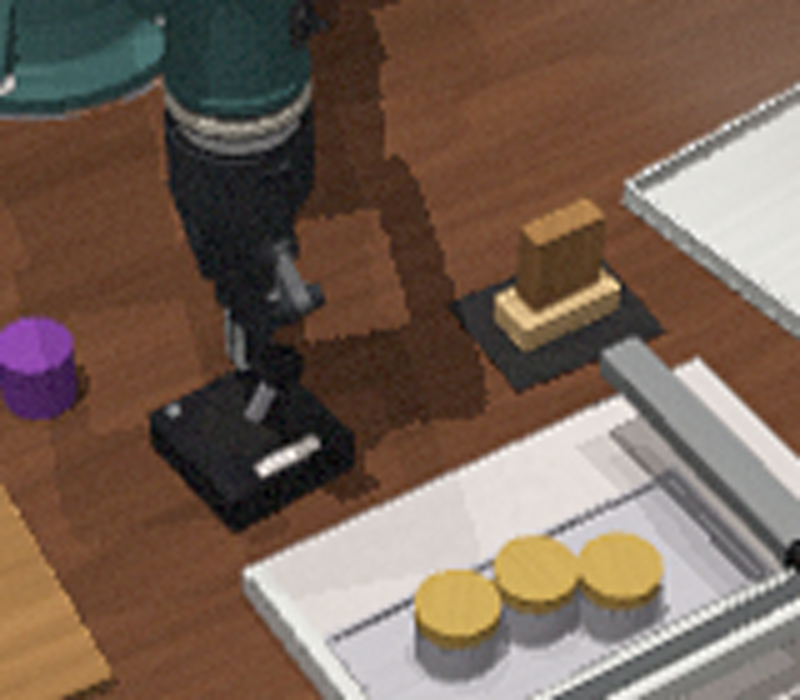

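```bash
p="python3 -m pendant"
$p '[[[0.01,0.15,0,0,0,0,0],[0,0,0,0,0,0,0]]]'
$p '[[[0.01,0.15,0,0,0,0,0],[0,0,0,0,0,0,0]]]'
```

```text
t: 73.25
position: [435.4, -87.4, 59.7]
ee_rot: [-179.9, -0.0, 90.1]
force: [-4.8, -0.5, -1.5]
finger_gap: -0.1
t: 73.45
position: [435.6, -87.4, 59.6]
ee_rot: [-179.7, -0.0, 90.1]
force: [-8.9, -1.2, 2.1]
finger_gap: 0.3
```

The force is rising at the end stop, so the stick is at full tilt. I'll hold for 3 s, then back away.

```bash
p="python3 -m pendant"
$p '[[[0,0,0,0,0,0,0],[0,0,0,0,0,0,0],[0,0,0,0,0,0,0],[0,0,0,0,0,0,0],[0,0,0,0,0,0,0]]]'
$p '[[[0,0,0,0,0,0,0],[0,0,0,0,0,0,0],[0,0,0,0,0,0,0],[0,0,0,0,0,0,0],[0,0,0,0,0,0,0]]]'
python3 - <<'E'
from h import *
c=robot.camera("scene"); d=robot.camera("top"); crop(c,240,150,440,310,4,"pics/q5.png"); crop(d,200,130,400,330,3,"pics/q5t.png")
E
$p '[[[0,0,0,0,0,0,0],[0,0,0,0,0,0,0],[0,0,0,0,0,0,0],[0,0,0,0,0,0,0],[0,0,0,0,0,0,0]]]'
$p '[[[0,0,0,0,0,0,0],[0,0,0,0,0,0,0],[0,0,0,0,0,0,0],[0,0,0,0,0,0,0],[0,0,0,0,0,0,0]]]'
$p '[[[0,0,0,0,0,0,0],[0,0,0,0,0,0,0],[0,0,0,0,0,0,0],[0,0,0,0,0,0,0],[0,0,0,0,0,0,0]]]'
```

```text
t: 73.95
position: [435.6, -87.4, 59.6]
ee_rot: [-179.7, -0.0, 90.1]
force: [-8.6, -1.0, 1.0]
finger_gap: -0.4
t: 74.45
position: [435.6, -87.4, 59.6]
ee_rot: [-179.7, -0.0, 90.1]
force: [-7.3, -0.7, 0.4]
finger_gap: -0.1
t: 75.05
position: [435.6, -87.4, 59.6]
ee_rot: [-179.7, -0.0, 90.1]
force: [-9.0, -1.8, 2.2]
finger_gap: -0.1
t: 75.55
position: [435.6, -87.4, 59.6]
ee_rot: [-179.7, -0.0, 90.1]
force: [-8.2, -1.2, 0.7]
finger_gap: -0.1
t: 76.05
position: [435.6, -87.4, 59.6]
ee_rot: [-179.7, -0.0, 90.1]
force: [-8.5, 0.0, 1.5]
finger_gap: 0.2
```

View pics/q5.png

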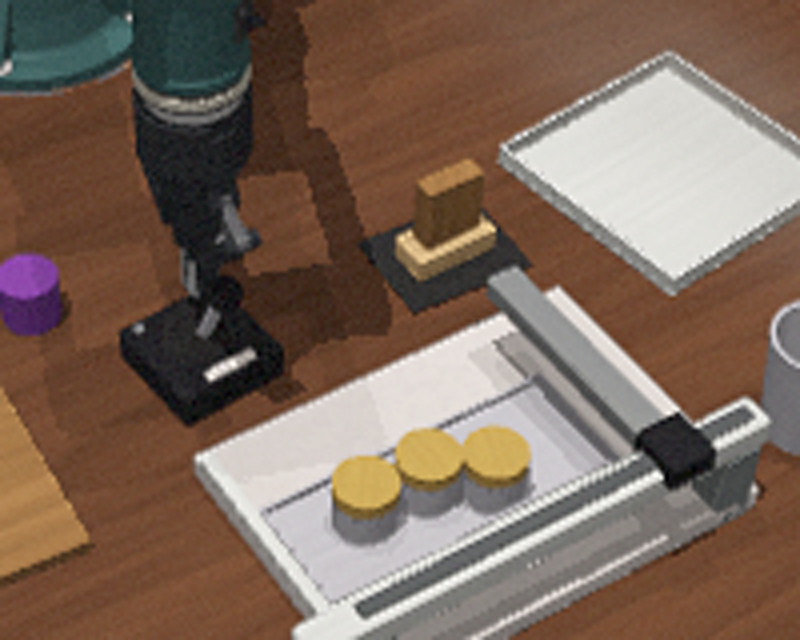

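View pics/q5t.png

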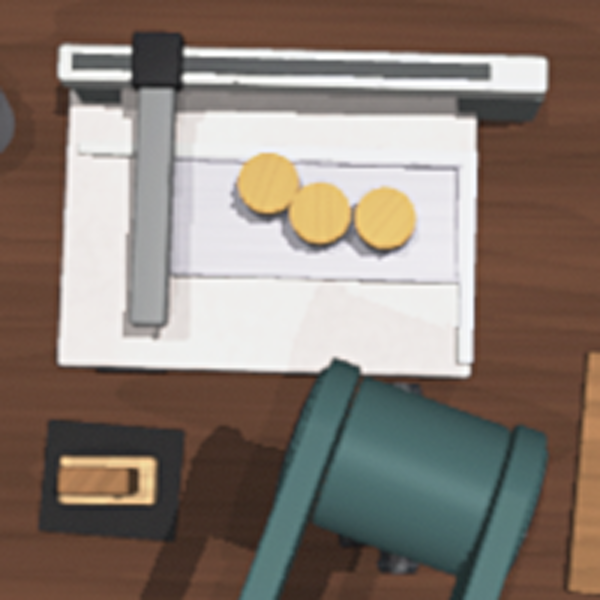

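```bash
p="python3 -m pendant"
$p '[[[-0.04,-0.6,0,0,0,0,0],[-0.07,-1,0,0,0,0,0],[-0.1,-1.5,0,0,0,0,0],[-0.1,-1.5,0,0,0,0,0],[0,-1.5,0,0,0,0,0]]]'
$p '[[[0,0,-2,0,0,0,0],[0,0,-4,0,0,0,0],[0,0,-3,0,0,0,0],[0,0,0,0,0,0,0.5],[0,0,0,0,0,0,0.7]]]'
$p '[[[0,0,0,0,0,0,0.7],[0,0,0,0,0,0,0.7],[0,0,0,0,0,0,0.7],[0,0,0,0,0,0,0.7]]]'
python3 - <<'E'
from h import *
s=robot.sense(); print(s["position"],s["finger_gap"])
c=robot.camera("scene"); d=robot.camera("top"); crop(c,240,150,440,310,4,"pics/q6.png"); crop(d,200,130,400,330,4,"pics/q6t.png")
for k in (d,c):
    for x in lids(k,64): print(x)
E
```

```text
t: 76.55
position: [377.1, -90.8, 60.8]
ee_rot: [179.8, 0.0, 90.1]
force: [0.4, -0.2, -0.5]
finger_gap: -0.2
t: 77.05
position: [377.6, -90.9, 151.3]
ee_rot: [179.7, 0.1, 90.1]
force: [0.6, 0.6, -0.3]
finger_gap: 27.9
t: 77.45
position: [376.3, -90.4, 149.2]
ee_rot: [-179.9, -0.0, 90.1]
force: [-0.1, -0.2, -0.6]
finger_gap: 59.8
[376.3372905  -90.38759102 149.19758701] 59.844091099176815
(np.int32(631), array([297.8, 195.7]), array([636.5, -10.7,  64. ]))
(np.int32(313), array([327.9, 202.4]), array([623.2, -76.7,  64. ]))
(np.int32(531), array([346.9, 265.5]), array([632.8, -30.2,  64. ]))
```

View pics/q6.png

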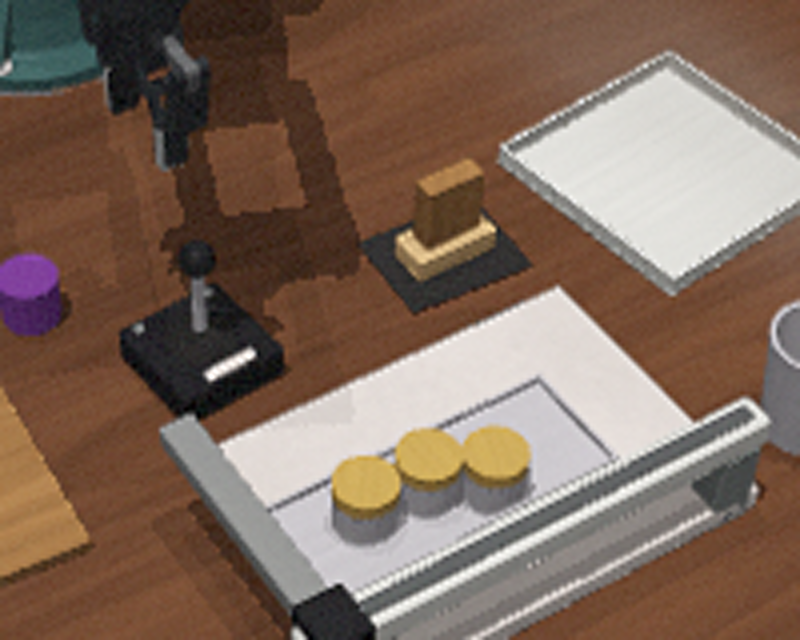

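View pics/q6t.png

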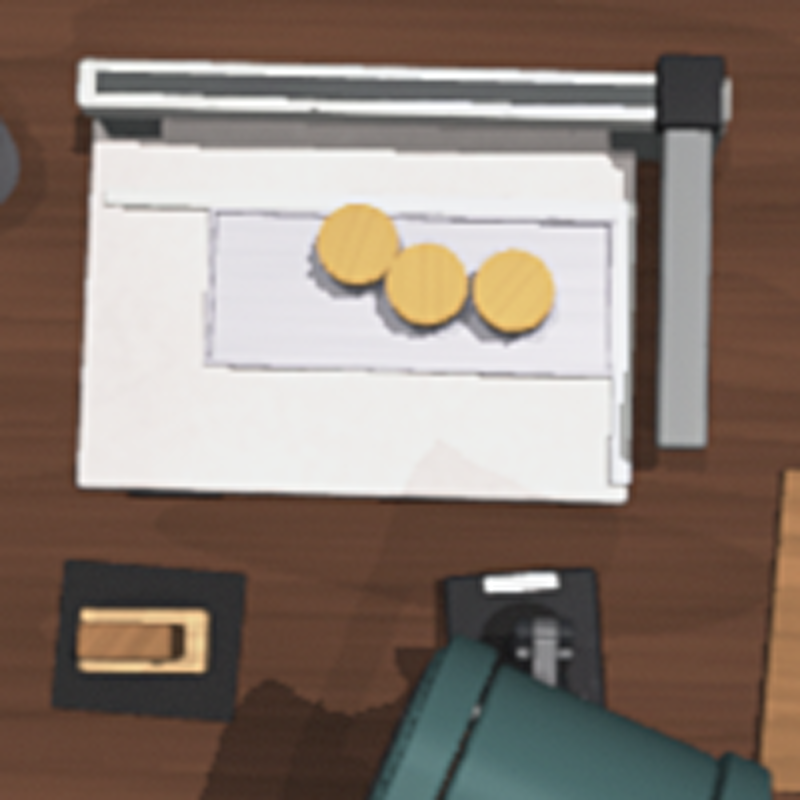

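```bash
python3 - <<'E'
from h import *
d=robot.camera("top")
for X,Y in ((357,245),(425,285),(513,291)): print(P(d,(200+(X+.5)/4-.5,130+(Y+.5)/4-.5),64).round(1))
g=d["image"]; 
E
p="python3 -m pendant"
$p '[[[2,4,0,0,0,0,0.75],[2,4.5,0,0,0,0,0.75],[2,4.5,0,0,0,0,0.75],[2,4.5,0,0,0,0,0.75],[1,4.5,0,0,0,0,0.75]]]'
$p '[[[0.5,2.5,0,0,0,0,0.75],[0.2,1.5,0,0,0,0,0.75],[0,0,0,0,0,0,0.75],[0,0,0,0,0,0,0.75],[0,0,0,0,0,0,0.75]]]'
```

```text
[646.6   9.   64. ]
[625.5 -28.7  64. ]
[623.3 -76.7  64. ]
t: 78.1
position: [598.2, 1.8, 149.7]
ee_rot: [-180.0, -0.0, 90.2]
force: [0.8, -0.9, 1.4]
finger_gap: 64.1
t: 78.6
position: [635.7, 6.8, 150.1]
ee_rot: [-180.0, -0.0, 90.1]
force: [-0.6, 0.3, 0.4]
finger_gap: 64.5
```

```bash
p="python3 -m pendant"
$p '[[[0.25,1.1,0,0,0,0,0.75],[0,0,3,0,0,0,0.75],[0,0,4,0,0,0,0.75],[0,0,3,0,0,0,0.75],[0,0,0,0,0,0,0.75]]]'
$p '[[[0,0,0,0,0,0,0.75],[0,0,0,0,0,0,0.75],[0,0,0,0,0,0,0.75],[0,0,0,0,0,0,0.75]]]'
```

```text
t: 79.1
position: [642.4, 9.5, 44.3]
ee_rot: [-179.3, -0.1, 90.1]
force: [-1.1, 0.0, -0.9]
finger_gap: 64.3
t: 79.5
position: [648.7, 9.4, 52.4]
ee_rot: [179.8, 0.0, 90.1]
force: [0.1, 0.8, -0.7]
finger_gap: 64.1
```

```bash
p="python3 -m pendant"
$p '[[[0,0,1,0,0,0,0.75],[0,0,0.8,0,0,0,0.75],[0,0,0.8,0,0,0,0.75],[0,0,0.3,0,0,0,0.75],[0,0,0,0,0,0,0.75]]]'
$p '[[[0,0,0,0,0,0,0.75],[0,0,0,0,0,0,0.75]]]'
python3 - <<'E'
from h import *
c=robot.camera("scene"); crop(c,290,180,430,310,5,"pics/r1.png")
E
```

```text
t: 80.0
position: [646.6, 9.6, 19.5]
ee_rot: [-179.8, -0.0, 90.1]
force: [-1.1, -0.4, -0.4]
finger_gap: 64.0
t: 80.2
position: [647.9, 9.4, 21.5]
ee_rot: [179.9, 0.0, 90.1]
force: [-0.1, -0.8, -0.5]
finger_gap: 64.1
```

View pics/r1.png

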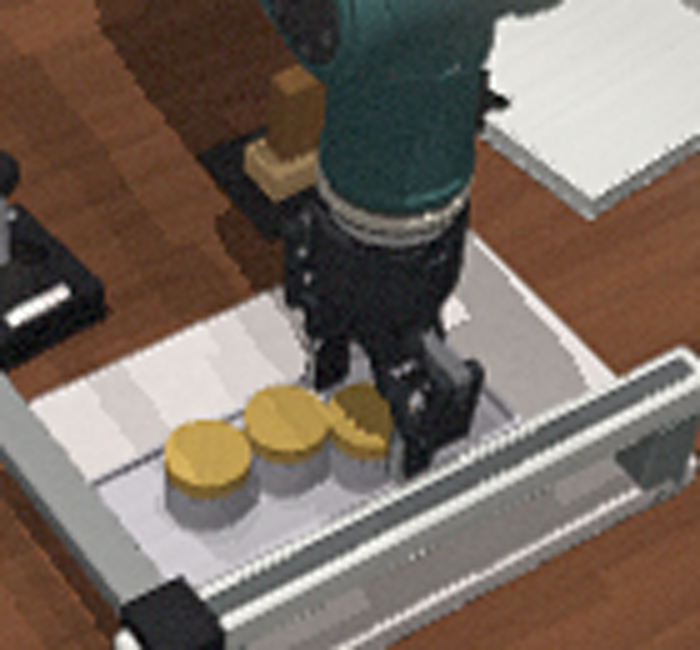

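```bash
p="python3 -m pendant"
$p '[[[0,-0.05,0.5,0,0,0,0.75],[0,0,0.5,0,0,0,0.75],[0,0,0.1,0,0,0,0.75],[0,0,0,0,0,0,0.75],[0,0,0,0,0,0,0.75]]]'
$p '[[[0,0,0,0,0,0,0.6],[0,0,0,0,0,0,0.5],[0,0,0,0,0,0,0.4],[0,0,0,0,0,0,0.4],[0,0,0,0,0,0,0.4]]]' 40
$p '[[[0,0,-1,0,0,0,0.3],[0,0,-3,0,0,0,0.3],[0,0,-4,0,0,0,0.3],[0,0,-4,0,0,0,0.3],[0,0,-1.5,0,0,0,0.3]]]'
```

```text
t: 80.75
position: [647.0, 9.5, 9.9]
ee_rot: [-180.0, -0.0, 90.1]
force: [0.1, 1.0, 0.6]
finger_gap: 63.7
t: 81.25
position: [647.3, 9.5, 10.5]
ee_rot: [179.9, -0.0, 90.1]
force: [-0.1, -0.4, 2.3]
finger_gap: 42.6
t: 81.75
position: [649.2, 9.3, 151.0]
ee_rot: [179.5, 0.0, 90.1]
force: [0.9, -0.3, -0.4]
finger_gap: 43.1
```

```bash
p="python3 -m pendant"
$p '[[[2,-1.2,0,0,0,0,0.3],[4.3,-2.3,0,0,0,0,0.3],[4.3,-2.3,0,0,0,0,0.3],[4.3,-2.3,0,0,0,0,0.3],[4.3,-2.3,0,0,0,0,0.3]]]'
$p '[[[4.3,-2.3,0,0,0,0,0.3],[4.3,-2.3,0,0,0,0,0.3],[4,-2.2,0,0,0,0,0.3],[3,-1.7,0,0,0,0,0.3],[2,-1.1,0,0,0,0,0.3]]]'
$p '[[[0,0,0,0,0,0,0.3],[0,0,3,0,0,0,0.3],[0,0,4,0,0,0,0.3],[0,0,3,0,0,0,0.3],[0,0,1,0,0,0,0.3]]]'
$p '[[[0,0,0,0,0,0,0.3],[0,0,0,0,0,0,0.3],[0,0,0,0,0,0,0.3],[0,0,0,0,0,0,0.3]]]'
python3 - <<'E'
from h import *
c=robot.camera("scene"); crop(c,340,110,480,240,5,"pics/r2.png")
E
```

```text
t: 82.25
position: [540.8, 202.4, 143.6]
ee_rot: [-179.9, 0.0, 90.1]
force: [1.1, 0.3, -0.8]
finger_gap: 43.0
t: 82.75
position: [443.8, 378.9, 143.6]
ee_rot: [-179.9, 0.0, 90.3]
force: [1.5, -0.3, -0.4]
finger_gap: 42.9
t: 83.25
position: [443.6, 374.0, 29.6]
ee_rot: [-179.5, 0.3, 90.1]
force: [-0.6, 0.0, -0.3]
finger_gap: 42.9
t: 83.65
position: [447.6, 377.9, 37.3]
ee_rot: [179.8, -0.1, 90.1]
force: [-0.2, 0.4, -1.5]
finger_gap: 42.7
```

View pics/r2.png

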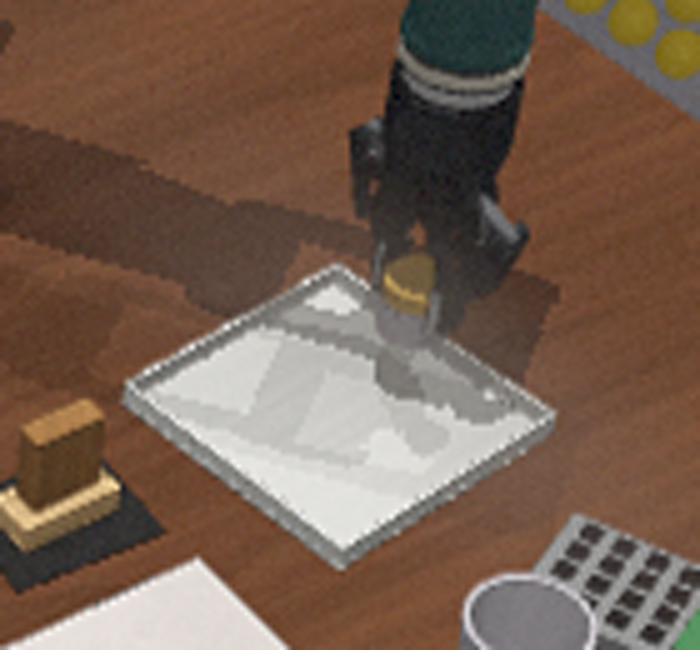

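```bash
p="python3 -m pendant"
$p '[[[0,0,1,0,0,0,0.3],[0,0,1.3,0,0,0,0.3],[0,0,1.2,0,0,0,0.3],[0,0,0.5,0,0,0,0.3],[0,0,0,0,0,0,0.3]]]'
$p '[[[0,0,0.2,0,0,0,0.3],[0,0,0.2,0,0,0,0.3],[0,0,0,0,0,0,0.3],[0,0,0,0,0,0,0.3]]]'
```

```text
t: 84.2
position: [445.0, 376.2, -7.2]
ee_rot: [-179.8, 0.1, 90.1]
force: [-0.0, -0.2, 0.0]
finger_gap: 42.9
t: 84.6
position: [446.5, 377.2, -8.6]
ee_rot: [180.0, -0.0, 90.1]
force: [0.3, 0.0, -0.5]
finger_gap: 42.8
```

```bash
p="python3 -m pendant"
$p '[[[0,0,0.2,0,0,0,0.3],[0,0,0,0,0,0,0.3]]]'
$p '[[[0,0,0.1,0,0,0,0.3],[0,0,0,0,0,0,0.3]]]'
```

```text
t: 84.8
position: [446.7, 377.5, -10.4]
ee_rot: [179.9, -0.1, 90.1]
force: [0.3, 0.9, 0.9]
finger_gap: 43.0
t: 85.0
position: [446.8, 377.5, -10.5]
ee_rot: [179.9, -0.1, 90.1]
force: [-0.8, -0.5, 5.5]
finger_gap: 42.6
```

```bash
p="python3 -m pendant"
$p '[[[0,0,0,0,0,0,0.55],[0,0,0,0,0,0,0.65],[0,0,0,0,0,0,0.75],[0,0,0,0,0,0,0.75],[0,0,0,0,0,0,0.75]]]'
$p '[[[0,0,-1,0,0,0,0.75],[0,0,-3,0,0,0,0.75],[0,0,-4,0,0,0,0.75],[0,0,-4,0,0,0,0.75],[0,0,-4,0,0,0,0.75]]]'
$p '[[[-2.5,1.1,0,0,0,0,0.75],[-4.5,2,0,0,0,0,0.75],[-4.5,2,0,0,0,0,0.75],[-4.5,2,0,0,0,0,0.75],[-4.5,2,0,0,0,0,0.75]]]'
$p '[[[-4.5,2,0,0,0,0,0.75],[-4.5,2,0,0,0,0,0.75],[-4.5,2,0,0,0,0,0.75],[-4,1.75,0,0,0,0,0.75],[-2.6,1,0,0,0,0,0.75]]]'
$p '[[[0,0,0,0,0,0,0.75],[0,0,3,0,0,0,0.75],[0,0,4,0,0,0,0.75],[0,0,3,0,0,0,0.75],[0,0,0,0,0,0,0.75]]]'
$p '[[[0,0,0,0,0,0,0.75],[0,0,0,0,0,0,0.75],[0,0,0,0,0,0,0.75]]]'
python3 - <<'E'
from h import *
c=robot.camera("scene"); d=robot.camera("top"); print(robot.sense()["position"])
print(lids(d,43)); 
cv2.imwrite("pics/r3.png",np.hstack([cv2.resize(c["image"][120:300,280:470],None,fx=2.1,fy=2.1),cv2.resize(d["image"][150:330,90:280],None,fx=2.1,fy=2.1)]))
E
```

```text
t: 85.5
position: [446.1, 377.0, -12.2]
ee_rot: [-180.0, 0.0, 90.1]
force: [0.5, 0.5, 0.6]
finger_gap: 64.1
t: 86.0
position: [446.1, 377.0, 150.5]
ee_rot: [180.0, -0.0, 90.1]
force: [0.4, 0.0, -0.1]
finger_gap: 64.1
t: 86.5
position: [538.3, 170.6, 149.2]
ee_rot: [179.9, -0.0, 90.1]
force: [1.0, 0.1, -0.1]
finger_gap: 63.9
t: 87.0
position: [626.5, -32.0, 148.7]
ee_rot: [179.9, 0.1, 90.0]
force: [0.7, 0.7, -0.3]
finger_gap: 64.2
t: 87.5
position: [621.1, -27.0, 42.5]
ee_rot: [-179.3, -0.1, 90.2]
force: [-0.6, 1.2, -0.6]
finger_gap: 63.7
t: 87.8
position: [627.4, -28.5, 51.2]
ee_rot: [179.7, 0.0, 90.1]
force: [-0.7, 0.2, -0.1]
finger_gap: 64.3
[626.82554261 -28.60002736  50.26891543]
[(np.int32(311), array([120.5, 278.6]), array([446.4, 375. ,  43. ]))]
```

View pics/r3.png

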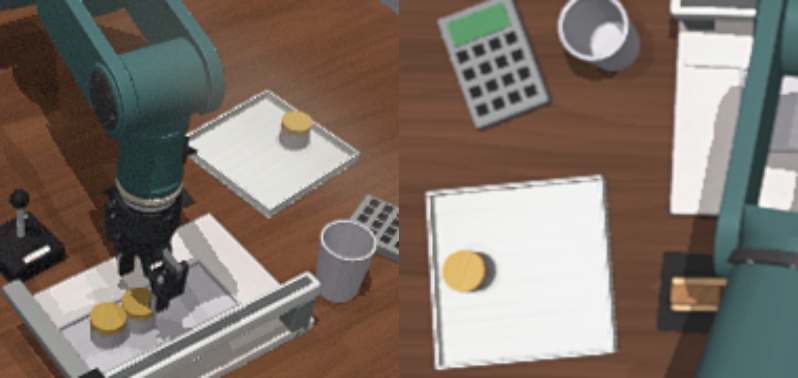

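```bash
p="python3 -m pendant"
$p '[[[0,0,1,0,0,0,0.75],[0,0,1.2,0,0,0,0.75],[0,0,1,0,0,0,0.75],[0,0,0.6,0,0,0,0.75],[0,0,0.2,0,0,0,0.75]]]'
$p '[[[0,0,0,0,0,0,0.75],[0,0,0,0,0,0,0.75],[0,0,0,0,0,0,0.75]]]'
$p '[[[0,0,0,0,0,0,0.6],[0,0,0,0,0,0,0.5],[0,0,0,0,0,0,0.4],[0,0,0,0,0,0,0.4],[0,0,0,0,0,0,0.4]]]' 40
$p '[[[0,0,-1,0,0,0,0.3],[0,0,-3,0,0,0,0.3],[0,0,-4,0,0,0,0.3],[0,0,-4,0,0,0,0.3],[0,0,-1.5,0,0,0,0.3]]]'
```

```text
t: 88.4
position: [624.3, -28.4, 5.9]
ee_rot: [-179.8, -0.0, 90.1]
force: [0.5, 1.5, 0.1]
finger_gap: 64.2
t: 88.7
position: [626.1, -28.6, 8.7]
ee_rot: [179.9, 0.0, 90.1]
force: [0.2, -0.1, 0.1]
finger_gap: 64.2
t: 89.2
position: [626.0, -28.6, 8.8]
ee_rot: [179.9, 0.0, 90.1]
force: [-0.6, -0.1, 4.0]
finger_gap: 42.8
t: 89.7
position: [627.7, -28.8, 148.6]
ee_rot: [179.5, 0.1, 90.1]
force: [0.8, -0.9, -0.6]
finger_gap: 43.1
```

```bash
p="python3 -m pendant"
$p '[[[2,-1,0,0,0,0,0.3],[4.2,-2.2,0,0,0,0,0.3],[4.2,-2.2,0,0,0,0,0.3],[4.2,-2.2,0,0,0,0,0.3],[4.2,-2.2,0,0,0,0,0.3]]]'
$p '[[[4.2,-2.2,0,0,0,0,0.3],[4.2,-2.2,0,0,0,0,0.3],[3.8,-2,0,0,0,0,0.3],[2.4,-1.2,0,0,0,0,0.3],[1.3,-0.7,0,0,0,0,0.3]]]'
$p '[[[0,0,0,0,0,0,0.3],[0,0,3,0,0,0,0.3],[0,0,4,0,0,0,0.3],[0,0,3,0,0,0,0.3],[0,0,1,0,0,0,0.3]]]'
$p '[[[0,0,0,0,0,0,0.3],[0,0,0,0,0,0,0.3],[0,0,0,0,0,0,0.3],[0,0,0,0,0,0,0.3]]]'
```

```text
t: 90.2
position: [525.4, 160.5, 141.6]
ee_rot: [-179.9, 0.0, 90.1]
force: [0.9, 1.2, 0.1]
finger_gap: 43.4
t: 90.7
position: [441.9, 319.7, 141.8]
ee_rot: [-179.9, 0.0, 90.3]
force: [0.6, -0.5, -0.8]
finger_gap: 43.4
t: 91.2
position: [442.0, 314.8, 28.5]
ee_rot: [-179.6, 0.3, 90.0]
force: [-0.4, -0.2, -1.7]
finger_gap: 43.0
t: 91.6
position: [445.3, 318.7, 35.2]
ee_rot: [179.8, -0.1, 90.1]
force: [-0.0, -0.4, -0.6]
finger_gap: 42.6
```

```bash
p="python3 -m pendant"
$p '[[[0,0,1,0,0,0,0.3],[0,0,1.3,0,0,0,0.3],[0,0,1.2,0,0,0,0.3],[0,0,0.5,0,0,0,0.3],[0,0,0,0,0,0,0.3]]]'
$p '[[[0,0,0.2,0,0,0,0.3],[0,0,0.2,0,0,0,0.3],[0,0,0,0,0,0,0.3],[0,0,0,0,0,0,0.3]]]'
$p '[[[0,0,0.2,0,0,0,0.3],[0,0,0,0,0,0,0.3]]]'
```

```text
t: 92.1
position: [442.5, 317.4, -9.0]
ee_rot: [-179.8, 0.1, 90.1]
force: [-0.5, 0.3, -0.3]
finger_gap: 42.8
t: 92.5
position: [444.1, 318.2, -10.6]
ee_rot: [180.0, -0.0, 90.1]
force: [-0.2, 0.4, -1.2]
finger_gap: 42.6
t: 92.7
position: [444.4, 318.4, -12.3]
ee_rot: [179.9, -0.0, 90.1]
force: [0.5, -0.1, 1.8]
finger_gap: 43.1
```

```bash
p="python3 -m pendant"
$p '[[[0,0,0,0,0,0,0.55],[0,0,0,0,0,0,0.65],[0,0,0,0,0,0,0.75],[0,0,0,0,0,0,0.75],[0,0,0,0,0,0,0.75]]]'
$p '[[[0,0,-1,0,0,0,0.75],[0,0,-3,0,0,0,0.75],[0,0,-4,0,0,0,0.75],[0,0,-4,0,0,0,0.75],[0,0,-4,0,0,0,0.75]]]'
$p '[[[-2.5,1.1,0,0,0,0,0.75],[-4.4,2,0,0,0,0,0.75],[-4.4,2,0,0,0,0,0.75],[-4.4,2,0,0,0,0,0.75],[-4.4,2,0,0,0,0,0.75]]]'
$p '[[[-4.4,2,0,0,0,0,0.75],[-4.4,2,0,0,0,0,0.75],[-4.3,2,0,0,0,0,0.75],[-3.7,1.75,0,0,0,0,0.75],[-2.6,1.05,0,0,0,0,0.75]]]'
$p '[[[0,0,0,0,0,0,0.75],[0,0,3,0,0,0,0.75],[0,0,4,0,0,0,0.75],[0,0,3,0,0,0,0.75],[0,0,0,0,0,0,0.75]]]'
$p '[[[0,0,0,0,0,0,0.75],[0,0,0,0,0,0,0.75],[0,0,0,0,0,0,0.75],[0,0,0,0,0,0,0.75]]]'
python3 - <<'E'
from h import *
c=robot.camera("scene"); d=robot.camera("top"); print(robot.sense()["position"])
print(lids(d,43),lids(d,64),lids(c,64)); 
cv2.imwrite("pics/r4.png",np.hstack([cv2.resize(c["image"][120:300,280:470],None,fx=2.1,fy=2.1),cv2.resize(d["image"][150:330,90:280],None,fx=2.1,fy=2.1)]))
E
```

```text
t: 93.2
position: [443.8, 318.0, -13.1]
ee_rot: [-180.0, 0.0, 90.1]
force: [-0.3, -0.4, -0.4]
finger_gap: 63.8
t: 93.7
position: [443.7, 318.0, 149.4]
ee_rot: [180.0, -0.0, 90.1]
force: [0.8, -0.2, -0.3]
finger_gap: 63.9
t: 94.2
position: [535.9, 115.6, 148.2]
ee_rot: [179.9, -0.0, 90.1]
force: [0.5, 0.7, 0.6]
finger_gap: 63.8
t: 94.7
position: [624.5, -79.6, 147.6]
ee_rot: [179.9, 0.0, 90.0]
force: [-0.4, 0.3, 0.4]
finger_gap: 64.0
t: 95.2
position: [619.2, -74.7, 41.5]
ee_rot: [-179.4, -0.2, 90.2]
force: [-0.1, -0.0, 0.2]
finger_gap: 64.3
t: 95.6
position: [624.9, -76.7, 49.3]
ee_rot: [179.8, 0.0, 90.1]
force: [-0.3, -0.0, -0.5]
finger_gap: 64.1
[624.2961565  -76.69274087  48.25488423]
[(np.int32(312), array([120.5, 278.5]), array([446.4, 375. ,  43. ])), (np.int32(312), array([147.9, 280.3]), array([444.1, 314.3,  43. ]))] [(np.int32(312), array([120.5, 278.5]), array([446.2, 366.9,  64. ])), (np.int32(312), array([147.9, 280.3]), array([443.9, 307.3,  64. ]))] []
```

View pics/r4.png

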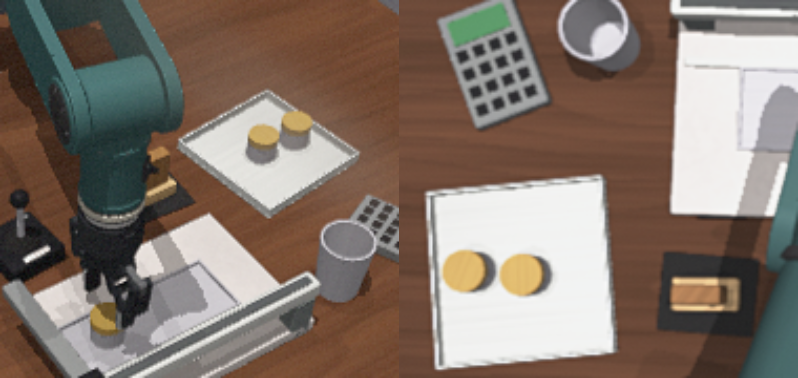

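Two tins stand in the pan (right half, px 465,270 and 522,275). The gripper is over the last one.

```bash
p="python3 -m pendant"
$p '[[[0,-0.05,1,0,0,0,0.75],[0,0,1.2,0,0,0,0.75],[0,0,1,0,0,0,0.75],[0,0,0.4,0,0,0,0.75],[0,0,0.2,0,0,0,0.75]]]'
$p '[[[0,0,0,0,0,0,0.75],[0,0,0,0,0,0,0.75],[0,0,0,0,0,0,0.75]]]'
$p '[[[0,0,0,0,0,0,0.6],[0,0,0,0,0,0,0.5],[0,0,0,0,0,0,0.4],[0,0,0,0,0,0,0.4],[0,0,0,0,0,0,0.4]]]' 40
$p '[[[0,0,-1,0,0,0,0.3],[0,0,-3,0,0,0,0.3],[0,0,-4,0,0,0,0.3],[0,0,-4,0,0,0,0.3],[0,0,-1.5,0,0,0,0.3]]]'
```

```text
t: 96.2
position: [622.3, -76.4, 7.4]
ee_rot: [-179.9, -0.0, 90.1]
force: [-0.3, -0.2, 0.8]
finger_gap: 64.5
t: 96.5
position: [623.7, -76.7, 9.7]
ee_rot: [179.9, 0.0, 90.1]
force: [-0.6, -0.4, -0.2]
finger_gap: 64.3
t: 97.0
position: [623.6, -76.7, 9.8]
ee_rot: [179.9, 0.0, 90.1]
force: [-0.2, 0.7, 3.3]
finger_gap: 42.8
t: 97.5
position: [625.2, -77.0, 149.5]
ee_rot: [179.5, 0.1, 90.1]
force: [0.2, -0.1, -1.2]
finger_gap: 42.9
```

```bash
p="python3 -m pendant"
$p '[[[2,-1,0,0,0,0,0.3],[4.2,-2.2,0,0,0,0,0.3],[4.2,-2.2,0,0,0,0,0.3],[4.2,-2.2,0,0,0,0,0.3],[4.2,-2.2,0,0,0,0,0.3]]]'
$p '[[[4.2,-2.2,0,0,0,0,0.3],[4.2,-2.2,0,0,0,0,0.3],[3.5,-1.7,0,0,0,0,0.3],[2,-1,0,0,0,0,0.3],[1.2,-0.5,0,0,0,0,0.3]]]'
$p '[[[0,0,0,0,0,0,0.3],[0,0,3,0,0,0,0.3],[0,0,4,0,0,0,0.3],[0,0,3,0,0,0,0.3],[0,0,1,0,0,0,0.3]]]'
$p '[[[0,0,0,0,0,0,0.3],[0,0,0,0,0,0,0.3],[0,0,0,0,0,0,0.3],[0,0,0,0,0,0,0.3]]]'
```

```text
t: 98.0
position: [522.8, 112.5, 142.4]
ee_rot: [-179.8, -0.0, 90.1]
force: [1.1, 1.0, -2.0]
finger_gap: 42.9
t: 98.5
position: [446.6, 263.5, 142.7]
ee_rot: [-179.9, 0.0, 90.3]
force: [-0.1, -0.0, -0.1]
finger_gap: 42.9
t: 99.0
position: [446.2, 259.3, 29.5]
ee_rot: [-179.6, 0.2, 90.0]
force: [0.0, -0.8, -0.9]
finger_gap: 42.7
t: 99.4
position: [449.9, 262.6, 36.1]
ee_rot: [179.8, -0.1, 90.1]
force: [-0.4, 1.0, -0.7]
finger_gap: 42.9
```

```bash
p="python3 -m pendant"
$p '[[[0,0,1,0,0,0,0.3],[0,0,1.3,0,0,0,0.3],[0,0,1.2,0,0,0,0.3],[0,0,0.5,0,0,0,0.3],[0,0,0,0,0,0,0.3]]]'
$p '[[[0,0,0.2,0,0,0,0.3],[0,0,0.2,0,0,0,0.3],[0,0,0,0,0,0,0.3],[0,0,0,0,0,0,0.3]]]'
$p '[[[0,0,0.15,0,0,0,0.3],[0,0,0,0,0,0,0.3]]]'
```

```text
t: 99.9
position: [447.1, 261.5, -8.0]
ee_rot: [-179.8, 0.1, 90.1]
force: [-0.3, -0.2, -0.3]
finger_gap: 42.8
t: 100.3
position: [448.7, 262.2, -9.6]
ee_rot: [180.0, -0.0, 90.1]
force: [1.0, 0.3, -0.9]
finger_gap: 43.0
t: 100.5
position: [448.7, 262.2, -11.3]
ee_rot: [180.0, -0.0, 90.1]
force: [-0.0, 0.6, -0.9]
finger_gap: 42.8
```

```bash
p="python3 -m pendant"
$p '[[[0,0,0.1,0,0,0,0.3],[0,0,0,0,0,0,0.3]]]'
$p '[[[0,0,0,0,0,0,0.55],[0,0,0,0,0,0,0.65],[0,0,0,0,0,0,0.75],[0,0,0,0,0,0,0.75],[0,0,0,0,0,0,0.75]]]'
$p '[[[0,0,-1,0,0,0,0.75],[0,0,-3,0,0,0,0.75],[0,0,-4,0,0,0,0.75],[0,0,-4,0,0,0,0.75],[0,0,-4,0,0,0,0.75]]]'
$p '[[[-4,0,0,0,0,0,0.75],[-4.5,0,0,0,0,0,0.75],[-4.5,0,0,0,0,0,0.75],[-4.5,0,0,0,0,0,0.75],[-4.5,0,0,0,0,0,0.75]]]'
$p '[[[-3,0,0,0,0,0,0.75],[0,0,0,0,0,0,0.75],[0,0,0,0,0,0,0.75],[0,0,0,0,0,0,0.75],[0,0,0,0,0,0,0.75]]]'
python3 - <<'E'
from h import *
c=robot.camera("scene"); d=robot.camera("top"); print(robot.sense()["position"])
for k in(d,c): print(lids(k,43))
cv2.imwrite("pics/r5.png",d["image"]); cv2.imwrite("pics/r5s.png",c["image"])
E
```

```text
t: 100.7
position: [448.7, 262.2, -11.3]
ee_rot: [180.0, -0.0, 90.1]
force: [-2.7, -1.2, 3.9]
finger_gap: 43.1
t: 101.2
position: [448.4, 262.1, -12.6]
ee_rot: [-180.0, 0.0, 90.1]
force: [1.0, 0.4, 0.2]
finger_gap: 64.0
t: 101.7
position: [448.3, 262.0, 149.9]
ee_rot: [180.0, -0.0, 90.1]
force: [0.2, -0.0, 0.6]
finger_gap: 64.0
t: 102.2
position: [448.8, 40.5, 148.6]
ee_rot: [179.9, 0.0, 90.1]
force: [-0.1, -1.2, 0.6]
finger_gap: 64.1
t: 102.7
position: [449.0, 13.2, 147.7]
ee_rot: [180.0, -0.0, 90.2]
force: [-0.3, -0.6, 0.3]
finger_gap: 63.6
[448.96953779  13.08423744 147.55417863]
[(np.int32(312), array([120.5, 278.5]), array([446.4, 375. ,  43. ])), (np.int32(309), array([147.8, 280.3]), array([444.1, 314.4,  43. ])), (np.int32(311), array([172.5, 279.1]), array([448.3, 260.2,  43. ]))]
[]
```

View pics/r5.png

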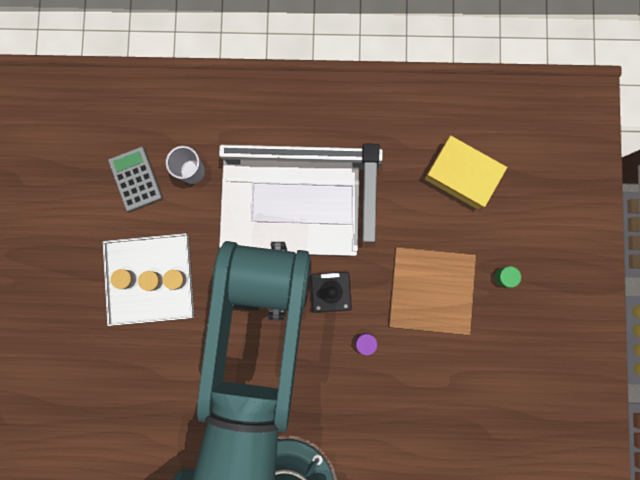

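View pics/r5s.png

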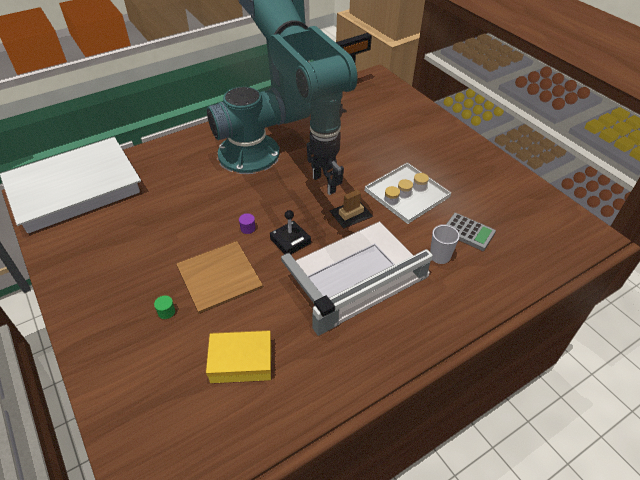

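Everything is in place. The three tins stand in the pan (top px 121,279, 148,280 and 173,279). The pusher is on its mat, the stick is upright, the bridge is parked and the bystanders are where they were. I'll hand in.

```bash
python3 -c "
from station import robot
print(robot.job_done()); print(robot.sense()['t'])"
```

```text
the job is handed in; nothing more can be done
None
the job is handed in; nothing more can be done
```

I carried the job through and handed it in at about 103 s of the 210 s allowed. The station gave no verdict, so everything below rests on my own readings and pictures.

- **Tins on the tray:** All three tins on the board went upright onto the steel tray. The last one was knocked about 25 mm just after I released it. I left it where it stood, upright and about 20 mm off the tray's centre line, inside the 30 mm limit.
- **Tray in the corner:** I pushed the tray with the pusher against the back fence, then the side fence, then the back fence again. The resistance rose to about 15 N at each stop.
- **Stick:** I held it against its end stop towards the ridge for about 2.6 s. The bridge swept over the tins and returned to its parked place when I let go.
- **Finish:** The tins then went into the pan in one row, and the pusher went back on its mat.

**Last checks:**
- The final pictures show the three tins upright in the pan, at about +53, -8 and -62 mm along its y axis.
- The pusher was set down within about 1 mm of where I measured the mat's centre, and the stick is upright.
- The calculator, carton and tumbler look unmoved.

**What disagreed or failed:**
- **Height reading:** The reported tool height was about 26.5 mm lower than the real fingertips, measured by touching the counter. My first grasp closed on nothing because of this, and I corrected every height after that.
- **Missing cross-check:** In the final scene view my lid detector found no lids. The final tin positions therefore come from the top camera alone, though the tins are plainly visible in both pictures.

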